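Turn the comb stand in the marking fixture and clear the bed

ROBOT

A 6-joint arm with a two-finger parallel gripper is mounted at the origin on the work surface. World frame = base frame: x ahead of the robot, y to its left, z up, the work surface at z = 0. Lengths are in m, angles in rad, forces in N, time in s.
With the tool pointing down it reaches from about 0.35 to 0.775 m from the base axis. Payload 7.3 kg.
Tool frame: the origin (TCP) lies on the front face of the gripper's body, between the roots of the fingers; the fingertips stand 66 mm ahead of it and the grasp point (between the pads) lies 47 mm ahead of it; z points along the fingers, y is the direction in which the jaws open and shut (so a half turn about z gives the same grasp; the last joint's range is limited). The gripper opens to 92 mm and grips with 3 to 60 N. Pads are 19 mm wide; open, the fingers measure 130 mm over their backs; the gripper's body (75 mm by 190 mm) begins 47 mm behind the grasp point.
Start: joints at [-1.457, 0.342, 1.524, -0, 1.275, -0.146], TCP at [0.135, -0.507, 0.292] pointing down, gripper open.
Joint ranges: [-2.53, 2.53], [-0.77, 2.02], [0.04, 2.7], [-1, 4.14], [0.28, 2.66], [-3.11, 3.11]. Speed limits (rad/s): [2.57, 2.57, 3.14, 3.14, 3.14, 3.14].

INTERFACE

Orientations are given as [roll, pitch, yaw] about the fixed x, y, z axes, in that order (R = Rz(yaw) Ry(pitch) Rx(roll)).
In Python, from cell import observe, read_camera, hand_in, search_frame, tip_of gives the robot as it stands. The module is installed in compiled form; this text tells all that it offers.
- The arm moves only by the tool apply_moves, never from a script. Its argument "motion" is a list of rows, each an object with "offset": the shift along the tool's x, y, z in mm, a list of three; "rotation": the turn, a rotation vector about the tool's x, y, z in rad, a list of three. In form: [{"offset": [x, y, z], "rotation": [rx, ry, rz]}, ...]. A call has 1 to 12 rows; each row shifts and turns the pose as measured when the row begins, along the tool's axes as they then stand; what a row does not reach is not made up. A row lasts 1/12 s, in which the tool goes at most 41.7 mm and 7.16 degrees, less where a joint would pass 70% of its speed; a pose out of reach is approached as far as the arm can. A call with a gripper value outside its range is refused whole. "grip" is the closure, from 0 (fully open) to 1 (shut), set as the call begins (left out, the last holds). The fingers move at their own pace and stop on an object; "grip_force" is the grip in N (left out, the last holds). Time passes only in rows, so rows that do not move let the fingers close. It gives the time, the measured TCP pose, the force and the opening at its end, in the units of the state.
- observe(): the state, without advancing time (a new reading comes with each control period).
- read_camera(name): name is "side" or "top" or "wrist"; returns a dict with "img" (480x640x3 uint8, red, green, blue), "camera_matrix" (3x3 intrinsics, pixels), "D" ([k1, k2, p1, p2, k3] as OpenCV has them; the pictures are not rectified), "R" (3x3) and "t" (3): a world point X has camera coordinates R X + t; the wrist camera has in their place "tool_from_camera" (4x4, takes a point from camera to tool coordinates, whose origin is the TCP and whose axes are the flange's). Camera axes: x right, y down, z forward; pixel columns grow to the right and rows downward; lengths in m; the calibration is good to about 2 mm. A picture is of the moment at which its call begins: read the wrist's pose just before it. There is no depth.
- hand_in(): hands the job in, once; it reports no verdict.
Trained networks look in a picture, given as the dict that the camera call returned (one of the last four; its "shot" number tells which), for a name from the list of things; names that differ only in an ending like _2 or _b are one class to them, and where a whole thing is asked for, a point or a joint stands for the part that bears it (a point fixed in the world has none). Each returns a list of dicts, best first, with "score" (0 to 1); they miss things now and then, are a little off and sometimes report something else, mostly with a low value. They report only what shows in the picture. A call takes as long as a camera call.
- search_frame(query, picture): "location" ([x, y, z] in m, in world coordinates, good to about 4 mm: the middle of the surface that is visible of it).
- tip_of(query, picture): "location" ([x, y, z] in m, in world coordinates, good to about 4 mm: a listed point, or the origin of a listed thing).
The state is a dict: "time": time; "qpos": joint angles; "qvel": joint speeds; "joint_efforts": joint torques, N m; "tool_pos": TCP position; "tool_rot": TCP orientation; "contact_force": force on the tool from outside, world axes, zero at the start; "torque": the same for the moment, N m; "opening": finger opening in m.
Only numpy, scipy, OpenCV 4.12 (cv2) and the standard library are available. Lean on these libraries where they do the work, as an engineer would, in place of code of your own. Each camera call takes 0.05 s, during which the arm holds its last target.

TASK

Get the laser-marking bed ready for the second side of the comb stand: draw the fixture's sliding jaw back, turn the stand round so that its toe points away from you (the robot), set it down between the jaws, slide the jaw up against it again, and only then swing the lock bar home into its catch. Put every offcut lying on the perforated bed into the grey bin, at any time. Leave the finished comb and the jar where they are.

Things in the scene. Friction and masses are not known exactly. Their poses are not given: they have to be found in the camera images.
- fixture: Slide-jaw fixture, fixed on the bed. Base plate 150 (x) by 300 (y, -90 to +210) by 12 mm thick; origin on its underside, midway between the jaws; x away from the robot, y along the jaw's travel. Fixed jaw: steel, 60 mm wide, 40 mm high above the base plate, face at y = -50 mm. Forked catch for the lock bar at x = 61, y = 130 mm, top 38 mm above the plate, open to +y
- jaw (a joint): Position of the sliding steel jaw (60 mm wide in x, 70 mm long in y, 40 mm high above the base plate), 0 to 0.070 m, growing as it is drawn back along the fixture's +y. The gap between the jaw faces is 90 mm + this value, so 0.010 when it touches the 100 mm long stand. It stays where left; about 3 N moves it
- jaw_tab (a point): Centre of the top edge of the black grip tab on the sliding jaw: 14 mm thick in the fixture's y, 40 mm wide in x, standing 45 mm above the jaw's top; its centre is 50 mm behind the jaw's face. It can be pinched from above or pushed
- lockbar (a joint): Angle of the steel lock bar, in rad, 0 to 1.7: 0 = home in its catch, lying along the fixture's x just behind the closed jaw; at pi/2 it points along the fixture's +y. Vertical hinge axis, stays where left
- lock_knob (a point): Centre of the top of the round black knob on the lock bar, 18 mm diameter, 67 mm tall above the bar, 95 mm from the hinge; top 93 mm above the base plate. Pinch or push it round the hinge
- lock_hinge (a point): Hinge axis of the lock bar, on the top of the base plate (near side, behind the jaw), at fixture x = -60, y = 130 mm
- stand: Dark wooden comb stand between the jaws: block 40 (x) by 100 (y) by 60 mm high; a toe 15 mm high sticks out 15 mm along the foot of its -x face (the marked side, pale panel), at first towards the robot. Origin under the block's centre. Grip across the 40 mm, above the toe. With the jaw fully back (160 mm gap) it can be turned about the vertical in place, lifted a few mm
- stand_toe (a point): Outer edge of the stand's toe, 35 mm from the block's centre, 7.5 mm above the underside
- bed: Perforated aluminium bed plate, fixed, 335 (x) by 700 (y) by 6 mm, top at z = 0.006; the fixture and the offcuts lie on it
- bin: Grey plastic open bin on the table, fixed, 240 (x) by 200 (y) by 110 mm high, 5 mm walls; origin on the centre of its underside
- stub: Offcut (may be absent): dark wood board stub, 80 x 34 x 24 mm. Origin under the grip point on its underside, x along its length, y across (grip across y).
- taper: Offcut (may be absent): horn chunk, 46 x 32 x 30 mm with a narrower nose 20 wide and 22 high out to x = 52 mm. Origin under the grip point on its underside, x along its length, y across (grip across y).
- bow: Offcut (may be absent): bowed horn piece about 90 mm long, 30 mm across in the middle, 24 mm high, its ends bent 0.5 rad towards +y. Origin under the grip point on its underside, x along its length, y across (grip across y).
- tee: Offcut (may be absent): plywood T, 24 mm high; stem 28 mm wide from x = -25 mm, cross bar 54 mm wide from x = 25 to 49 mm. Origin under the grip point on its underside, x along its length, y across (grip across y).
- step: Offcut (may be absent): dark wood stepped piece, 66 x 36 mm, 36 mm high (18 mm beyond x = +7 mm). Origin under the grip point on its underside, x along its length, y across (grip across y).
- ell: Offcut (may be absent): pale wood L, 26 mm high; stem 30 mm wide from x = -30 mm, foot from x = 16 to 40 mm and y = -15 to +40 mm. Origin under the grip point on its underside, x along its length, y across (grip across y).
- comb: Finished horn comb, 130 x 45 x 8 mm, lying flat on the table beyond the bed; not an offcut, leave it
- jar: Amber jar, 64 mm diameter, 75 mm high, beyond the bed; leave it

How it is judged:
On the way, in this order (a step that is already met when the one before it is completed fails the run):
1. The sliding jaw is drawn back at least 25 mm from where it clamped the stand (joint jaw above 0.036) (value of joint jaw above 0.036 m), for 0.2 s.
2. The stand is turned, toe away from the robot, and set down upright on the base plate between the jaws, square within 0.07 rad, within 12 mm of the centre line, the jaw still back (above 0.015) (x of stand_toe in the frame of fixture above 0.02 m and x of stand in the frame of fixture between -0.012 and 0.012 m and z of stand in the frame of fixture between 0.009 and 0.015 m and angle between stand's own z axis and vertical below 0.05 rad and angle between the y axis of stand and the y axis of fixture, either way round below 0.07 rad and y of stand in the frame of fixture between -0.005 and 0.06 m and value of joint jaw above 0.015 m), for 0.2 s.
3. The sliding jaw is closed on the turned stand (joint jaw under 0.0125: less than 2.5 mm of play) (x of stand_toe in the frame of fixture above 0.02 m and x of stand in the frame of fixture between -0.012 and 0.012 m and z of stand in the frame of fixture between 0.009 and 0.015 m and angle between stand's own z axis and vertical below 0.05 rad and angle between the y axis of stand and the y axis of fixture, either way round below 0.07 rad and value of joint jaw between 0.0075 and 0.0125 m), for 0.2 s.
4. The lock bar is swung home into its catch (within 0.05 rad of closed) behind the closed jaw (value of joint jaw between 0.0075 and 0.0125 m and value of joint lockbar below 0.05 rad), for 0.2 s.
At the end, for the whole second after the job is handed in: Stand upright on the base plate (within 3 mm), toe away from the robot, square within 0.07 rad, within 12 mm of the centre line; jaw closed on it (under 2.5 mm play); lock bar home within 0.05 rad; every offcut at rest in the bin, its origin under 85 mm above the bin's underside (all of step 4 and x of stand_toe in the frame of fixture above 0.02 m and x of stand in the frame of fixture between -0.012 and 0.012 m and z of stand in the frame of fixture between 0.009 and 0.015 m and angle between stand's own z axis and vertical below 0.05 rad and angle between the y axis of stand and the y axis of fixture, either way round below 0.07 rad and linear speed of each of stand, stub, taper, bow, tee, step, ell below 0.02 m/s and x of stub in the frame of bin between -0.115 and 0.115 m and y of stub in the frame of bin between -0.095 and 0.095 m and z of stub in the frame of bin between 0 and 0.085 m and x of taper in the frame of bin between -0.115 and 0.115 m and y of taper in the frame of bin between -0.095 and 0.095 m and z of taper in the frame of bin between 0 and 0.085 m and x of bow in the frame of bin between -0.115 and 0.115 m and y of bow in the frame of bin between -0.095 and 0.095 m and z of bow in the frame of bin between 0 and 0.085 m and x of tee in the frame of bin between -0.115 and 0.115 m and y of tee in the frame of bin between -0.095 and 0.095 m and z of tee in the frame of bin between 0 and 0.085 m and x of step in the frame of bin between -0.115 and 0.115 m and y of step in the frame of bin between -0.095 and 0.095 m and z of step in the frame of bin between 0 and 0.085 m and x of ell in the frame of bin between -0.115 and 0.115 m and y of ell in the frame of bin between -0.095 and 0.095 m and z of ell in the frame of bin between 0 and 0.085 m); the robot touches nothing.
It fails at once if the finished comb or the jar is moved more than 30 mm (distance of any of comb, jar from where it was at the start of the episode above 0.03 m).
Of stub, taper, bow, tee, step, ell only 4 to 6 are there at a start; the rules pass over those that are not, and their reading is None.
At some moment in a run one of stub, taper, bow, tee, step, ell may be knocked a few centimetres aside while the robot is not near it.
Once in a run the grip may slacken for a moment while it holds something.
It also fails if it takes over 210 s, if anything falls off the work surface, if the arm or the gripper's body presses on something with over 40 N, if the wrist force passes 120 N, or if a joint passes its speed limit or range.

## Working session

There is one attempt and no reset: what is moved stays moved. The work goes in short steps, Python scripts to look and compute and a tool call to move; the robot and the scene stay as the last step left them, time stands still between calls to the robot, and variables do not carry over. Pictures are saved under pics/ and viewed, and the job is handed in when it is done.

Besides the shell and the picture viewer there is one more tool, called after ">>>" in YAML: its name, and indented under it one key for each argument. apply_moves: Moves the arm, as the interface text tells. Its arguments: {"type":"object","properties":{"motion":{"type":"array"},"grip":{"type":"number"},"grip_force":{"type":"number"}},"required":["motion"]}

```bash
mkdir -p pics; ls
cat > h.py <<'E'
import numpy as np, cv2
from cell import *
def save(p,n):
    cv2.imwrite(f'pics/{n}.png',cv2.cvtColor(p['img'],cv2.COLOR_RGB2BGR))
E
python3 - <<'E'
from h import *
print(observe())
for c in ['side','top']:
    p=read_camera(c); save(p,c+'0')
    print(c,p['camera_matrix'].tolist(),p['D'],p['R'].tolist() if hasattr(p['R'],'tolist') else p['R'],p['t'])
    for n in ['fixture','jaw_tab','lock_knob','lock_hinge','stand','stand_toe','bin','stub','taper','bow','tee','step','ell','comb','jar']:
        r=tip_of(n,p)
        print(n,[(np.round(d['location'],3).tolist(),round(d['score'],2)) for d in r[:2]])
E
```

```text
pics
{'time': 0.0, 'qpos': array([-1.45707234e+00,  3.42706515e-01,  1.52502244e+00, -9.77469914e-06,
        1.27538075e+00, -1.45981497e-01]), 'qvel': array([ 0.0004719 ,  0.00152105,  0.00251665,  0.00041072,  0.00291382,
       -0.00173882]), 'joint_efforts': array([-2.41495372e-04, -4.31239772e+01, -2.44220835e+01,  7.16014858e-02,
        5.59158681e-02, -1.35685577e-04]), 'tool_pos': array([ 0.13481129, -0.50707901,  0.2915514 ]), 'tool_rot': array([-3.14009038e+00, -2.11428270e-04,  2.59708173e-01]), 'contact_force': array([0.47057329, 0.0329296 , 0.06576904]), 'torque': array([-0.07731283,  0.02159319,  0.01932366]), 'opening': 0.09198729985577891}
side [[448.29428664213157, 0.0, 313.91900454838674], [0.0, 448.29428664213157, 237.06775269622534], [0.0, 0.0, 1.0]] [-0.06676574  0.          0.          0.          0.        ] [[-0.8946048373568597, -0.44673177184627777, 0.01062586470794167], [-0.29513809138643377, 0.5728415135507497, -0.7646869342192655], [0.3355230126093879, -0.6872287278453739, -0.6443143515657161]] [0.47543399 0.27412391 0.71471331]
fixture []
jaw_tab [([0.
[... 1118 characters left out ...]
0.65), ([0.744, 0.201, 0.0], 0.59)]
lock_hinge [([0.504, 0.319, 0.014], 0.63), ([0.747, 0.201, 0.0], 0.61)]
stand [([0.528, 0.177, 0.022], 0.75), ([0.579, 0.374, 0.108], 0.64)]
stand_toe [([0.492, 0.189, 0.028], 0.76)]
bin [([0.499, -0.432, 0.0], 0.87)]
stub [([0.636, -0.174, 0.005], 0.91)]
taper [([0.556, 0.27, 0.102], 0.3), ([0.492, 0.19, 0.027], 0.3)]
bow [([0.544, -0.182, 0.004], 0.94)]
tee [([0.437, -0.167, 0.007], 0.57)]
step [([0.529, -0.039, 0.003], 0.65), ([0.438, -0.167, 0.005], 0.52)]
ell [([0.44, -0.044, 0.006], 0.67), ([0.526, 0.179, 0.023], 0.65)]
comb [([0.749, 0.051, -0.0], 0.68), ([0.496, 0.188, 0.026], 0.55)]
jar [([0.743, 0.203, 0.0], 0.85), ([0.638, -0.174, 0.004], 0.37)]
```

View pics/top0.png

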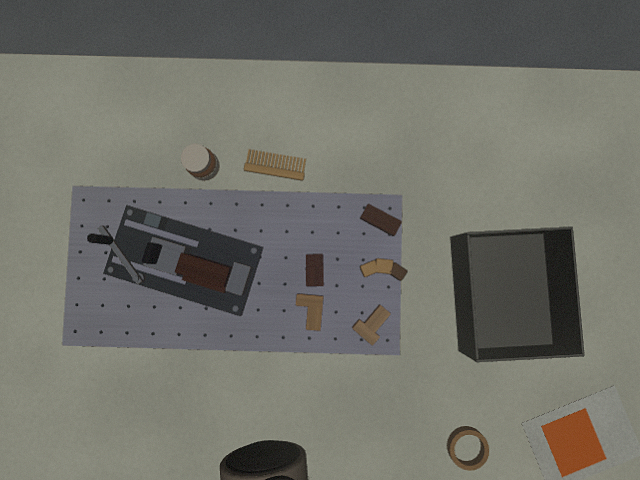

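View pics/side0.png

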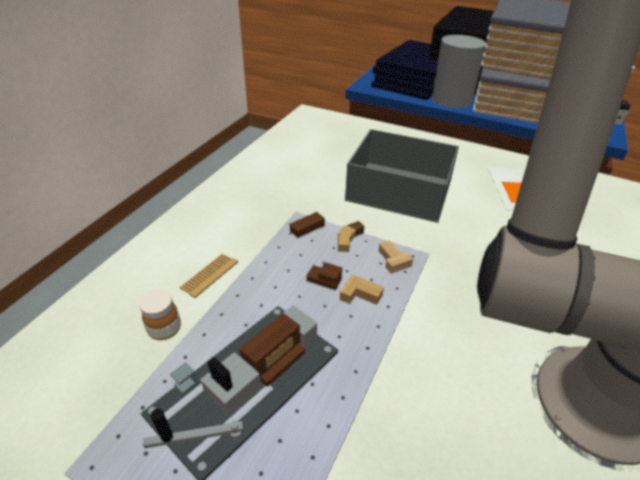

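The pictures show the fixture turned about -0.3 rad: plate corners in the top view near (125,207), (262,246), (243,315) and (103,274). The lock bar is partly open. There are five offcuts on the right half of the bed and no taper is visible. Next I fit the fixture pose.

Run:
```python
from h import *
im=cv2.imread('pics/top0.png')[190:330,80:280]
cv2.imwrite('pics/z1.png',cv2.resize(im,None,fx=4,fy=4,interpolation=cv2.INTER_CUBIC))
im=cv2.imread('pics/side0.png')[300:480,120:345]
cv2.imwrite('pics/z2.png',cv2.resize(im,None,fx=3.3,fy=3.3,interpolation=cv2.INTER_CUBIC))
```

```text
(no output)
```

View pics/z1.png

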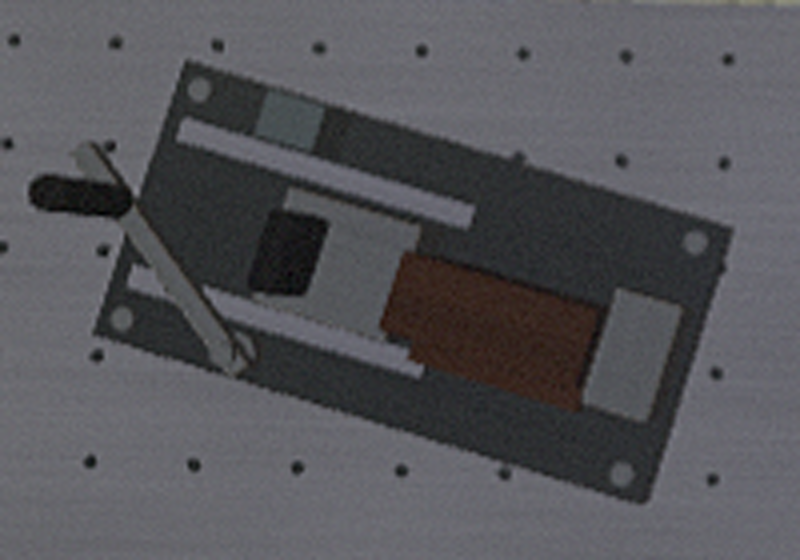

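View pics/z2.png

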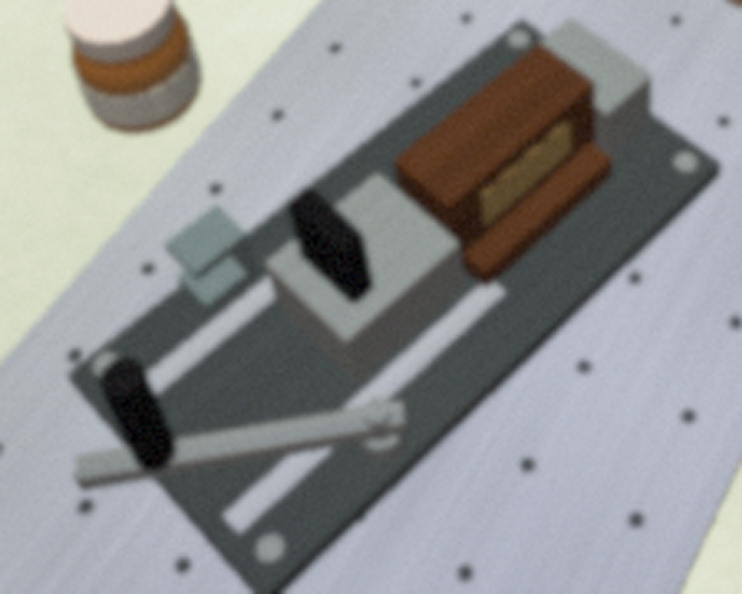

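```bash
cat >> h.py <<'E'
def ray(p,uv,z):
    n=cv2.undistortPoints(np.array([[uv]],float),np.array(p['camera_matrix']),np.array(p['D']))[0,0]
    R=np.array(p['R']);t=np.array(p['t']); C=-R.T@t; d=R.T@np.array([n[0],n[1],1.])
    return C+d*(z-C[2])/d[2]
E
python3 - <<'E'
from h import *
from scipy.optimize import least_squares
def fit(p,uv,obj):
    P=np.array([ray(p,u,0.018)[:2] for u in uv]);O=np.array(obj)/1000
    def T(q): c,s=np.cos(q[2]),np.sin(q[2]); return q[:2]+O@np.array([[c,s],[-s,c]])
    r=least_squares(lambda q:(T(q)-P).ravel(),[.52,.17,-.3])
    print(r.x.round(4), (r.fun*1000).round(1))
    return r.x
a=fit(read_camera('top'),[(126.4,204.9),(262.9,247.1),(240.9,315.1),(103.4,273.4)],[(75,210),(75,-90),(-75,-90),(-75,210)])
b=fit(read_camera('side'),[(277.9,305.7),(337.3,349.6),(141.6,414.2)],[(75,-90),(-75,-90),(75,210)])
for q in (a,b):
    c,s=np.cos(q[2]),np.sin(q[2]);R=np.array([[c,-s],[s,c]])
    for nm,o in dict(tab=(0,100),hinge=(-60,130),stand=(0,0),catch=(61,130)).items(): print(nm,(q[:2]+R@np.array(o)/1000).round(4))
    for nm,w in dict(knob=(.577,.375),knobh=(.504,.318)).items(): print(nm,(R.T@(np.array(w)-q[:2])).round(4))
E
```

```text
[ 0.5276  0.1744 -0.2695] [ 1.   0.7  1.6 -0.8 -2.4 -1.  -0.1  1. ]
[ 0.5253  0.1747 -0.2596] [ 0.9  0.1 -2.4 -1.6  1.5  1.6]
tab [0.5542 0.2708]
hinge [0.5044 0.3157]
stand [0.5276 0.1744]
catch [0.621  0.2835]
knob [-0.0058  0.2065]
knobh [-0.061   0.1321]
tab [0.551  0.2714]
hinge [0.5007 0.3158]
stand [0.5253 0.1747]
catch [0.6177 0.2847]
knob [-0.0015  0.2068]
knobh [-0.0574  0.133 ]
```

```bash
cat >> h.py <<'E'
from scipy.spatial.transform import Rotation as Ro
import json, math
FX=np.array([.5265,.1745]);FY=-.266
def fw(x,y,z=0): # fixture mm -> world
    c,s=np.cos(FY),np.sin(FY); return (FX+np.array([[c,-s],[s,c]])@np.array([x,y])/1000)
def wf(w):
    c,s=np.cos(FY),np.sin(FY); return np.array([[c,s],[-s,c]])@(np.array(w[:2])-FX)*1000
def plan(pts,step=36,start=None,rs=.115):
    """pts: list of (x,y,z,yaw) TCP targets, tool down. Works out row numbers."""
    o=observe(); p=np.array(o['tool_pos']); R=Ro.from_euler('xyz',o['tool_rot'])
    if start: p=np.array(start[:3]);R=Ro.from_euler('xyz',[np.pi,0,start[3]])
    for t in pts:
        T=Ro.from_euler('xyz',[np.pi,0,t[3]]); q=np.array(t[:3])
        rv=(R.inv()*T).as_rotvec()
        n=max(1,math.ceil(np.linalg.norm(q-p)*1000/step),math.ceil(np.linalg.norm(rv)/rs))
        rows=[]
        for i in range(n):
            Ri=R*Ro.from_rotvec(rv*i/n)
            rows.append({"offset":[round(float(v),1) for v in Ri.inv().apply((q-p)*1000/n)],"rotation":[round(float(v),3) for v in rv/n]})
        print('->',t,n,'rows'); 
        if n>1 and np.linalg.norm(rv)<.02: print('  each',json.dumps(rows[0]))
        else: print(json.dumps(rows))
        p,R=q,T
def st():
    o=observe(); print('t',round(o['time'],2),'pos',np.round(o['tool_pos'],4),'rot',np.round(o['tool_rot'],3),'F',np.round(o['contact_force'],1),'open',round(o['opening'],4),'q1,q6',np.round(o['qpos'][[0,5]],2)); return o
E
python3 - <<'E'
from h import *
st(); plan([(.47,-.2,.29,.60),(.577,.375,.25,1.305)])
E
```

```text
t 1.7 pos [ 0.1349 -0.5074  0.2922] rot [3.141 0.    0.26 ] F [ 0.4 -0.8 -0. ] open 0.0918 q1,q6 [-1.46 -0.15]
-> (0.47, -0.2, 0.29, 0.6) 13 rows
[{"offset": [31.0, -16.2, 0.2], "rotation": [0.0, 0.0, -0.026]}, {"offset": [31.4, -15.4, 0.2], "rotation": [0.0, 0.0, -0.026]}, {"offset": [31.8, -14.6, 0.2], "rotation": [0.0, 0.0, -0.026]}, {"offset": [32.2, -13.8, 0.2], "rotation": [0.0, 0.0, -0.026]}, {"offset": [32.5, -12.9, 0.2], "rotation": [0.0, 0.0, -0.026]}, {"offset": [32.8, -12.0, 0.2], "rotation": [0.0, 0.0, -0.026]}, {"offset": [33.1, -11.2, 0.2], "rotation": [0.0, 0.0, -0.026]}, {"offset": [33.4, -10.3, 0.2], "rotation": [0.0, 0.0, -0.026]}, {"offset": [33.7, -9.4, 0.2], "rotation": [0.0, 0.0, -0.026]}, {"offset": [33.9, -8.6, 0.2], "rotation": [0.0, 0.0, -0.026]}, {"offset": [34.1, -7.7, 0.2], "rotation": [0.0, 0.0, -0.026]}, {"offset": [34.3, -6.8, 0.2], "rotation": [0.0, 0.0, -0.026]}, {"offset": [34.5, -5.9, 0.2], "rotation": [0.0, 0.0, -0.026]}]
-> (0.577, 0.375, 0.25, 1.305) 17 rows
[{"offset": [24.3, -24.4, 2.4], "rotation": [-0.0, 0.0, -0.041]}, {"offset": [25.3, -23
[... 313 characters left out ...]
: [29.5, -17.6, 2.4], "rotation": [-0.0, 0.0, -0.041]}, {"offset": [30.2, -16.4, 2.4], "rotation": [-0.0, 0.0, -0.041]}, {"offset": [30.9, -15.1, 2.4], "rotation": [-0.0, 0.0, -0.041]}, {"offset": [31.5, -13.8, 2.4], "rotation": [-0.0, 0.0, -0.041]}, {"offset": [32.0, -12.5, 2.4], "rotation": [-0.0, 0.0, -0.041]}, {"offset": [32.5, -11.2, 2.4], "rotation": [-0.0, 0.0, -0.041]}, {"offset": [33.0, -9.8, 2.4], "rotation": [-0.0, 0.0, -0.041]}, {"offset": [33.4, -8.4, 2.4], "rotation": [-0.0, 0.0, -0.041]}, {"offset": [33.7, -7.0, 2.4], "rotation": [-0.0, 0.0, -0.041]}, {"offset": [33.9, -5.6, 2.4], "rotation": [-0.0, 0.0, -0.041]}, {"offset": [34.1, -4.2, 2.4], "rotation": [-0.0, 0.0, -0.041]}]
```

>>> apply_moves:
  motion:
    - {"offset": [31, -16, 0], "rotation": [0, 0, -0.026]}
    - {"offset": [31, -15, 0], "rotation": [0, 0, -0.026]}
    - {"offset": [32, -15, 0], "rotation": [0, 0, -0.026]}
    - {"offset": [32, -14, 0], "rotation": [0, 0, -0.026]}
    - {"offset": [32, -13, 0], "rotation": [0, 0, -0.026]}
    - {"offset": [33, -12, 0], "rotation": [0, 0, -0.026]}
    - {"offset": [33, -11, 0], "rotation": [0, 0, -0.026]}
    - {"offset": [33, -10, 0], "rotation": [0, 0, -0.026]}
    - {"offset": [34, -9, 0], "rotation": [0, 0, -0.026]}
    - {"offset": [34, -9, 0], "rotation": [0, 0, -0.026]}
    - {"offset": [34, -8, 0], "rotation": [0, 0, -0.026]}
    - {"offset": [34, -7, 0], "rotation": [0, 0, -0.026]}

```text
time: 2.7
tool_pos: [0.4505, -0.2161, 0.2918]
tool_rot: [3.137, 0.002, 0.573]
contact_force: [0.6, -0.2, 0.1]
opening: 0.0917
```

Run:
```python
from h import *
st(); plan([(.56,.36,.25,1.305)])
```

```text
t 2.7 pos [ 0.4505 -0.2161  0.2918] rot [3.137e+00 2.000e-03 5.730e-01] F [ 0.6 -0.2  0.1] open 0.0917 q1,q6 [-0.6  0.4]
-> (0.56, 0.36, 0.25, 1.305) 17 rows
[{"offset": [23.8, -25.0, 2.3], "rotation": [0.0, 0.0, -0.043]}, {"offset": [24.8, -23.9, 2.3], "rotation": [0.0, 0.0, -0.043]}, {"offset": [25.9, -22.8, 2.3], "rotation": [0.0, 0.0, -0.043]}, {"offset": [26.8, -21.7, 2.3], "rotation": [0.0, 0.0, -0.043]}, {"offset": [27.7, -20.5, 2.3], "rotation": [0.0, 0.0, -0.043]}, {"offset": [28.6, -19.3, 2.3], "rotation": [0.0, 0.0, -0.043]}, {"offset": [29.4, -18.1, 2.4], "rotation": [0.0, 0.0, -0.043]}, {"offset": [30.1, -16.8, 2.4], "rotation": [0.0, 0.0, -0.043]}, {"offset": [30.8, -15.5, 2.4], "rotation": [0.0, 0.0, -0.043]}, {"offset": [31.5, -14.1, 2.4], "rotation": [0.0, 0.0, -0.043]}, {"offset": [32.0, -12.8, 2.4], "rotation": [0.0, 0.0, -0.043]}, {"offset": [32.6, -11.4, 2.4], "rotation": [0.0, 0.0, -0.043]}, {"offset": [33.0, -10.0, 2.4], "rotation": [0.0, 0.0, -0.043]}, {"offset": [33.4, -8.5, 2.4], "rotation": [0.0, 0.0, -0.043]}, {"offset": [33.8, -7.1, 2.4], "rotation": [0.0, 0.0, -0.043]}, {"offset": [34.0, -5.6, 2.4], "rotation": [0.0, 0.0, -0.043]}, {"offset": [34.2, -4.2, 2.5], "rotation": [0.0, 0.0, -0.043]}]
```

>>> apply_moves:
  motion:
    - {"offset": [24, -25, 2], "rotation": [0, 0, -0.043]}
    - {"offset": [25, -24, 2], "rotation": [0, 0, -0.043]}
    - {"offset": [26, -23, 2], "rotation": [0, 0, -0.043]}
    - {"offset": [27, -22, 2], "rotation": [0, 0, -0.043]}
    - {"offset": [28, -20, 2], "rotation": [0, 0, -0.043]}
    - {"offset": [29, -19, 2], "rotation": [0, 0, -0.043]}
    - {"offset": [29, -18, 2], "rotation": [0, 0, -0.043]}
    - {"offset": [30, -17, 2], "rotation": [0, 0, -0.043]}
    - {"offset": [31, -15, 2], "rotation": [0, 0, -0.043]}
    - {"offset": [31, -14, 2], "rotation": [0, 0, -0.043]}
    - {"offset": [32, -13, 2], "rotation": [0, 0, -0.043]}
    - {"offset": [33, -11, 2], "rotation": [0, 0, -0.043]}

```text
time: 3.7
tool_pos: [0.53, 0.2113, 0.2653]
tool_rot: [3.131, 0.003, 1.115]
contact_force: [0.2, -0.5, 0.4]
opening: 0.0918
```

>>> apply_moves:
  motion:
    - {"offset": [33, -10, 2], "rotation": [0, 0, -0.043]}
    - {"offset": [33, -8, 2], "rotation": [0, 0, -0.043]}
    - {"offset": [34, -7, 2], "rotation": [0, 0, -0.043]}
    - {"offset": [34, -6, 2], "rotation": [0, 0, -0.043]}
    - {"offset": [34, -4, 2], "rotation": [0, 0, -0.043]}
    - {"offset": [0, 0, 0], "rotation": [0, 0, 0]}

```text
time: 4.2
tool_pos: [0.5563, 0.3961, 0.2518]
tool_rot: [3.133, 0.004, 1.349]
contact_force: [-1.4, -0.7, 0.0]
opening: 0.0919
```

```bash
cat >> h.py <<'E'
def wp(): # wrist picture with world R,t
    o=observe(); p=read_camera('wrist'); M=np.array(p['tool_from_camera'])
    Rt=Ro.from_euler('xyz',o['tool_rot']).as_matrix(); A=np.eye(4);A[:3,:3]=Rt;A[:3,3]=o['tool_pos']
    W=np.linalg.inv(A@M); q=dict(p); q['R']=W[:3,:3]; q['t']=W[:3,3]; return p,q
E
python3 - <<'E'
from h import *
st(); p,q=wp(); save(p,'w1')
for n in ['lock_knob','lock_hinge','jaw_tab','stand','stand_toe']:
    print(n,[(np.round(d['location'],3).tolist(),round(d['score'],2),wf(d['location']).round(0)) for d in tip_of(n,p)[:2]])
E
```

```text
t 4.2 pos [0.5563 0.3961 0.2518] rot [3.133 0.004 1.349] F [-1.4 -0.7  0. ] open 0.0919 q1,q6 [0.51 0.73]
lock_knob [([0.582, 0.378, 0.113], 0.75, array([ -0., 210.]))]
lock_hinge [([0.502, 0.318, 0.018], 0.61, array([-61., 132.])), ([0.492, 0.192, 0.031], 0.47, array([-37.,   8.]))]
jaw_tab [([0.551, 0.272, 0.105], 0.7, array([ -2., 101.]))]
stand [([0.527, 0.178, 0.015], 0.93, array([-1.,  3.]))]
stand_toe [([0.492, 0.191, 0.028], 0.96, array([-37.,   7.])), ([0.583, 0.378, 0.112], 0.72, array([  1., 212.]))]
```

View pics/w1.png

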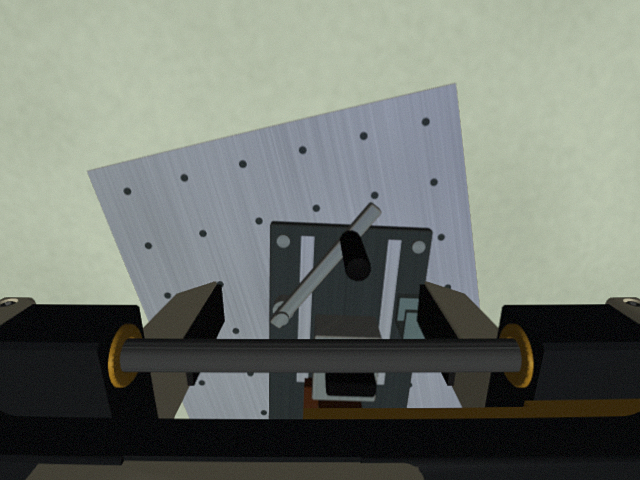

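Run:
```python
from h import *
p,q=wp()
for uv,z in [((271,222),.018),((432,230),.018),((357,269),.111)]:
    w=ray(q,uv,z); print(w.round(4),wf(w).round(1))
plan([(.580,.377,.25,1.305),(.580,.377,.140,1.305)])
```

```text
[0.514  0.3908 0.018 ] [-68.9 205.4]
[0.6555 0.3494 0.018 ] [ 78.5 202.7]
[0.5792 0.3679 0.111 ] [ -0.  200.5]
-> (0.58, 0.377, 0.25, 1.305) 1 rows
[{"offset": [-6.6, 24.6, 4.5], "rotation": [0.01, 0.005, 0.035]}]
-> (0.58, 0.377, 0.14, 1.305) 4 rows
  each {"offset": [0.0, -0.0, 27.5], "rotation": [0.0, 0.0, 0.0]}
```

Run:
```python
from h import *
st();p,q=wp();st(); save(p,'w2'); print(p['tool_from_camera'],p['D'],p['camera_matrix'],p.keys())
for n in ['lock_knob']:
    print(n,[(np.round(d['location'],3).tolist(),round(d['score'],2),wf(d['location']).round(0)) for d in tip_of(n,p)[:2]])
X=np.array([*fw(75,210),.018]);
for X in ([*fw(75,210),.018],[*fw(-75,210),.018],[.58,.377,.111]):
    rv=cv2.Rodrigues(q['R'])[0]; print(cv2.projectPoints(np.array([X]),rv,q['t'],np.array(p['camera_matrix']),np.array(p['D']))[0])
```

```text
t 4.55 pos [0.5575 0.3891 0.2542] rot [3.132 0.005 1.34 ] F [-0.8  0.4 -0.4] open 0.092 q1,q6 [0.5  0.73]
t 4.6 pos [0.5576 0.3892 0.2542] rot [3.131 0.005 1.34 ] F [-0.7  0.7 -0.1] open 0.0915 q1,q6 [0.5  0.73]
[[-2.74585456e-05 -9.53281535e-01 -3.02083291e-01  8.17309276e-02]
 [ 9.99999262e-01  3.40813166e-04 -1.16639825e-03 -2.42027070e-05]
 [ 1.21485988e-03 -3.02083100e-01  9.53280821e-01 -9.11949946e-02]
 [ 0.00000000e+00  0.00000000e+00  0.00000000e+00  1.00000000e+00]] [-0.02474699  0.          0.          0.          0.        ] [[373.55541393   0.         320.23408983]
 [  0.         373.55541393 237.62451796]
 [  0.           0.           1.        ]] dict_keys(['img', 'camera_matrix', 'D', 'tool_from_camera', 'shot'])
lock_knob [([0.579, 0.374, 0.109], 0.81, array([ -2., 207.]))]
[[[429.06567892 222.21959205]]]
[[[264.13373219 216.92304411]]]
[[[355.30989446 256.53386248]]]
```

View pics/w2.png

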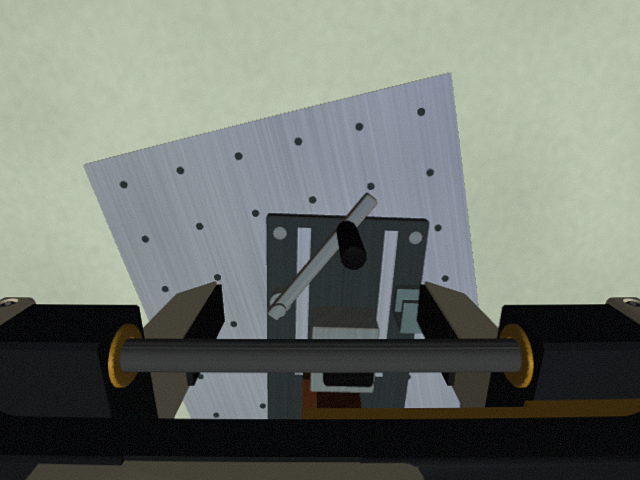

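>>> apply_moves:
  motion:
    - {"offset": [-6, 18, 5], "rotation": [0.01, 0.005, 0.035]}
    - {"offset": [0, 0, 0], "rotation": [0, 0, 0]}
    - {"offset": [0, 0, 0], "rotation": [0, 0, 0]}
  grip: 0.5

```text
time: 4.9
tool_pos: [0.5744, 0.3776, 0.2509]
tool_rot: [3.141, -0.002, 1.302]
contact_force: [-0.2, 0.2, 0.0]
opening: 0.0762
```

Run:
```python
from h import *
st(); plan([(.579,.376,.140,1.305)])
```

```text
t 4.9 pos [0.5744 0.3776 0.2509] rot [ 3.141e+00 -2.000e-03  1.302e+00] F [-0.2  0.2  0. ] open 0.0762 q1,q6 [0.47 0.74]
-> (0.579, 0.376, 0.14, 1.305) 4 rows
  each {"offset": [-0.1, 1.2, 27.7], "rotation": [0.0, -0.0, -0.001]}
```

>>> apply_moves:
  motion:
    - {"offset": [0, 5, 0], "rotation": [0, 0, 0]}
    - {"offset": [0, 0, 28], "rotation": [0, 0, 0]}
    - {"offset": [0, 0, 28], "rotation": [0, 0, 0]}
    - {"offset": [0, 0, 28], "rotation": [0, 0, 0]}
    - {"offset": [0, 0, 25], "rotation": [0, 0, 0]}
    - {"offset": [0, 0, 0], "rotation": [0, 0, 0]}

```text
time: 5.4
tool_pos: [0.5821, 0.3762, 0.1434]
tool_rot: [3.133, -0.008, 1.302]
contact_force: [-1.0, -1.0, -1.6]
opening: 0.046
```

>>> apply_moves:
  motion:
    - {"offset": [0, 0, 0], "rotation": [0, 0, 0]}
    - {"offset": [0, 0, 0], "rotation": [0, 0, 0]}
    - {"offset": [0, 0, 0], "rotation": [0, 0, 0]}
    - {"offset": [0, 0, 0], "rotation": [0, 0, 0]}
    - {"offset": [0, 0, 0], "rotation": [0, 0, 0]}
    - {"offset": [0, 0, 0], "rotation": [0, 0, 0]}
  grip: 1
  grip_force: 10

```text
time: 5.9
tool_pos: [0.583, 0.377, 0.1487]
tool_rot: [3.13, -0.011, 1.303]
contact_force: [2.0, 0.3, -11.2]
opening: 0.0176
```

Run:
```python
from h import *
o=st(); print(wf(o['tool_pos']))
h=fw(-60,130); r=.095; 
k=wf(o['tool_pos'])-[-60,130]; a0=math.atan2(k[1],k[0]); print('angle',a0,np.hypot(*k))
prev=fw(-60+np.hypot(*k)*math.cos(a0),130+np.hypot(*k)*math.sin(a0)); L=np.hypot(*k)
yaw=o['tool_rot'][2]
for i in range(1,9):
    a=a0+(1.58-a0)*i/8; w=fw(-60+L*math.cos(a),130+L*math.sin(a)); d=(w-prev)*1000; prev=w
    print(round(d@[math.cos(yaw),math.sin(yaw)],1),round(d@[math.sin(yaw),-math.cos(yaw)],1))
```

```text
t 5.9 pos [0.583  0.377  0.1487] rot [ 3.13  -0.011  1.303] F [  2.    0.3 -11.2] open 0.0176 q1,q6 [0.46 0.73]
[  1.2395839  210.23963411]
angle 0.9188951302093838 100.93901880986502
4.8 -6.8
4.2 -7.2
3.6 -7.5
2.9 -7.8
2.3 -8.0
1.6 -8.2
0.9 -8.3
0.3 -8.3
```

>>> apply_moves:
  motion:
    - {"offset": [4.5, -6.5, 0], "rotation": [0, 0, 0]}
    - {"offset": [4, -7, 0], "rotation": [0, 0, 0]}
    - {"offset": [3, -7, 0], "rotation": [0, 0, 0]}
    - {"offset": [2.5, -7, 0], "rotation": [0, 0, 0]}

```text
time: 6.23
tool_pos: [0.5632, 0.3989, 0.1491]
tool_rot: [3.122, -0.017, 1.301]
contact_force: [4.3, 2.1, -4.3]
opening: 0.0178
```

Run:
```python
from h import *
o=st(); k=wf(o['tool_pos']); print(k, math.atan2(k[1]-130,k[0]+60))
```

```text
t 6.23 pos [0.5632 0.3989 0.1491] rot [ 3.122 -0.017  1.301] F [ 4.3  2.1 -4.3] open 0.0178 q1,q6 [0.51 0.78]
[-23.57369031 226.17794038] 1.2087519133927365
```

>>> apply_moves:
  motion:
    - {"offset": [1, -8, 1], "rotation": [0.01, 0, 0]}
    - {"offset": [1, -8, 1], "rotation": [0.005, 0, 0]}
    - {"offset": [0, -8, 0], "rotation": [0, 0, 0]}
    - {"offset": [0, -8, 0], "rotation": [0, 0, 0]}
    - {"offset": [0, -3, 0], "rotation": [0, 0, 0]}

```text
time: 6.65
tool_pos: [0.5291, 0.416, 0.1498]
tool_rot: [3.129, -0.027, 1.304]
contact_force: [2.2, 1.2, -6.2]
opening: 0.0179
```

Run:
```python
from h import *
o=st(); k=wf(o['tool_pos']); print(k, math.atan2(k[1]-130,k[0]+60))
```

```text
t 6.65 pos [0.5291 0.416  0.1498] rot [ 3.129 -0.027  1.304] F [ 2.2  1.2 -6.2] open 0.0179 q1,q6 [0.55 0.81]
[-61.01183185 233.6532912 ] 1.5805577120664662
```

>>> apply_moves:
  motion:
    - {"offset": [0, 0, 0], "rotation": [0, 0, 0]}
    - {"offset": [0, 0, 0], "rotation": [0, 0, 0]}
    - {"offset": [0, 0, 0], "rotation": [0, 0, 0]}
    - {"offset": [0, 0, -30], "rotation": [0, 0, 0]}
    - {"offset": [0, 0, -30], "rotation": [0, 0, 0]}
    - {"offset": [0, 0, -30], "rotation": [0, 0, 0]}
    - {"offset": [0, 0, 0], "rotation": [0, 0, 0]}
  grip: 0.5

```text
time: 7.23
tool_pos: [0.5258, 0.4132, 0.2442]
tool_rot: [3.132, -0.023, 1.304]
contact_force: [0.3, -0.1, 0.5]
opening: 0.0453
```

Run:
```python
from h import *
o=st(); p=read_camera('top'); save(p,'t2'); plan([(*fw(0,101),.24,math.pi-.266)])
```

```text
t 7.23 pos [0.5258 0.4132 0.2442] rot [ 3.132 -0.023  1.304] F [ 0.3 -0.1  0.5] open 0.0453 q1,q6 [0.55 0.81]
-> (np.float64(0.5530502971830283), np.float64(0.27194784102017283), 0.24, 2.875592653589793) 14 rows
[{"offset": [-9.2, 4.6, -0.1], "rotation": [0.002, -0.001, -0.112]}, {"offset": [-9.6, 3.5, -0.1], "rotation": [0.002, -0.001, -0.112]}, {"offset": [-10.0, 2.4, -0.0], "rotation": [0.002, -0.001, -0.112]}, {"offset": [-10.2, 1.3, -0.0], "rotation": [0.002, -0.001, -0.112]}, {"offset": [-10.3, 0.1, -0.0], "rotation": [0.002, -0.001, -0.112]}, {"offset": [-10.2, -1.0, -0.0], "rotation": [0.002, -0.001, -0.112]}, {"offset": [-10.0, -2.2, -0.0], "rotation": [0.002, -0.001, -0.112]}, {"offset": [-9.7, -3.3, -0.0], "rotation": [0.002, -0.001, -0.112]}, {"offset": [-9.3, -4.3, 0.0], "rotation": [0.002, -0.001, -0.112]}, {"offset": [-8.7, -5.3, 0.0], "rotation": [0.002, -0.001, -0.112]}, {"offset": [-8.1, -6.3, 0.0], "rotation": [0.002, -0.001, -0.112]}, {"offset": [-7.3, -7.2, 0.1], "rotation": [0.002, -0.001, -0.112]}, {"offset": [-6.5, -7.9, 0.1], "rotation": [0.002, -0.001, -0.112]}, {"offset": [-5.6, -8.6, 0.1], "rotation": [0.002, -0.001, -0.112]}]
```

View pics/t2.png

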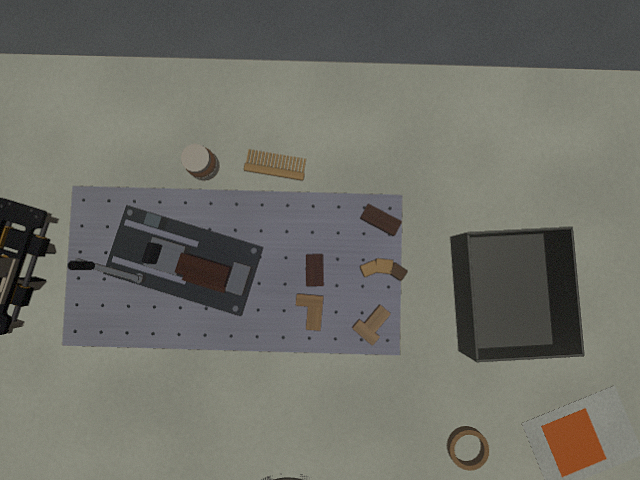

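The lock bar (knob about (80,265)) now points along the fixture's +y, clear of the jaw. Next is the tab.

>>> apply_moves:
  motion:
    - {"offset": [-9, 4.5, 0], "rotation": [0.002, -0.001, -0.112]}
    - {"offset": [-10, 3.5, 0], "rotation": [0.002, -0.001, -0.112]}
    - {"offset": [-10, 2.5, 0], "rotation": [0.002, -0.001, -0.112]}
    - {"offset": [-10, 1.5, 0], "rotation": [0.002, -0.001, -0.112]}
    - {"offset": [-10, 0, 0], "rotation": [0.002, -0.001, -0.112]}
    - {"offset": [-10, -1, 0], "rotation": [0.002, -0.001, -0.112]}
    - {"offset": [-10, -2, 0], "rotation": [0.002, -0.001, -0.112]}
    - {"offset": [-10, -3, 0], "rotation": [0.002, -0.001, -0.112]}
    - {"offset": [-9, -4, 0], "rotation": [0.002, -0.001, -0.112]}
    - {"offset": [-9, -5, 0], "rotation": [0.002, -0.001, -0.112]}
    - {"offset": [-8, -6, 0], "rotation": [0.002, -0.001, -0.112]}
    - {"offset": [-7, -7, 0], "rotation": [0.002, -0.001, -0.112]}

```text
time: 8.28
tool_pos: [0.552, 0.2864, 0.2332]
tool_rot: [-3.129, -0.011, 2.707]
contact_force: [-0.3, 0.1, 0.4]
opening: 0.0457
```

>>> apply_moves:
  motion:
    - {"offset": [-6.5, -8, 0], "rotation": [0.002, -0.001, -0.112]}
    - {"offset": [-5.5, -8.5, 0], "rotation": [0.002, -0.001, -0.112]}
    - {"offset": [0, 0, 0], "rotation": [0, 0, 0]}
    - {"offset": [0, 0, 0], "rotation": [0, 0, 0]}

```text
time: 8.62
tool_pos: [0.5573, 0.2625, 0.2304]
tool_rot: [-3.125, -0.016, 2.94]
contact_force: [0.1, 0.6, -0.0]
opening: 0.0462
```

Run:
```python
from h import *
o=st(); p,q=wp(); save(p,'w3')
print([(np.round(d['location'],3).tolist(),round(d['score'],2),wf(d['location']).round(0)) for d in tip_of('jaw_tab',p)[:2]])
plan([(*fw(0,101),.24,math.pi-.266),(*fw(0,101),.137,math.pi-.266)])
```

```text
t 8.62 pos [0.5573 0.2625 0.2304] rot [-3.125 -0.016  2.94 ] F [ 0.1  0.6 -0. ] open 0.0462 q1,q6 [ 0.32 -1.05]
[([0.552, 0.274, 0.102], 0.58, array([ -2., 103.]))]
-> (np.float64(0.5530502971830283), np.float64(0.27194784102017283), 0.24, 2.875592653589793) 1 rows
[{"offset": [6.0, 7.9, -9.6], "rotation": [-0.018, -0.015, 0.066]}]
-> (np.float64(0.5530502971830283), np.float64(0.27194784102017283), 0.137, 2.875592653589793) 3 rows
  each {"offset": [-0.0, -0.0, 34.3], "rotation": [0.0, 0.0, 0.0]}
```

View pics/w3.png

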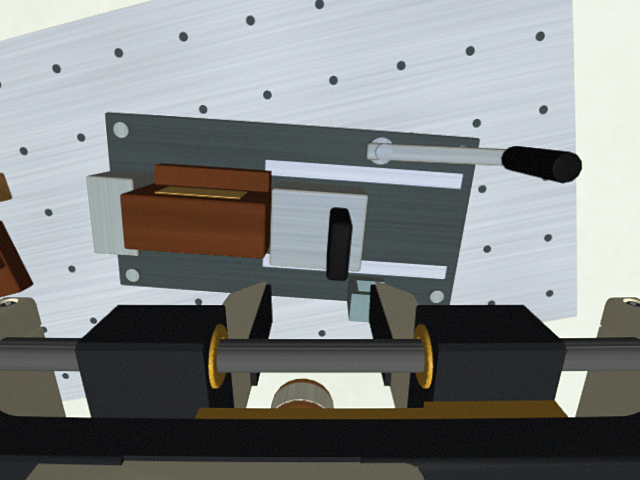

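>>> apply_moves:
  motion:
    - {"offset": [6, 8.5, -5], "rotation": [-0.018, -0.015, 0.066]}
    - {"offset": [0, 0, 0], "rotation": [0, 0, 0]}
    - {"offset": [0, 0, 0], "rotation": [0, 0, 0]}

```text
time: 8.97
tool_pos: [0.5525, 0.2739, 0.2348]
tool_rot: [3.141, -0.001, 2.869]
contact_force: [0.4, -0.7, 0.2]
opening: 0.0459
```

Run:
```python
from h import *
o=st(); p,q=wp(); save(p,'w4')
print([(np.round(d['location'],3).tolist(),round(d['score'],2),wf(d['location']).round(0)) for d in tip_of('jaw_tab',p)[:2]])
# project model tab corners
pts=[[*fw(x,y),.103] for x,y in ((-20,93),(20,93),(20,107),(-20,107))]
uv=cv2.projectPoints(np.array(pts),cv2.Rodrigues(q['R'])[0],q['t'],np.array(p['camera_matrix']),np.array(p['D']))[0][:,0]
im=cv2.cvtColor(p['img'],cv2.COLOR_RGB2BGR); cv2.polylines(im,[uv.astype(int)],True,(0,0,255),1); cv2.imwrite('pics/w4o.png',im)
plan([(*fw(0,102),.138,math.pi-.266)])
```

```text
t 8.97 pos [0.5525 0.2739 0.2348] rot [ 3.141e+00 -1.000e-03  2.869e+00] F [ 0.4 -0.7  0.2] open 0.0459 q1,q6 [ 0.34 -0.96]
[([0.553, 0.274, 0.102], 0.72, array([ -1., 103.]))]
-> (np.float64(0.5533131714125632), np.float64(0.2729126711292834), 0.138, 2.875592653589793) 3 rows
  each {"offset": [-0.3, -0.3, 32.3], "rotation": [0.0, -0.0, -0.002]}
```

View pics/w4o.png

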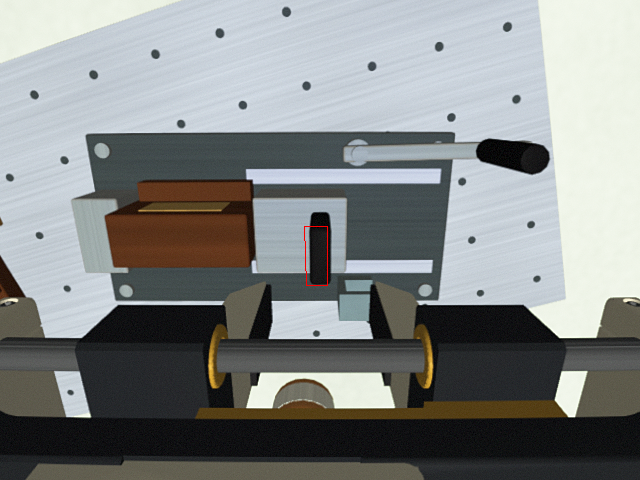

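>>> apply_moves:
  motion:
    - {"offset": [0, 0, 25], "rotation": [0, 0, 0]}
    - {"offset": [0, 0, 25], "rotation": [0, 0, 0]}
    - {"offset": [0, 0, 25], "rotation": [0, 0, 0]}
    - {"offset": [0, 0, 18], "rotation": [0, 0, 0]}
    - {"offset": [0, 0, 0], "rotation": [0, 0, 0]}
    - {"offset": [0, 0, 0], "rotation": [0, 0, 0]}

```text
time: 9.57
tool_pos: [0.5544, 0.274, 0.1399]
tool_rot: [3.14, 0.002, 2.873]
contact_force: [0.4, -0.1, 0.9]
opening: 0.0464
```

>>> apply_moves:
  motion:
    - {"offset": [0, 0, 0], "rotation": [0, 0, 0]}
    - {"offset": [0, 0, 0], "rotation": [0, 0, 0]}
    - {"offset": [0, 0, 0], "rotation": [0, 0, 0]}
    - {"offset": [0, 0, 0], "rotation": [0, 0, 0]}
    - {"offset": [0, 0, 0], "rotation": [0, 0, 0]}
  grip: 1
  grip_force: 20

```text
time: 9.98
tool_pos: [0.5564, 0.2744, 0.1445]
tool_rot: [3.137, 0.008, 2.874]
contact_force: [-2.0, -2.4, -1.9]
opening: 0.0172
```

Run:
```python
from h import *
o=st(); k=wf(o['tool_pos']); print(k)
```

```text
t 9.98 pos [0.5564 0.2744 0.1445] rot [3.137 0.008 2.874] F [-2.  -2.4 -1.9] open 0.0172 q1,q6 [ 0.33 -0.97]
[  2.60607412 104.2350961 ]
```

>>> apply_moves:
  motion:
    - {"offset": [0, 8, 1], "rotation": [0, 0, 0]}
    - {"offset": [0, 8, 1], "rotation": [0, 0, 0]}
    - {"offset": [0, 8, 0], "rotation": [0, 0, 0]}
    - {"offset": [0, 8, 0], "rotation": [0, 0, 0]}
    - {"offset": [0, 8, 0], "rotation": [0, 0, 0]}
    - {"offset": [0, 8, 0], "rotation": [0, 0, 0]}

```text
time: 10.48
tool_pos: [0.5691, 0.3201, 0.1444]
tool_rot: [-3.14, 0.007, 2.873]
contact_force: [-1.0, -3.6, -0.1]
opening: 0.0137
```

Run:
```python
from h import *
o=st(); k=wf(o['tool_pos']); print(k)
```

```text
t 10.48 pos [0.5691 0.3201 0.1444] rot [-3.14   0.007  2.873] F [-1.  -3.6 -0.1] open 0.0137 q1,q6 [ 0.4 -0.9]
[  2.86087257 151.68083697]
```

>>> apply_moves:
  motion:
    - {"offset": [0, 8, 0], "rotation": [0, 0, 0]}
    - {"offset": [0, 2, 0], "rotation": [0, 0, 0]}
    - {"offset": [0, 0, 0], "rotation": [0, 0, 0]}

```text
time: 10.73
tool_pos: [0.5719, 0.3301, 0.1444]
tool_rot: [-3.134, 0.006, 2.874]
contact_force: [-2.3, -5.1, 2.4]
opening: 0.0143
```

>>> apply_moves:
  motion:
    - {"offset": [0, 0, 0], "rotation": [0, 0, 0]}
    - {"offset": [0, 0, 0], "rotation": [0, 0, 0]}
    - {"offset": [0, 0, 0], "rotation": [0, 0, 0]}
    - {"offset": [0, 0, -30], "rotation": [0, 0, 0]}
    - {"offset": [0, 0, -30], "rotation": [0, 0, 0]}
    - {"offset": [0, 0, -30], "rotation": [0, 0, 0]}
    - {"offset": [0, 0, 0], "rotation": [0, 0, 0]}
  grip: 0.4

```text
time: 11.32
tool_pos: [0.5719, 0.3361, 0.2354]
tool_rot: [-3.138, 0.004, 2.877]
contact_force: [0.9, 0.1, -0.1]
opening: 0.0538
```

Run:
```python
from h import *
o=st(); p,q=wp(); save(p,'w5')
for n in ['jaw_tab','stand','stand_toe']:
  print(n,[(np.round(d['location'],3).tolist(),round(d['score'],2),wf(d['location']).round(0)) for d in tip_of(n,p)[:2]])
plan([(*fw(0,4),.24,math.pi/2-.266)])
plan([(*fw(0,4),.24,math.pi+math.pi/2-.266)])
```

```text
t 11.32 pos [0.5719 0.3361 0.2354] rot [-3.138  0.004  2.877] F [ 0.9  0.1 -0.1] open 0.0538 q1,q6 [ 0.42 -0.89]
jaw_tab [([0.569, 0.328, 0.103], 0.9, array([  1., 159.]))]
stand [([0.526, 0.176, 0.017], 0.85, array([-1.,  1.]))]
stand_toe [([0.491, 0.185, 0.029], 0.75, array([-37.,   1.]))]
-> (np.float64(0.5275514969181397), np.float64(0.17835932043644248), 0.24, 1.3047963267948965) 14 rows
[{"offset": [-0.0, -11.6, -0.8], "rotation": [-0.001, 0.0, 0.112]}, {"offset": [-1.3, -11.5, -0.8], "rotation": [-0.001, 0.0, 0.112]}, {"offset": [-2.6, -11.3, -0.8], "rotation": [-0.001, 0.0, 0.112]}, {"offset": [-3.9, -10.9, -0.8], "rotation": [-0.001, 0.0, 0.112]}, {"offset": [-5.1, -10.4, -0.8], "rotation": [-0.001, 0.0, 0.112]}, {"offset": [-6.2, -9.8, -0.8], "rotation": [-0.001, 0.0, 0.112]}, {"offset": [-7.2, -9.0, -0.8], "rotation": [-0.001, 0.0, 0.112]}, {"offset": [-8.2, -8.1, -0.8], "rotation": [-0.001, 0.0, 0.112]}, {"offset": [-9.1, -7.2, -0.9], "rotation": [-0.001, 0.0, 0.112]}, {"offset": [-9.8, -6.1, -0.9], "rotation": [-0.001, 0.0, 0.112]}, {"offset": [-10.4, -5.0, -0.9], "rotat
[... 579 characters left out ...]
 [-0.0, -0.001, -0.112]}, {"offset": [5.0, -10.4, -0.8], "rotation": [-0.0, -0.001, -0.112]}, {"offset": [6.1, -9.8, -0.8], "rotation": [-0.0, -0.001, -0.112]}, {"offset": [7.2, -9.1, -0.8], "rotation": [-0.0, -0.001, -0.112]}, {"offset": [8.1, -8.2, -0.8], "rotation": [-0.0, -0.001, -0.112]}, {"offset": [9.0, -7.2, -0.8], "rotation": [-0.0, -0.001, -0.112]}, {"offset": [9.8, -6.2, -0.8], "rotation": [-0.0, -0.001, -0.112]}, {"offset": [10.4, -5.1, -0.9], "rotation": [-0.0, -0.001, -0.112]}, {"offset": [10.9, -3.9, -0.9], "rotation": [-0.0, -0.001, -0.112]}, {"offset": [11.2, -2.6, -0.9], "rotation": [-0.0, -0.001, -0.112]}, {"offset": [11.5, -1.3, -0.9], "rotation": [-0.0, -0.001, -0.112]}]
```

View pics/w5.png

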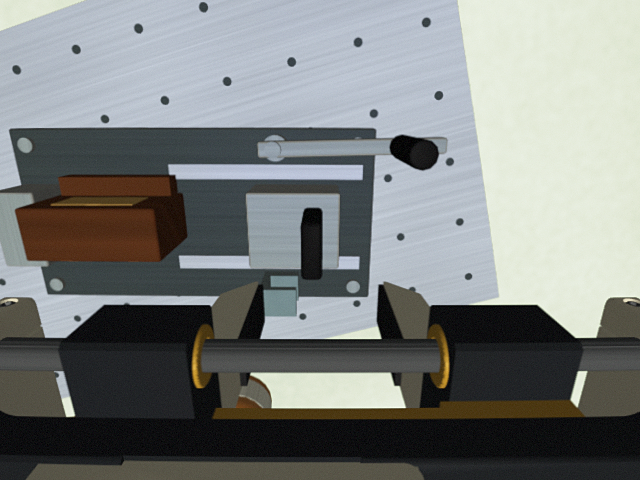

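>>> apply_moves:
  motion:
    - {"offset": [0, -12, 0], "rotation": [0, 0, -0.112]}
    - {"offset": [1, -11.5, 0], "rotation": [0, 0, -0.112]}
    - {"offset": [2.5, -11.5, 0], "rotation": [0, 0, -0.112]}
    - {"offset": [4, -11, 0], "rotation": [0, 0, -0.112]}
    - {"offset": [5, -10.5, 0], "rotation": [0, 0, -0.112]}
    - {"offset": [6, -10, 0], "rotation": [0, 0, -0.112]}
    - {"offset": [7, -9, 0], "rotation": [0, 0, -0.112]}
    - {"offset": [8, -8, 0], "rotation": [0, 0, -0.112]}
    - {"offset": [9, -7, 0], "rotation": [0, 0, -0.112]}
    - {"offset": [10, -6, 0], "rotation": [0, 0, -0.112]}
    - {"offset": [10, -5, 0], "rotation": [0, 0, -0.112]}
    - {"offset": [11, -4, 0], "rotation": [0, 0, -0.112]}
  grip: 0

```text
time: 12.52
tool_pos: [0.528, 0.1949, 0.2082]
tool_rot: [3.111, -0.034, -1.997]
contact_force: [0.1, -0.1, -0.8]
opening: 0.092
```

>>> apply_moves:
  motion:
    - {"offset": [11, -2.5, 0], "rotation": [0, 0, -0.112]}
    - {"offset": [11, -1, 0], "rotation": [0, 0, -0.06]}
    - {"offset": [0, 0, 0], "rotation": [0, 0, 0]}
    - {"offset": [0, 0, 0], "rotation": [0, 0, 0]}

```text
time: 12.85
tool_pos: [0.5205, 0.1701, 0.2031]
tool_rot: [3.095, -0.032, -1.815]
contact_force: [0.1, 0.1, -0.8]
opening: 0.0922
```

Run:
```python
from h import *
o=st(); p,q=wp(); save(p,'w6')
for n in ['stand','stand_toe']:
  print(n,[(np.round(d['location'],3).tolist(),round(d['score'],2),wf(d['location']).round(0)) for d in tip_of(n,p)[:2]])
plan([(*fw(0,2),.235,math.pi+math.pi/2-.266)])
```

```text
t 12.85 pos [0.5205 0.1701 0.2031] rot [ 3.095 -0.032 -1.815] F [ 0.1  0.1 -0.8] open 0.0922 q1,q6 [ 0.18 -2.71]
stand [([0.526, 0.175, 0.016], 0.71, array([-0.,  1.]))]
stand_toe [([0.491, 0.187, 0.03], 0.61, array([-37.,   3.]))]
-> (np.float64(0.5270257484590698), np.float64(0.17642966021822123), 0.235, 4.44638898038469) 1 rows
[{"offset": [-6.0, -3.2, -31.8], "rotation": [0.045, -0.032, 0.023]}]
```

View pics/w6.png

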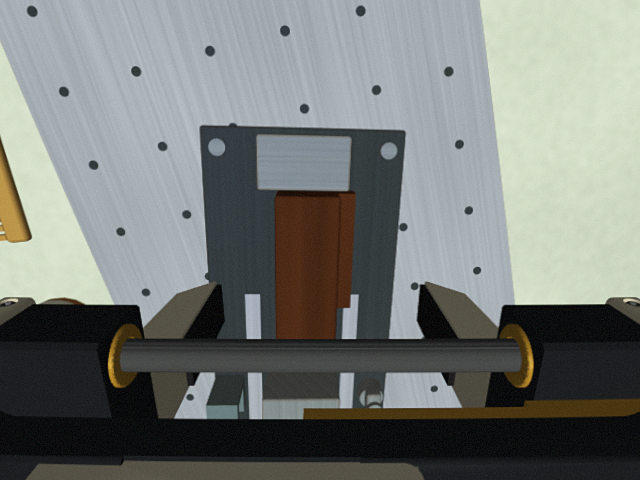

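>>> apply_moves:
  motion:
    - {"offset": [-6, -3, -10], "rotation": [0.045, -0.032, 0.023]}
    - {"offset": [0, 0, 0], "rotation": [0, 0, 0]}
    - {"offset": [0, 0, 0], "rotation": [0, 0, 0]}
    - {"offset": [0, 0, 0], "rotation": [0, 0, 0]}

```text
time: 13.33
tool_pos: [0.5257, 0.178, 0.2123]
tool_rot: [3.14, -0.0, -1.838]
contact_force: [-0.3, 0.2, 0.1]
opening: 0.0923
```

Run:
```python
from h import *
o=st(); print(wf(o['tool_pos']))
plan([(*fw(0,2),.107,math.pi+math.pi/2-.266)])
```

```text
t 13.33 pos [0.5257 0.178  0.2123] rot [ 3.14  -0.    -1.838] F [-0.3  0.2  0.1] open 0.0923 q1,q6 [ 0.19 -2.69]
[-1.67953116  3.17340712]
-> (np.float64(0.5270257484590698), np.float64(0.17642966021822123), 0.107, 4.44638898038469) 3 rows
  each {"offset": [0.4, -0.6, 35.1], "rotation": [0.001, -0.0, -0.0]}
```

>>> apply_moves:
  motion:
    - {"offset": [0, -1, 28], "rotation": [0, 0, 0]}
    - {"offset": [0, -0.5, 28], "rotation": [0, 0, 0]}
    - {"offset": [0, 0, 28], "rotation": [0, 0, 0]}
    - {"offset": [0, 0, 17], "rotation": [0, 0, 0]}
    - {"offset": [0, 0, 0], "rotation": [0, 0, 0]}
    - {"offset": [0, 0, 0], "rotation": [0, 0, 0]}

```text
time: 13.83
tool_pos: [0.5278, 0.1786, 0.1077]
tool_rot: [3.139, -0.002, -1.836]
contact_force: [0.7, -0.6, 0.1]
opening: 0.0919
```

Run:
```python
from h import *
o=st(); print(wf(o['tool_pos']))
plan([(*fw(0,2),.107,math.pi+math.pi/2-.266)])
```

```text
t 13.83 pos [0.5278 0.1786 0.1077] rot [ 3.139e+00 -2.000e-03 -1.836e+00] F [ 0.7 -0.6  0.1] open 0.0919 q1,q6 [ 0.19 -2.69]
[0.15638378 4.24334349]
-> (np.float64(0.5270257484590698), np.float64(0.17642966021822123), 0.107, 4.44638898038469) 1 rows
[{"offset": [2.2, 0.2, 0.7], "rotation": [0.003, -0.002, 0.001]}]
```

Well placed. Gripping firmly.

>>> apply_moves:
  motion:
    - {"offset": [2, 0, 0], "rotation": [0, 0, 0]}
    - {"offset": [0, 0, 0], "rotation": [0, 0, 0]}
    - {"offset": [0, 0, 0], "rotation": [0, 0, 0]}
    - {"offset": [0, 0, 0], "rotation": [0, 0, 0]}
    - {"offset": [0, 0, 0], "rotation": [0, 0, 0]}
    - {"offset": [0, 0, 0], "rotation": [0, 0, 0]}
    - {"offset": [0, 0, 0], "rotation": [0, 0, 0]}
  grip: 1
  grip_force: 45

```text
time: 14.42
tool_pos: [0.5297, 0.177, 0.1132]
tool_rot: [-3.137, 0.002, -1.835]
contact_force: [-0.9, 0.2, -0.2]
opening: 0.0497
```

Run:
```python
from h import *
o=st(); print(wf(o['tool_pos']))
```

```text
t 14.42 pos [0.5297 0.177  0.1132] rot [-3.137e+00  2.000e-03 -1.835e+00] F [-0.9  0.2 -0.2] open 0.0497 q1,q6 [ 0.19 -2.69]
[2.42175028 3.21458216]
```

>>> apply_moves:
  motion:
    - {"offset": [0, 0, 2], "rotation": [0, 0, 0]}
    - {"offset": [0, 0, 1], "rotation": [0, 0, 0]}
    - {"offset": [0, 0, 1], "rotation": [0, 0, 0]}
    - {"offset": [0, 0, 1], "rotation": [0, 0, 0]}

```text
time: 14.75
tool_pos: [0.5292, 0.1772, 0.1111]
tool_rot: [-3.137, 0.002, -1.835]
contact_force: [-3.0, -2.8, 11.4]
opening: 0.0402
```

Run:
```python
from h import *
o=st(); print(wf(o['tool_pos']))
```

```text
t 14.75 pos [0.5292 0.1772 0.1111] rot [-3.137e+00  2.000e-03 -1.835e+00] F [-3.  -2.8 11.4] open 0.0402 q1,q6 [ 0.19 -2.69]
[1.880903   3.27743357]
```

>>> apply_moves:
  motion:
    - {"offset": [0, 0, -5], "rotation": [0, 0, 0]}
    - {"offset": [0, 0, -5], "rotation": [0, 0, 0]}
    - {"offset": [-7, 0, -2], "rotation": [0, 0, 0]}
    - {"offset": [-7, 0, 0], "rotation": [0, 0, 0]}
    - {"offset": [-7, 0, 0], "rotation": [0, 0, 0]}
    - {"offset": [-6, 0, 0], "rotation": [0, 0, 0]}
    - {"offset": [0, 0, 0], "rotation": [0, 0, 0]}
    - {"offset": [0, 0, 0], "rotation": [0, 0, 0]}

```text
time: 15.42
tool_pos: [0.5364, 0.2066, 0.1222]
tool_rot: [-3.139, 0.001, -1.835]
contact_force: [-0.2, 0.3, -2.4]
opening: 0.0397
```

Run:
```python
from h import *
o=st(); print(wf(o['tool_pos'])); p=read_camera('side'); save(p,'s3')
```

```text
t 15.42 pos [0.5364 0.2066 0.1222] rot [-3.139e+00  1.000e-03 -1.835e+00] F [-0.2  0.3 -2.4] open 0.0397 q1,q6 [ 0.23 -2.64]
[ 1.11617352 33.60309867]
```

View pics/s3.png

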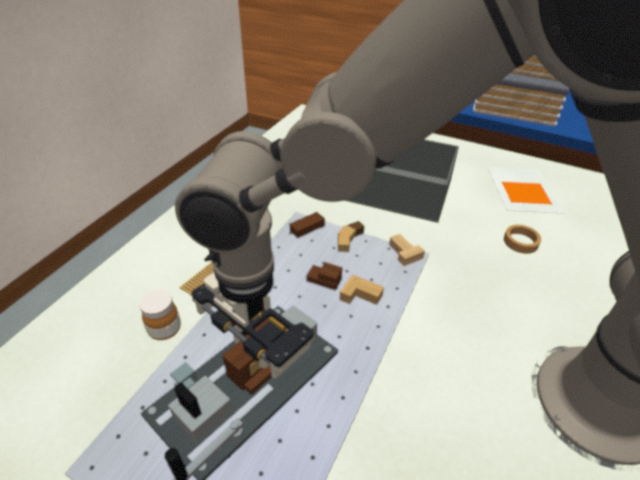

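>>> apply_moves:
  motion:
    - {"offset": [0, 0, 0], "rotation": [0, 0, 0.1]}
    - {"offset": [0, 0, 0], "rotation": [0, 0, 0.1]}
    - {"offset": [0, 0, 0], "rotation": [0, 0, 0.1]}
    - {"offset": [0, 0, 0], "rotation": [0, 0, 0.1]}

```text
time: 15.8
tool_pos: [0.5357, 0.2062, 0.1212]
tool_rot: [-3.141, -0.0, -2.249]
contact_force: [-0.1, -0.1, -3.5]
opening: 0.0402
```

Run:
```python
from h import *
o=st(); print(wf(o['tool_pos'])); plan([(*fw(0,34),.1222,-1.837-.4)])
```

```text
t 15.8 pos [0.5357 0.2062 0.1212] rot [-3.141 -0.    -2.249] F [-0.1 -0.1 -3.5] open 0.0402 q1,q6 [ 0.23 -2.23]
[ 0.54455074 32.97781438]
-> (np.float64(0.5354377238041877), np.float64(0.20730422370976115), 0.1222, -2.237) 1 rows
[{"offset": [-0.7, 0.9, -1.0], "rotation": [-0.001, -0.0, -0.012]}]
```

Stable. Continuing in larger batches.

>>> apply_moves:
  motion:
    - {"offset": [0, 0, -1], "rotation": [0, 0, 0.1]}
    - {"offset": [0, 0, 0], "rotation": [0, 0, 0.1]}
    - {"offset": [0, 0, 0], "rotation": [0, 0, 0.1]}
    - {"offset": [0, 0, 0], "rotation": [0, 0, 0.1]}
    - {"offset": [0, 0, 0], "rotation": [0, 0, 0.1]}
    - {"offset": [0, 0, 0], "rotation": [0, 0, 0.1]}
    - {"offset": [0, 0, 0], "rotation": [0, 0, 0.1]}
    - {"offset": [0, 0, 0], "rotation": [0, 0, 0.1]}
    - {"offset": [0, 0, 0], "rotation": [0, 0, 0.1]}

```text
time: 16.55
tool_pos: [0.5343, 0.2037, 0.1205]
tool_rot: [-3.139, -0.004, 3.086]
contact_force: [-0.5, -0.3, -2.0]
opening: 0.0398
```

Run:
```python
from h import *
o=st(); print(wf(o['tool_pos'])); plan([(*fw(0,34),.1222,o['tool_rot'][2])])
```

```text
t 16.55 pos [0.5343 0.2037 0.1205] rot [-3.139 -0.004  3.086] F [-0.5 -0.3 -2. ] open 0.0398 q1,q6 [ 0.23 -1.28]
[-0.14004569 30.22482946]
-> (np.float64(0.5354377238041877), np.float64(0.20730422370976115), 0.1222, np.float64(3.0858985744425182)) 1 rows
[{"offset": [-0.9, 3.7, -1.7], "rotation": [-0.003, -0.004, 0.0]}]
```

>>> apply_moves:
  motion:
    - {"offset": [-1, 3, -2], "rotation": [-0.003, -0.004, 0.1]}
    - {"offset": [0, 0, 0], "rotation": [0, 0, 0.1]}
    - {"offset": [0, 0, 0], "rotation": [0, 0, 0.1]}
    - {"offset": [0, 0, 0], "rotation": [0, 0, 0.1]}
    - {"offset": [0, 0, 0], "rotation": [0, 0, 0.1]}
    - {"offset": [0, 0, 0], "rotation": [0, 0, 0.1]}
    - {"offset": [0, 0, 0], "rotation": [0, 0, 0.1]}
    - {"offset": [0, 0, 0], "rotation": [0, 0, 0.1]}
    - {"offset": [0, 0, 0], "rotation": [0, 0, 0.1]}

```text
time: 17.3
tool_pos: [0.5341, 0.2043, 0.1208]
tool_rot: [-3.137, -0.0, 2.137]
contact_force: [0.3, -0.5, -3.4]
opening: 0.0398
```

Run:
```python
from h import *
o=st(); print(wf(o['tool_pos'])); plan([(*fw(0,31),.1222,o['tool_rot'][2])])
```

```text
t 17.3 pos [0.5341 0.2043 0.1208] rot [-3.137 -0.     2.137] F [ 0.3 -0.5 -3.4] open 0.0398 q1,q6 [ 0.23 -0.33]
[-0.4493762  30.73662132]
-> (np.float64(0.534649101115583), np.float64(0.20440973338242927), 0.1222, np.float64(2.1372209590417235)) 1 rows
[{"offset": [-0.2, 0.5, -1.4], "rotation": [-0.005, -0.0, 0.0]}]
```

Left to turn: 0.832 rad.

>>> apply_moves:
  motion:
    - {"offset": [0, 0.5, -1], "rotation": [-0.005, 0, 0.1]}
    - {"offset": [0, 0, 0], "rotation": [0, 0, 0.1]}
    - {"offset": [0, 0, 0], "rotation": [0, 0, 0.1]}
    - {"offset": [0, 0, 0], "rotation": [0, 0, 0.1]}
    - {"offset": [0, 0, 0], "rotation": [0, 0, 0.1]}
    - {"offset": [0, 0, 0], "rotation": [0, 0, 0.1]}
    - {"offset": [0, 0, 0], "rotation": [0, 0, 0.1]}
    - {"offset": [0, 0, 0], "rotation": [0, 0, 0.06]}
    - {"offset": [0, 0, 0], "rotation": [0, 0, 0.01]}
    - {"offset": [0, 0, 0], "rotation": [0, 0, 0]}

```text
time: 18.13
tool_pos: [0.5331, 0.2019, 0.12]
tool_rot: [-3.138, 0.003, 1.322]
contact_force: [-0.3, 0.1, -1.9]
opening: 0.0399
```

Run:
```python
from h import *
o=st(); print(wf(o['tool_pos'])); p,q=wp(); save(p,'w7'); plan([(*fw(0,1),.122,math.pi/2-.266)])
pts=[[*fw(x,y),.018] for x,y in ((75,-90),(-75,-90),(-75,210),(75,210))]
uv=cv2.projectPoints(np.array(pts),cv2.Rodrigues(q['R'])[0],q['t'],np.array(p['camera_matrix']),np.array(p['D']))[0][:,0]
im=cv2.cvtColor(p['img'],cv2.COLOR_RGB2BGR); cv2.polylines(im,[uv.astype(int)],True,(0,0,255),1); cv2.imwrite('pics/w7.png',im)
```

```text
t 18.13 pos [0.5331 0.2019 0.12  ] rot [-3.138e+00  3.000e-03  1.322e+00] F [-0.3  0.1 -1.9] open 0.0399 q1,q6 [0.23 0.48]
[-0.82078052 28.15670894]
-> (np.float64(0.5267628742295349), np.float64(0.1754648301091106), 0.122, 1.3047963267948965) 1 rows
[{"offset": [-27.2, 0.3, -1.9], "rotation": [-0.004, 0.003, 0.018]}]
```

View pics/w7.png

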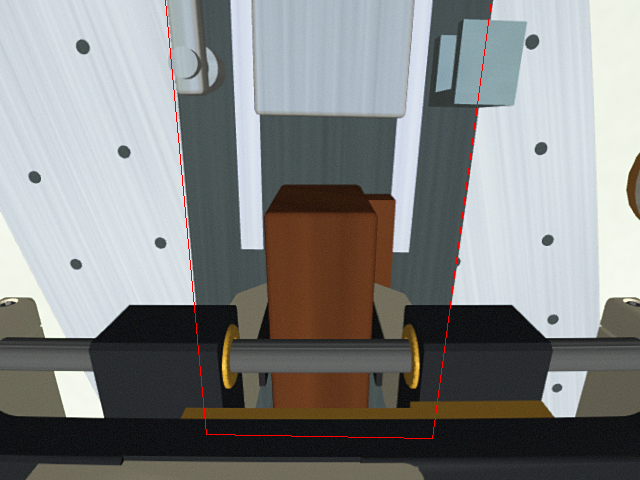

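>>> apply_moves:
  motion:
    - {"offset": [-7, 0, -1], "rotation": [-0.004, 0.003, 0.016]}
    - {"offset": [-7, 0, 0], "rotation": [0, 0, 0]}
    - {"offset": [-7, 0, 0], "rotation": [0, 0, 0]}
    - {"offset": [-2, 0, 0], "rotation": [0, 0, 0]}
    - {"offset": [0, 0, 0], "rotation": [0, 0, 0]}
    - {"offset": [0, 0, 0], "rotation": [0, 0, 0]}

```text
time: 18.68
tool_pos: [0.5261, 0.1763, 0.1211]
tool_rot: [-3.141, 0.0, 1.309]
contact_force: [0.5, -0.1, -2.4]
opening: 0.0399
```

Run:
```python
from h import *
o=st(); print(wf(o['tool_pos'])); p,q=wp(); save(p,'w8'); 
for n in ['stand','stand_toe']:
  print(n,[(np.round(d['location'],3).tolist(),round(d['score'],2),wf(d['location']).round(0)) for d in tip_of(n,p)[:2]])
p=read_camera('top'); save(p,'t8'); 
plan([(*fw(0,3),.111,math.pi/2-.266)])
```

```text
t 18.68 pos [0.5261 0.1763 0.1211] rot [-3.141  0.     1.309] F [ 0.5 -0.1 -2.4] open 0.0399 q1,q6 [0.19 0.45]
[-0.80650899  1.62699802]
stand [([0.528, 0.176, 0.024], 0.74, array([1., 1.]))]
stand_toe [([0.564, 0.171, 0.042], 0.62, array([37.,  7.]))]
-> (np.float64(0.5272886226886048), np.float64(0.17739449032733184), 0.111, 1.3047963267948965) 1 rows
[{"offset": [0.8, 0.9, 10.0], "rotation": [-0.0, 0.0, 0.005]}]
```

>>> apply_moves:
  motion:
    - {"offset": [2, 1, 3], "rotation": [0, 0, 0.003]}
    - {"offset": [0, 0, 3], "rotation": [0, 0, 0]}
    - {"offset": [0, 0, 2], "rotation": [0, 0, 0]}
    - {"offset": [0, 0, 1], "rotation": [0, 0, 0]}

```text
time: 19.22
tool_pos: [0.5281, 0.1795, 0.1112]
tool_rot: [3.141, -0.0, 1.307]
contact_force: [-0.2, -0.2, -2.5]
opening: 0.0397
```

Run:
```python
from h import *
o=st(); print(wf(o['tool_pos']))
```

```text
t 19.22 pos [0.5281 0.1795 0.1112] rot [ 3.141 -0.     1.307] F [-0.2 -0.2 -2.5] open 0.0397 q1,q6 [0.19 0.45]
[0.26030119 5.28426997]
```

>>> apply_moves:
  motion:
    - {"offset": [0, 0, 1.5], "rotation": [0, 0, 0]}
    - {"offset": [0, 0, 1.5], "rotation": [0, 0, 0]}
    - {"offset": [0, 0, 1], "rotation": [0, 0, 0]}

```text
time: 19.47
tool_pos: [0.5281, 0.1796, 0.1111]
tool_rot: [3.14, -0.0, 1.308]
contact_force: [-1.9, -1.2, 2.5]
opening: 0.0401
```

>>> apply_moves:
  motion:
    - {"offset": [0, 0, 0], "rotation": [0, 0, 0]}
    - {"offset": [0, 0, 0], "rotation": [0, 0, 0]}
    - {"offset": [0, 0, 0], "rotation": [0, 0, 0]}
    - {"offset": [0, 0, 0], "rotation": [0, 0, 0]}
    - {"offset": [0, 0, -25], "rotation": [0, 0, 0]}
    - {"offset": [0, 0, -30], "rotation": [0, 0, 0]}
    - {"offset": [0, 0, -30], "rotation": [0, 0, 0]}
    - {"offset": [0, 0, -30], "rotation": [0, 0, 0]}
    - {"offset": [0, 0, 0], "rotation": [0, 0, 0]}
    - {"offset": [0, 0, 0], "rotation": [0, 0, 0]}
  grip: 0.2

```text
time: 20.3
tool_pos: [0.528, 0.1798, 0.2296]
tool_rot: [-3.141, 0.001, 1.308]
contact_force: [-0.2, 0.1, -0.5]
opening: 0.0738
```

Run:
```python
from h import *
o=st(); p,q=wp(); save(p,'w9'); 
for n in ['stand','stand_toe','jaw_tab']:
  print(n,[(np.round(d['location'],3).tolist(),round(d['score'],2),wf(d['location']).round(0)) for d in tip_of(n,p)[:2]])
plan([(*fw(0,158),.23,math.pi-.266)])
```

```text
t 20.3 pos [0.528  0.1798 0.2296] rot [-3.141e+00  1.000e-03  1.308e+00] F [-0.2  0.1 -0.5] open 0.0738 q1,q6 [0.19 0.45]
stand [([0.527, 0.181, 0.017], 0.96, array([-1.,  6.]))]
stand_toe [([0.564, 0.176, 0.03], 0.95, array([36., 11.]))]
jaw_tab []
-> (np.float64(0.5680341282665196), np.float64(0.3269431572394783), 0.23, 2.875592653589793) 14 rows
[{"offset": [10.9, 0.1, -0.2], "rotation": [-0.0, -0.0, -0.112]}, {"offset": [10.8, 1.3, -0.2], "rotation": [-0.0, -0.0, -0.112]}, {"offset": [10.6, 2.5, -0.2], "rotation": [-0.0, -0.0, -0.112]}, {"offset": [10.3, 3.7, -0.2], "rotation": [-0.0, -0.0, -0.112]}, {"offset": [9.8, 4.8, -0.2], "rotation": [-0.0, -0.0, -0.112]}, {"offset": [9.2, 5.9, -0.2], "rotation": [-0.0, -0.0, -0.112]}, {"offset": [8.5, 6.9, -0.2], "rotation": [-0.0, -0.0, -0.112]}, {"offset": [7.7, 7.8, -0.2], "rotation": [-0.0, -0.0, -0.112]}, {"offset": [6.8, 8.6, -0.2], "rotation": [-0.0, -0.0, -0.112]}, {"offset": [5.8, 9.3, -0.2], "rotation": [-0.0, -0.0, -0.112]}, {"offset": [4.7, 9.9, -0.2], "rotation": [-0.0, -0.0, -0.112]}, {"offset": [3.6, 10.3, -0.2], "rotation": [-0.0, -0.0, -0.112]}, {"offset": [2.4, 10.6, -0.2], "rotation": [-0.0, -0.0, -0.112]}, {"offset": [1.2, 10.8, -0.2], "rotation": [-0.0, -0.0, -0.112]}]
```

View pics/w9.png

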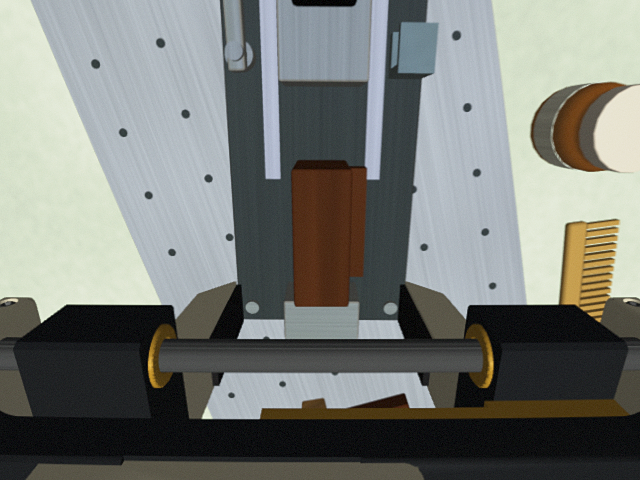

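The stand (292–365, 165–305) is set down square with its toe on the far side, close to the fixed jaw. Next I pinch the tab and close the jaw.

>>> apply_moves:
  motion:
    - {"offset": [11, 0, 0], "rotation": [0, 0, -0.112]}
    - {"offset": [11, 1, 0], "rotation": [0, 0, -0.112]}
    - {"offset": [10.5, 2.5, 0], "rotation": [0, 0, -0.112]}
    - {"offset": [10, 4, -1], "rotation": [0, 0, -0.112]}
    - {"offset": [10, 5, -1], "rotation": [0, 0, -0.112]}
    - {"offset": [9, 6, -1], "rotation": [0, 0, -0.112]}
    - {"offset": [8.5, 7, -1], "rotation": [0, 0, -0.112]}
    - {"offset": [7.5, 8, -1], "rotation": [0, 0, -0.112]}
    - {"offset": [7, 8.5, -1], "rotation": [0, 0, -0.112]}
    - {"offset": [6, 9.5, -1], "rotation": [0, 0, -0.112]}
    - {"offset": [5, 10, -1], "rotation": [0, 0, -0.112]}
    - {"offset": [3.5, 10, -1], "rotation": [0, 0, -0.112]}
  grip: 0.5

```text
time: 21.5
tool_pos: [0.5555, 0.3089, 0.216]
tool_rot: [-3.115, -0.029, 2.71]
contact_force: [-0.3, -0.6, -0.4]
opening: 0.046
```

>>> apply_moves:
  motion:
    - {"offset": [2, 10, -1], "rotation": [0, 0, -0.1]}
    - {"offset": [1, 10, -1], "rotation": [0, 0, -0.05]}
    - {"offset": [0, 0, 0], "rotation": [0, 0, 0]}
    - {"offset": [0, 0, 0], "rotation": [0, 0, 0]}

```text
time: 21.83
tool_pos: [0.5586, 0.3308, 0.2104]
tool_rot: [-3.113, -0.041, 2.874]
contact_force: [0.3, 0.2, -0.4]
opening: 0.0459
```

Run:
```python
from h import *
o=st();print(wf(o['tool_pos'])); p,q=wp(); save(p,'w10'); 
for n in ['stand','stand_toe','jaw_tab']:
  print(n,[(np.round(d['location'],3).tolist(),round(d['score'],2),wf(d['location']).round(0)) for d in tip_of(n,p)[:2]])
plan([(*fw(1,158),.22,math.pi-.266)])
```

```text
t 21.83 pos [0.5586 0.3308 0.2104] rot [-3.113 -0.041  2.874] F [ 0.3  0.2 -0.4] open 0.0459 q1,q6 [ 0.42 -0.89]
[-10.10555504 159.20232744]
stand [([0.531, 0.182, 0.015], 0.88, array([2., 9.]))]
stand_toe []
jaw_tab [([0.572, 0.328, 0.102], 0.71, array([  3., 160.]))]
-> (np.float64(0.5689989583756302), np.float64(0.32668028300994334), 0.22, 2.875592653589793) 1 rows
[{"offset": [-10.3, -1.0, -8.6], "rotation": [-0.027, -0.04, -0.002]}]
```

>>> apply_moves:
  motion:
    - {"offset": [-10, 0, -5], "rotation": [-0.027, -0.04, -0.002]}
    - {"offset": [0, 0, 0], "rotation": [0, 0, 0]}
    - {"offset": [0, 0, 0], "rotation": [0, 0, 0]}

```text
time: 22.28
tool_pos: [0.5688, 0.3262, 0.2165]
tool_rot: [-3.141, 0.0, 2.873]
contact_force: [-0.6, -1.6, -0.8]
opening: 0.0461
```

Run:
```python
from h import *
o=st();print(wf(o['tool_pos'])); p,q=wp(); save(p,'w11'); 
for n in ['jaw_tab']:
  print(n,[(np.round(d['location'],3).tolist(),round(d['score'],2),wf(d['location']).round(0)) for d in tip_of(n,p)[:2]])
plan([(*fw(1,159),.138,math.pi-.266)])
```

```text
t 22.28 pos [0.5688 0.3262 0.2165] rot [-3.141  0.     2.873] F [-0.6 -1.6 -0.8] open 0.0461 q1,q6 [ 0.4 -0.9]
[  0.92168642 157.49955132]
jaw_tab [([0.568, 0.33, 0.105], 0.83, array([ -0., 161.]))]
-> (np.float64(0.569261832605165), np.float64(0.327645113119054), 0.138, 2.875592653589793) 3 rows
  each {"offset": [0.0, 0.4, 26.2], "rotation": [0.0, 0.0, -0.001]}
```

View pics/w11.png

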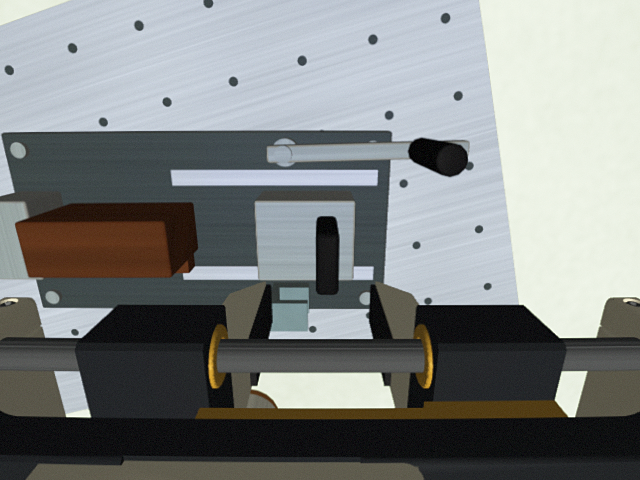

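>>> apply_moves:
  motion:
    - {"offset": [0, 2.5, 25], "rotation": [0, 0, 0]}
    - {"offset": [0, 0, 25], "rotation": [0, 0, 0]}
    - {"offset": [0, 0, 22], "rotation": [0, 0, 0]}
    - {"offset": [0, 0, 5], "rotation": [0, 0, 0]}
    - {"offset": [0, 0, 0], "rotation": [0, 0, 0]}

```text
time: 22.8
tool_pos: [0.5699, 0.3294, 0.1392]
tool_rot: [3.14, 0.001, 2.871]
contact_force: [-0.5, 0.2, 0.7]
opening: 0.046
```

>>> apply_moves:
  motion:
    - {"offset": [0, 0, 1], "rotation": [0, 0, 0]}
    - {"offset": [0, 0, 1], "rotation": [0, 0, 0]}
    - {"offset": [0, 0, 1], "rotation": [0, 0, 0]}
    - {"offset": [0, 0, 1], "rotation": [0, 0, 0]}
    - {"offset": [0, 0, 1], "rotation": [0, 0, 0]}
    - {"offset": [0, 0, 0], "rotation": [0, 0, 0]}
    - {"offset": [0, 0, 0], "rotation": [0, 0, 0]}
  grip: 1
  grip_force: 20

```text
time: 23.38
tool_pos: [0.5712, 0.3295, 0.1384]
tool_rot: [3.138, 0.005, 2.871]
contact_force: [1.3, 2.8, -3.8]
opening: 0.014
```

Run:
```python
from h import *
o=st();print(wf(o['tool_pos']))
```

```text
t 23.38 pos [0.5712 0.3295 0.1384] rot [3.138 0.005 2.871] F [ 1.3  2.8 -3.8] open 0.014 q1,q6 [ 0.41 -0.89]
[  2.33903248 161.28386508]
```

>>> apply_moves:
  motion:
    - {"offset": [0, -8, 0], "rotation": [0, 0, 0]}
    - {"offset": [0, -8, 0], "rotation": [0, 0, 0]}
    - {"offset": [0, -8, 0], "rotation": [0, 0, 0]}
    - {"offset": [0, -8, 0], "rotation": [0, 0, 0]}
    - {"offset": [0, -8, 0], "rotation": [0, 0, 0]}
    - {"offset": [0, -5, 0], "rotation": [0, 0, 0]}

```text
time: 23.88
tool_pos: [0.5589, 0.2857, 0.1384]
tool_rot: [3.133, 0.007, 2.873]
contact_force: [2.1, 3.3, -3.4]
opening: 0.0139
```

Run:
```python
from h import *
o=st();print(wf(o['tool_pos']))
```

```text
t 23.88 pos [0.5589 0.2857 0.1384] rot [3.133 0.007 2.873] F [ 2.1  3.3 -3.4] open 0.0139 q1,q6 [ 0.35 -0.95]
[  2.03835605 115.85825579]
```

>>> apply_moves:
  motion:
    - {"offset": [0, -4, 0], "rotation": [0.004, 0, 0]}
    - {"offset": [0, -4, 0], "rotation": [0, 0, 0]}
    - {"offset": [0, -3, 0], "rotation": [0, 0, 0]}

```text
time: 24.13
tool_pos: [0.5555, 0.2733, 0.1384]
tool_rot: [3.137, 0.007, 2.871]
contact_force: [2.3, 4.8, -3.4]
opening: 0.0143
```

Run:
```python
from h import *
o=st();print(wf(o['tool_pos']))
```

```text
t 24.13 pos [0.5555 0.2733 0.1384] rot [3.137 0.007 2.871] F [ 2.3  4.8 -3.4] open 0.0143 q1,q6 [ 0.33 -0.97]
[  2.01734781 102.92216456]
```

>>> apply_moves:
  motion:
    - {"offset": [0, -2, 0], "rotation": [0, 0, 0]}
    - {"offset": [0, -2, 0], "rotation": [0, 0, 0]}

```text
time: 24.3
tool_pos: [0.5549, 0.2712, 0.1385]
tool_rot: [3.131, 0.008, 2.87]
contact_force: [5.2, 18.2, -10.1]
opening: 0.0141
```

Run:
```python
from h import *
o=st();print(wf(o['tool_pos']))
```

```text
t 24.3 pos [0.5549 0.2712 0.1385] rot [3.131 0.008 2.87 ] F [  5.2  18.2 -10.1] open 0.0141 q1,q6 [ 0.33 -0.97]
[  1.99434259 100.81996968]
```

>>> apply_moves:
  motion:
    - {"offset": [0, 0, 0], "rotation": [0, 0, 0]}
    - {"offset": [0, 0, 0], "rotation": [0, 0, 0]}
    - {"offset": [0, 0, 0], "rotation": [0, 0, 0]}
    - {"offset": [0, 0, -30], "rotation": [0, 0, 0]}
    - {"offset": [0, 0, -30], "rotation": [0, 0, 0]}
    - {"offset": [0, 0, -30], "rotation": [0, 0, 0]}
    - {"offset": [0, 0, 0], "rotation": [0, 0, 0]}
    - {"offset": [0, 0, 0], "rotation": [0, 0, 0]}
  grip: 0.5

```text
time: 24.97
tool_pos: [0.5529, 0.2678, 0.232]
tool_rot: [3.137, 0.005, 2.87]
contact_force: [0.2, 0.1, -0.9]
opening: 0.0459
```

Run:
```python
from h import *
o=st();print(wf(o['tool_pos'])); p,q=wp(); save(p,'w12'); 
for n in ['jaw_tab','stand','lock_knob']:
  print(n,[(np.round(d['location'],3).tolist(),round(d['score'],2),wf(d['location']).round(0)) for d in tip_of(n,p)[:2]])
plan([(*fw(-60,226),.24,math.pi/2-.266)])
```

```text
t 24.97 pos [0.5529 0.2678 0.232 ] rot [3.137 0.005 2.87 ] F [ 0.2  0.1 -0.9] open 0.0459 q1,q6 [ 0.33 -0.97]
[ 0.92708022 96.9079322 ]
jaw_tab [([0.553, 0.27, 0.103], 0.82, array([ 1., 99.]))]
stand [([0.526, 0.177, 0.015], 0.85, array([-1.,  2.]))]
lock_knob [([0.531, 0.412, 0.112], 0.72, array([-58., 230.]))]
-> (np.float64(0.5280197693282577), np.float64(0.40832405843109665), 0.24, 1.3047963267948965) 14 rows
[{"offset": [4.4, 9.2, -0.7], "rotation": [0.0, -0.0, 0.112]}, {"offset": [5.4, 8.7, -0.7], "rotation": [0.0, -0.0, 0.112]}, {"offset": [6.3, 8.0, -0.7], "rotation": [0.0, -0.0, 0.112]}, {"offset": [7.2, 7.3, -0.7], "rotation": [0.0, -0.0, 0.112]}, {"offset": [7.9, 6.4, -0.7], "rotation": [0.0, -0.0, 0.112]}, {"offset": [8.6, 5.5, -0.7], "rotation": [0.0, -0.0, 0.112]}, {"offset": [9.1, 4.5, -0.7], "rotation": [0.0, -0.0, 0.112]}, {"offset": [9.6, 3.4, -0.7], "rotation": [0.0, -0.0, 0.112]}, {"offset": [9.9, 2.4, -0.7], "rotation": [0.0, -0.0, 0.112]}, {"offset": [10.1, 1.2, -0.7], "rotation": [0.0, -0.0, 0.112]}, {"offset": [10.2, 0.1, -0.7], "rotation": [0.0, -0.0, 0.112]}, {"offset": [10.1, -1.0, -0.7], "rotation": [0.0, -0.0, 0.112]}, {"offset": [10.0, -2.2, -0.7], "rotation": [0.0, -0.0, 0.112]}, {"offset": [9.6, -3.3, -0.7], "rotation": [0.0, -0.0, 0.112]}]
```

View pics/w12.png

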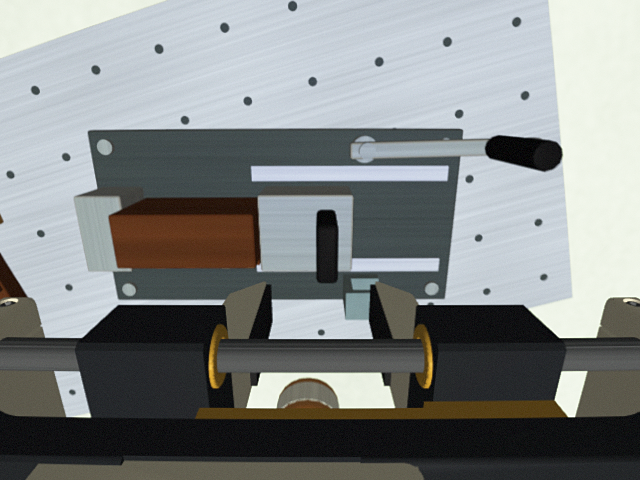

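The jaw face meets the stand at column about 258, and the stand meets the fixed jaw at about 115. The knob top is near (548,155). Next is the lock bar.

>>> apply_moves:
  motion:
    - {"offset": [4.5, 9, -1], "rotation": [0, 0, 0.112]}
    - {"offset": [5.5, 8.5, -1], "rotation": [0, 0, 0.112]}
    - {"offset": [6.5, 8, -1], "rotation": [0, 0, 0.112]}
    - {"offset": [7, 7, -1], "rotation": [0, 0, 0.112]}
    - {"offset": [8, 6.5, -1], "rotation": [0, 0, 0.112]}
    - {"offset": [8.5, 5.5, -1], "rotation": [0, 0, 0.112]}
    - {"offset": [9, 4.5, -1], "rotation": [0, 0, 0.112]}
    - {"offset": [9.5, 3.5, -1], "rotation": [0, 0, 0.112]}
    - {"offset": [10, 2.5, -1], "rotation": [0, 0, 0.112]}
    - {"offset": [10, 1, -1], "rotation": [0, 0, 0.112]}
    - {"offset": [10, 0, -1], "rotation": [0, 0, 0.112]}
    - {"offset": [10, -1, -1], "rotation": [0, 0, 0.112]}

```text
time: 26.17
tool_pos: [0.5291, 0.3879, 0.2233]
tool_rot: [-3.116, 0.017, 1.461]
contact_force: [-0.5, -0.3, 0.3]
opening: 0.0458
```

>>> apply_moves:
  motion:
    - {"offset": [10, -2, -1], "rotation": [0, 0, 0.112]}
    - {"offset": [10, -3, -1], "rotation": [0, 0, 0.05]}
    - {"offset": [0, 0, 0], "rotation": [0, 0, 0]}
    - {"offset": [0, 0, 0], "rotation": [0, 0, 0]}

```text
time: 26.5
tool_pos: [0.5254, 0.4101, 0.2186]
tool_rot: [-3.112, 0.029, 1.289]
contact_force: [-0.2, -0.6, -0.3]
opening: 0.0459
```

Run:
```python
from h import *
o=st();print(wf(o['tool_pos'])); p,q=wp(); save(p,'w13'); 
for n in ['lock_knob']:
  print(n,[(np.round(d['location'],3).tolist(),round(d['score'],2),wf(d['location']).round(0)) for d in tip_of(n,p)[:2]])
plan([(*fw(-59,228),.23,math.pi/2-.266)])
```

```text
t 26.5 pos [0.5254 0.4101 0.2186] rot [-3.112  0.029  1.289] F [-0.2 -0.6 -0.3] open 0.0459 q1,q6 [0.55 0.83]
[-63.0137061  227.04688881]
lock_knob [([0.528, 0.412, 0.108], 0.71, array([-61., 229.]))]
-> (np.float64(0.5295103478964382), np.float64(0.40999084441978295), 0.23, 1.3047963267948965) 1 rows
[{"offset": [1.0, 3.5, -11.3], "rotation": [-0.029, 0.028, -0.017]}]
```

>>> apply_moves:
  motion:
    - {"offset": [1, 3.5, -3], "rotation": [-0.029, 0.028, -0.015]}
    - {"offset": [0, 0, 0], "rotation": [0, 0, 0]}
    - {"offset": [0, 0, 0], "rotation": [0, 0, 0]}

```text
time: 26.85
tool_pos: [0.5295, 0.4078, 0.2207]
tool_rot: [-3.14, 0.002, 1.305]
contact_force: [0.6, 0.8, -0.0]
opening: 0.046
```

Run:
```python
from h import *
o=st();print(wf(o['tool_pos'])); p,q=wp(); save(p,'w14'); 
for n in ['lock_knob']:
  print(n,[(np.round(d['location'],3).tolist(),round(d['score'],2),wf(d['location']).round(0)) for d in tip_of(n,p)[:2]])
plan([(*fw(-59,228),.14,math.pi/2-.266)])
```

```text
t 26.85 pos [0.5295 0.4078 0.2207] rot [-3.140e+00  2.000e-03  1.305e+00] F [ 0.6  0.8 -0. ] open 0.046 q1,q6 [0.54 0.81]
[-58.43312395 225.86157273]
lock_knob [([0.531, 0.409, 0.112], 0.6, array([-58., 227.]))]
-> (np.float64(0.5295103478964382), np.float64(0.40999084441978295), 0.14, 1.3047963267948965) 3 rows
  each {"offset": [0.7, -0.2, 27.0], "rotation": [-0.0, 0.001, -0.0]}
```

View pics/w14.png

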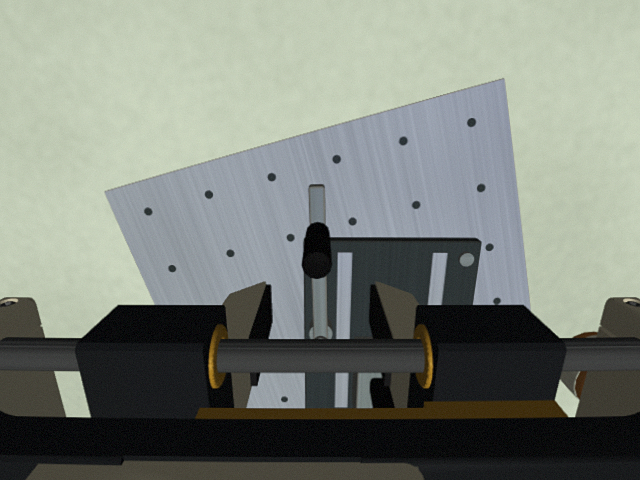

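>>> apply_moves:
  motion:
    - {"offset": [1, 0, 28], "rotation": [0, 0, 0]}
    - {"offset": [0, 0, 28], "rotation": [0, 0, 0]}
    - {"offset": [0, 0, 22], "rotation": [0, 0, 0]}
    - {"offset": [0, 0, 5], "rotation": [0, 0, 0]}
    - {"offset": [0, 0, 0], "rotation": [0, 0, 0]}

```text
time: 27.37
tool_pos: [0.5314, 0.4087, 0.1378]
tool_rot: [3.14, -0.001, 1.304]
contact_force: [-0.3, 0.9, 1.2]
opening: 0.0457
```

>>> apply_moves:
  motion:
    - {"offset": [0, 0, 1], "rotation": [0, 0, 0]}
    - {"offset": [0, 0, 1], "rotation": [0, 0, 0]}
    - {"offset": [0, 0, 1], "rotation": [0, 0, 0]}
    - {"offset": [0, 0, 1], "rotation": [0, 0, 0]}
    - {"offset": [0, 0, 0], "rotation": [0, 0, 0]}
    - {"offset": [0, 0, 0], "rotation": [0, 0, 0]}
  grip: 1
  grip_force: 15

```text
time: 27.87
tool_pos: [0.5326, 0.4096, 0.1379]
tool_rot: [3.138, -0.004, 1.304]
contact_force: [1.0, 0.2, -7.1]
opening: 0.0175
```

```bash
cat > arc.py <<'E'
from h import *
import sys
o=st(); k=wf(o['tool_pos'])-[-60,130]; a0=math.atan2(k[1],k[0]); L=np.hypot(*k); print('angle',a0,'L',L,k+[-60,130])
yaw=o['tool_rot'][2]; prev=fw(*(k+[-60,130])); n=int(sys.argv[1]); a1=float(sys.argv[2]); L1=float(sys.argv[3])
for i in range(1,n+1):
    a=a0+(a1-a0)*i/n; l=L+(L1-L)*i/n; w=fw(-60+l*math.cos(a),130+l*math.sin(a)); d=(w-prev)*1000; prev=w
    print([round(d@[math.cos(yaw),math.sin(yaw)],1),round(d@[math.sin(yaw),-math.cos(yaw)],1)],end=' ')
E
python3 arc.py 16 0.05 96
```

```text
t 27.87 pos [0.5326 0.4096 0.1379] rot [ 3.138 -0.004  1.304] F [ 1.   0.2 -7.1] open 0.0175 q1,q6 [0.54 0.81]
angle 1.528933851425242 L 98.51800384575321 [-55.87699697 228.43169168]
[np.float64(-0.9), np.float64(9.0)] [np.float64(-1.8), np.float64(8.9)] [np.float64(-2.6), np.float64(8.7)] [np.float64(-3.4), np.float64(8.4)] [np.float64(-4.1), np.float64(8.0)] [np.float64(-4.8), np.float64(7.6)] [np.float64(-5.5), np.float64(7.1)] [np.float64(-6.1), np.float64(6.6)] [np.float64(-6.7), np.float64(6.0)] [np.float64(-7.2), np.float64(5.3)] [np.float64(-7.7), np.float64(4.6)] [np.float64(-8.0), np.float64(3.9)] [np.float64(-8.4), np.float64(3.1)] [np.float64(-8.6), np.float64(2.3)] [np.float64(-8.8), np.float64(1.5)] [np.float64(-8.9), np.float64(0.7)]
```

>>> apply_moves:
  motion:
    - {"offset": [-1, 9, 0], "rotation": [0, 0, 0]}
    - {"offset": [-2, 9, 0], "rotation": [0, 0, 0]}
    - {"offset": [-2.5, 8.5, 0], "rotation": [0, 0, 0]}
    - {"offset": [-3.5, 8.5, 0], "rotation": [0, 0, 0]}
    - {"offset": [-4, 8, 0], "rotation": [0, 0, 0]}
  grip_force: 25

```text
time: 28.28
tool_pos: [0.5689, 0.3893, 0.1378]
tool_rot: [-3.138, -0.009, 1.305]
contact_force: [-2.5, 2.7, -1.3]
opening: 0.0175
```

```bash
python3 arc.py 9 0.05 96
```

```text
t 28.28 pos [0.5689 0.3893 0.1378] rot [-3.138 -0.009  1.305] F [-2.5  2.7 -1.3] open 0.0175 q1,q6 [0.49 0.75]
angle 1.1051834865425587 L 98.94597493518741 [-15.57617744 218.41283812]
[np.float64(-6.1), np.float64(9.9)] [np.float64(-7.2), np.float64(9.0)] [np.float64(-8.1), np.float64(8.1)] [np.float64(-9.0), np.float64(7.1)] [np.float64(-9.7), np.float64(6.0)] [np.float64(-10.3), np.float64(4.8)] [np.float64(-10.8), np.float64(3.5)] [np.float64(-11.1), np.float64(2.2)] [np.float64(-11.2), np.float64(0.9)]
```

>>> apply_moves:
  motion:
    - {"offset": [-6, 10, 0], "rotation": [0, 0, 0]}
    - {"offset": [-7, 9, 0], "rotation": [0, 0, 0]}
    - {"offset": [-8, 8, 0], "rotation": [0, 0, 0]}
    - {"offset": [-9, 7, 0], "rotation": [0, 0, 0]}
    - {"offset": [-9.5, 6, 0], "rotation": [0, 0, 0]}

```text
time: 28.7
tool_pos: [0.5999, 0.3404, 0.1377]
tool_rot: [-3.137, -0.014, 1.305]
contact_force: [-4.8, 3.2, 1.5]
opening: 0.0179
```

```bash
python3 arc.py 5 0.03 95
```

```text
t 28.7 pos [0.5999 0.3404 0.1377] rot [-3.137 -0.014  1.305] F [-4.8  3.2  1.5] open 0.0179 q1,q6 [0.4  0.66]
angle 0.515007995251456 L 100.18172835174644 [ 27.18703458 179.34368953]
[np.float64(-9.1), np.float64(3.4)] [np.float64(-9.3), np.float64(2.5)] [np.float64(-9.4), np.float64(1.5)] [np.float64(-9.4), np.float64(0.6)] [np.float64(-9.3), np.float64(-0.3)]
```

>>> apply_moves:
  motion:
    - {"offset": [-9, 3, 0], "rotation": [0, 0, 0]}
    - {"offset": [-9, 2, 0], "rotation": [0, 0, 0]}
    - {"offset": [-9, 1, 0], "rotation": [0, 0, 0]}
    - {"offset": [-9, 0.5, 0], "rotation": [0, 0, 0]}

```text
time: 29.03
tool_pos: [0.5982, 0.2993, 0.1377]
tool_rot: [-3.14, -0.017, 1.303]
contact_force: [-1.0, 4.5, -1.7]
opening: 0.0177
```

```bash
python3 arc.py 3 -0.05 97
```

```text
t 29.03 pos [0.5982 0.2993 0.1377] rot [-3.14  -0.017  1.303] F [-1.   4.5 -1.7] open 0.0177 q1,q6 [0.34 0.6 ]
angle 0.09617906250811273 L 96.7935571942129 [ 36.34621205 139.29516742]
[np.float64(-4.7), np.float64(0.4)] [np.float64(-4.7), np.float64(0.2)] [np.float64(-4.7), np.float64(-0.0)]
```

>>> apply_moves:
  motion:
    - {"offset": [-5, 0, 0], "rotation": [0, 0, 0]}
    - {"offset": [-4, 0, 0], "rotation": [0, 0, 0]}

```text
time: 29.2
tool_pos: [0.5965, 0.2936, 0.138]
tool_rot: [3.141, -0.029, 1.302]
contact_force: [7.0, 29.3, -11.7]
opening: 0.0175
```

```bash
python3 arc.py 3 -0.05 97
```

```text
t 29.2 pos [0.5965 0.2936 0.138 ] rot [ 3.141 -0.029  1.302] F [  7.   29.3 -11.7] open 0.0175 q1,q6 [0.33 0.59]
angle 0.03438862615995441 L 96.30466612563366 [ 36.24772787 133.31113246]
[np.float64(-2.7), np.float64(0.3)] [np.float64(-2.7), np.float64(0.2)] [np.float64(-2.7), np.float64(0.1)]
```

>>> apply_moves:
  motion:
    - {"offset": [0, 0, 0], "rotation": [0, 0, 0]}
    - {"offset": [0, 0, 0], "rotation": [0, 0, 0]}
    - {"offset": [0, 0, 0], "rotation": [0, 0, 0]}
    - {"offset": [0, 0, -30], "rotation": [0, 0, 0]}
    - {"offset": [0, 0, -30], "rotation": [0, 0, 0]}
    - {"offset": [0, 0, -30], "rotation": [0, 0, 0]}
    - {"offset": [-30, 0, -30], "rotation": [0, 0, 0]}
    - {"offset": [-30, 0, 0], "rotation": [0, 0, 0]}
    - {"offset": [0, 0, 0], "rotation": [0, 0, 0]}
    - {"offset": [0, 0, 0], "rotation": [0, 0, 0]}
    - {"offset": [0, 0, 0], "rotation": [0, 0, 0]}
  grip: 0.4

```text
time: 30.12
tool_pos: [0.5788, 0.2235, 0.2619]
tool_rot: [3.136, -0.015, 1.305]
contact_force: [0.4, -0.6, -0.2]
opening: 0.0549
```

Run:
```python
from h import *
o=st();print(wf(o['tool_pos'])); p,q=wp(); save(p,'w15'); 
for n in ['lock_knob','lock_hinge','jaw_tab','stand','stand_toe']:
  print(n,[(np.round(d['location'],3).tolist(),round(d['score'],2),wf(d['location']).round(0)) for d in tip_of(n,p)[:2]])
```

```text
t 30.12 pos [0.5788 0.2235 0.2619] rot [ 3.136 -0.015  1.305] F [ 0.4 -0.6 -0.2] open 0.0549 q1,q6 [0.24 0.5 ]
[37.59319159 61.05162414]
lock_knob [([0.599, 0.295, 0.11], 0.77, array([ 38., 135.]))]
lock_hinge [([0.505, 0.315, 0.015], 0.94, array([-57., 130.]))]
jaw_tab [([0.551, 0.269, 0.103], 0.92, array([-1., 98.]))]
stand [([0.53, 0.174, 0.016], 0.77, array([3., 1.])), ([0.552, 0.276, 0.102], 0.69, array([ -2., 105.]))]
stand_toe [([0.56, 0.169, 0.028], 0.74, array([34.,  3.]))]
```

View pics/w15.png

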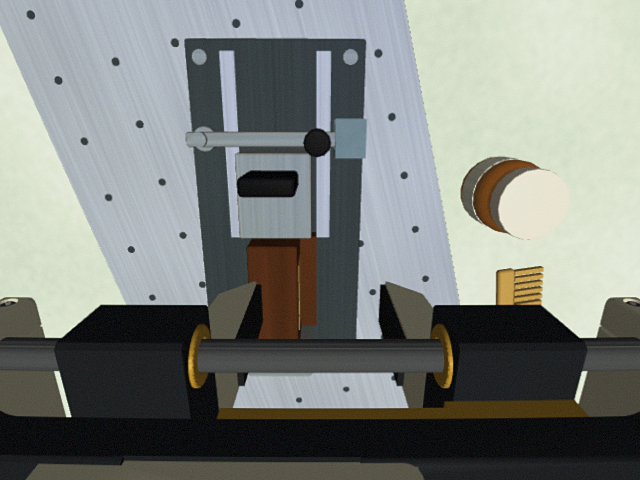

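Run:
```python
import cv2
im=cv2.imread('pics/w15.png')[100:180,170:385]
cv2.imwrite('pics/z15.png',cv2.resize(im,None,fx=3.7,fy=3.7,interpolation=cv2.INTER_CUBIC))
```

```text
(no output)
```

View pics/z15.png

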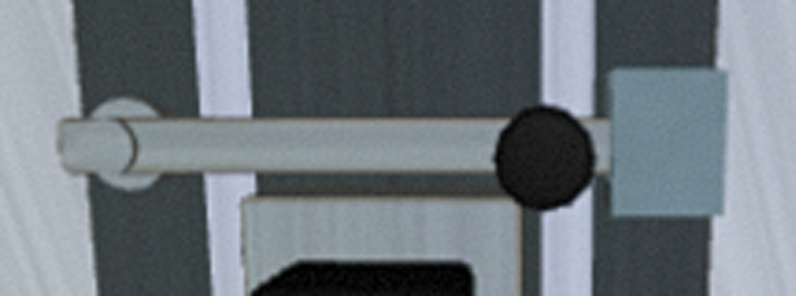

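The bar lies parallel to the plate's end edge, with its tip in the catch. Next I look at the offcuts.

Run:
```python
from h import *
p=read_camera('top'); save(p,'t16')
im=cv2.imread('pics/t16.png')[190:360,280:420]
cv2.imwrite('pics/z16.png',cv2.resize(im,None,fx=3.5,fy=3.5,interpolation=cv2.INTER_CUBIC))
for n in ['stub','taper','bow','tee','step','ell','bin']:
  print(n,[(np.round(d['location'],3).tolist(),round(d['score'],2)) for d in tip_of(n,p)[:2]],[(np.round(d['location'],3).tolist(),round(d['score'],2)) for d in search_frame(n,p)[:1]])
```

```text
stub [([0.503, 0.317, 0.016], 0.7), ([0.638, -0.174, 0.007], 0.61)] [([0.636, -0.174, 0.028], 0.55)]
taper [] []
bow [([0.545, -0.179, 0.004], 0.71)] [([0.54, -0.181, 0.03], 0.98)]
tee [([0.636, -0.176, 0.006], 0.62), ([0.426, -0.199, 0.007], 0.56)] [([0.412, -0.189, 0.031], 0.98)]
step [([0.529, -0.04, 0.006], 0.83), ([0.496, -0.43, -0.004], 0.62)] [([0.531, -0.043, 0.042], 0.66)]
ell [([0.441, -0.045, 0.008], 0.74)] [([0.455, -0.044, 0.033], 0.89)]
bin [([0.496, -0.43, -0.001], 0.87)] [([0.49, -0.458, 0.005], 0.65)]
```

View pics/z16.png

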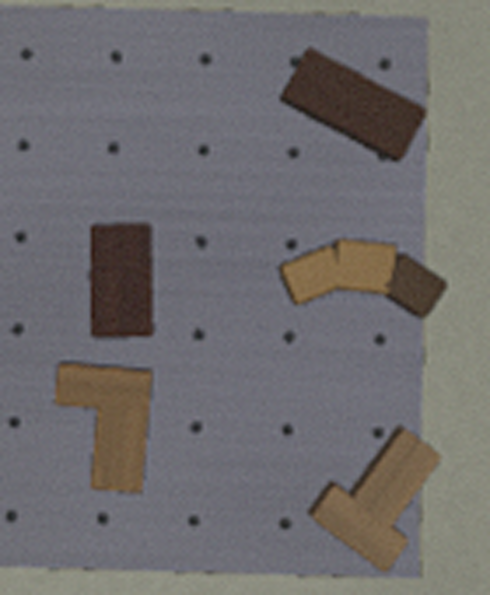

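Run:
```python
from h import *
p=read_camera('top')
f=lambda x,y:((x+.5)/3.5-.5+280,(y+.5)/3.5-.5+190)
W=lambda xy,z: ray(p,f(*xy),z)[:2]
def an(a,b,z): d=W(b,z)-W(a,z); return math.atan2(d[1],d[0]), np.linalg.norm(d)*1000
c=np.mean([W(q,.030) for q in ((310,48),(425,110),(403,160),(280,98))],0); print('stub',c,an((295,73),(414,135),.03))
c=np.mean([W(q,.030) for q in ((338,241),(395,245),(390,293),(335,288))],0); print('bow',c,an((336,264),(392,269),.03))
e=W((422,442),.03);b=W((360,525),.03);u=(b-e)/np.linalg.norm(b-e);print('tee end',e,'bar',b,np.linalg.norm(b-e)*1000,'origin',e+u*.025,math.atan2(u[1],u[0]))
print('step',W((122,223),.042),W((122,336),.042),an((122,336),(122,223),.04),np.mean([W((122,223),.042),W((122,336),.042)],0))
print('ell free end',W((117,491),.032),'top',W((124,365),.032),an((117,491),(124,366),.032))
# bin rim corners in top picture
for q in ((451,236),(572,227),(583,355),(477,361)): print('bin',ray(p,q,.110).round(3))
```

```text
stub [ 0.6370677  -0.17301156] (-2.028682308147135, np.float64(78.39295590342705))
bow [ 0.54207675 -0.1805577 ] (-1.6335979433286232, np.float64(32.67652477723595))
tee end [ 0.4419269  -0.21553246] bar [ 0.39366056 -0.18058846] 59.587942898770095 origin [ 0.42167686 -0.20087178] 2.5149513965809644
step [ 0.56339639 -0.03916634] [ 0.4987805  -0.04095487] (0.027672412185411634, np.float64(64.78769866079492)) [ 0.53108844 -0.0400606 ]
ell free end [ 0.40963818 -0.04032276] top [ 0.48173812 -0.04236041] (-0.02870190938767427, np.float64(71.5551490949869))
bin [ 0.6   -0.294  0.11 ]
bin [ 0.623 -0.52   0.11 ]
bin [ 0.388 -0.538  0.11 ]
bin [ 0.372 -0.343  0.11 ]
```

Run:
```python
from h import *
st(); plan([(.529,-.04,.24,.02)])
```

```text
t 31.22 pos [0.5788 0.2243 0.2616] rot [ 3.136 -0.016  1.305] F [-0.5 -1.2 -0.1] open 0.0553 q1,q6 [0.24 0.5 ]
-> (0.529, -0.04, 0.24, 0.02) 12 rows
[{"offset": [-22.4, 1.8, 1.5], "rotation": [-0.0, -0.001, 0.107]}, {"offset": [-22.1, 4.1, 1.5], "rotation": [-0.0, -0.001, 0.107]}, {"offset": [-21.5, 6.5, 1.5], "rotation": [-0.0, -0.001, 0.107]}, {"offset": [-20.7, 8.7, 1.6], "rotation": [-0.0, -0.001, 0.107]}, {"offset": [-19.6, 10.9, 1.6], "rotation": [-0.0, -0.001, 0.107]}, {"offset": [-18.3, 12.9, 1.6], "rotation": [-0.0, -0.001, 0.107]}, {"offset": [-16.8, 14.8, 1.7], "rotation": [-0.0, -0.001, 0.107]}, {"offset": [-15.2, 16.5, 1.7], "rotation": [-0.0, -0.001, 0.107]}, {"offset": [-13.3, 18.1, 1.7], "rotation": [-0.0, -0.001, 0.107]}, {"offset": [-11.3, 19.4, 1.7], "rotation": [-0.0, -0.001, 0.107]}, {"offset": [-9.2, 20.5, 1.8], "rotation": [-0.0, -0.001, 0.107]}, {"offset": [-6.9, 21.3, 1.8], "rotation": [-0.0, -0.001, 0.107]}]
```

>>> apply_moves:
  motion:
    - {"offset": [-22, 2, 0], "rotation": [0, 0, 0.107]}
    - {"offset": [-22, 4, 0], "rotation": [0, 0, 0.107]}
    - {"offset": [-21.5, 6.5, 0], "rotation": [0, 0, 0.107]}
    - {"offset": [-20.5, 8.5, 0], "rotation": [0, 0, 0.107]}
    - {"offset": [-19.5, 11, 0], "rotation": [0, 0, 0.107]}
    - {"offset": [-18, 13, 0], "rotation": [0, 0, 0.107]}
    - {"offset": [-17, 15, 0], "rotation": [0, 0, 0.107]}
    - {"offset": [-15, 16.5, 0], "rotation": [0, 0, 0.107]}
    - {"offset": [-13, 18, 0], "rotation": [0, 0, 0.107]}
    - {"offset": [-11, 19, 0], "rotation": [0, 0, 0.107]}
    - {"offset": [-9, 20, 0], "rotation": [0, 0, 0.107]}
    - {"offset": [-6, 20, 0], "rotation": [0, 0, 0.06]}
  grip: 0.3

```text
time: 32.22
tool_pos: [0.5229, -0.0425, 0.2574]
tool_rot: [-3.126, -0.013, 0.016]
contact_force: [0.0, -0.2, 0.7]
opening: 0.0642
```

>>> apply_moves:
  motion:
    - {"offset": [0, 0, 0], "rotation": [0, 0, 0]}
    - {"offset": [0, 0, 0], "rotation": [0, 0, 0]}

```text
time: 32.38
tool_pos: [0.5223, -0.0462, 0.2576]
tool_rot: [-3.127, -0.013, 0.009]
contact_force: [-0.1, 0.4, 0.4]
opening: 0.0644
```

Run:
```python
from h import *
st(); p,q=wp(); save(p,'w17')
for n in ['step','ell','bow','tee','stub']:
  print(n,[(np.round(d['location'],3).tolist(),round(d['score'],2)) for d in tip_of(n,p)[:2]])
plan([(.529,-.04,.2,.02)])
```

```text
t 32.38 pos [ 0.5223 -0.0462  0.2576] rot [-3.127 -0.013  0.009] F [-0.1  0.4  0.4] open 0.0644 q1,q6 [-0.24  1.31]
step [([0.533, -0.042, 0.002], 0.63)]
ell [([0.442, -0.043, 0.001], 0.87)]
bow [([0.54, -0.184, 0.01], 0.9)]
tee []
stub [([0.641, -0.172, 0.006], 0.68)]
-> (0.529, -0.04, 0.2, 0.02) 2 rows
[{"offset": [2.9, -1.9, 28.8], "rotation": [-0.007, -0.006, -0.004]}, {"offset": [3.1, -2.1, 28.8], "rotation": [-0.007, -0.006, -0.004]}]
```

View pics/w17.png

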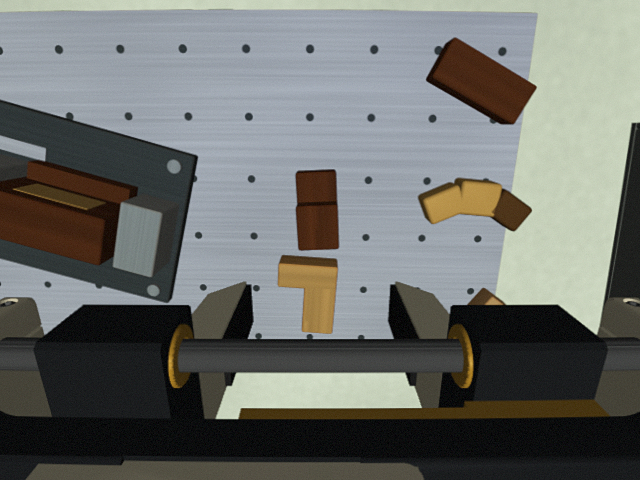

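Run:
```python
from h import *
p,q=wp()
for n,uv,z in (('b',(318,203),.042),('n',(319,249),.042),('f',(316,171),.024),('ell free',(318,332),.032),('ell foot',(308,258),.032)): print(n,ray(q,uv,z).round(4))
```

```text
b [ 0.54   -0.0399  0.042 ]
n [ 0.4994 -0.0411  0.042 ]
f [ 0.5645 -0.0375  0.024 ]
ell free [ 0.4115 -0.041   0.032 ]
ell foot [ 0.4873 -0.0311  0.032 ]
```

>>> apply_moves:
  motion:
    - {"offset": [5, -6, 25], "rotation": [-0.014, -0.012, -0.01]}
    - {"offset": [0, 0, 30], "rotation": [0, 0, 0]}
    - {"offset": [0, 0, 30], "rotation": [0, 0, 0]}
    - {"offset": [0, 0, 30], "rotation": [0, 0, 0]}
    - {"offset": [0, 0, 0], "rotation": [0, 0, 0]}

```text
time: 33.15
tool_pos: [0.531, -0.0357, 0.1417]
tool_rot: [3.139, -0.01, 0.028]
contact_force: [-1.7, -0.9, -0.3]
opening: 0.0644
```

Run:
```python
from h import *
st(); plan([(.528,-.0395,.079,.02)])
```

```text
t 33.15 pos [ 0.531  -0.0357  0.1417] rot [ 3.139 -0.01   0.028] F [-1.7 -0.9 -0.3] open 0.0644 q1,q6 [-0.21  1.33]
-> (0.528, -0.0395, 0.079, 0.02) 2 rows
  each {"offset": [-1.9, 1.8, 31.3], "rotation": [0.001, -0.005, 0.004]}
```

>>> apply_moves:
  motion:
    - {"offset": [-2, 3, 20], "rotation": [0, -0.008, 0.006]}
    - {"offset": [0, 0, 22], "rotation": [0, 0, 0]}
    - {"offset": [0, 0, 19], "rotation": [0, 0, 0]}
    - {"offset": [0, 0, 0], "rotation": [0, 0, 0]}

```text
time: 33.48
tool_pos: [0.5317, -0.0377, 0.0823]
tool_rot: [3.138, -0.005, 0.025]
contact_force: [-1.4, 0.2, 0.2]
opening: 0.0642
```

>>> apply_moves:
  motion:
    - {"offset": [0, 0, 1], "rotation": [0, 0, 0]}
    - {"offset": [0, 0, 1], "rotation": [0, 0, 0]}
    - {"offset": [0, 0, 1], "rotation": [0, 0, 0]}
    - {"offset": [0, 0, 0], "rotation": [0, 0, 0]}
    - {"offset": [0, 0, 0], "rotation": [0, 0, 0]}
  grip: 1
  grip_force: 30

```text
time: 33.9
tool_pos: [0.5352, -0.0376, 0.0857]
tool_rot: [3.137, -0.013, 0.027]
contact_force: [0.6, -0.4, -1.3]
opening: 0.0356
```

>>> apply_moves:
  motion:
    - {"offset": [0, 0, -25], "rotation": [0, 0, 0]}
    - {"offset": [0, 0, -30], "rotation": [0, 0, 0]}
    - {"offset": [0, 0, -35], "rotation": [0, 0, 0]}
    - {"offset": [0, 0, -35], "rotation": [0, 0, 0]}
    - {"offset": [0, 30, -5], "rotation": [0, 0, 0]}
    - {"offset": [1, 36, 0], "rotation": [0, 0, 0]}
    - {"offset": [1, 36, 0], "rotation": [0, 0, 0]}
    - {"offset": [1, 36, 0], "rotation": [0, 0, 0]}
    - {"offset": [1, 36, 0], "rotation": [0, 0, 0]}
    - {"offset": [1, 36, 0], "rotation": [0, 0, 0]}
    - {"offset": [1, 36, 0], "rotation": [0, 0, 0]}
    - {"offset": [1, 36, 0], "rotation": [0, 0, 0]}

```text
time: 34.9
tool_pos: [0.5496, -0.3226, 0.2347]
tool_rot: [3.132, -0.024, 0.039]
contact_force: [1.4, 0.2, 0.2]
opening: 0.036
```

Run:
```python
from h import *
st(); plan([(.55,-.395,.21,.02)])
```

```text
t 34.9 pos [ 0.5496 -0.3226  0.2347] rot [ 3.132 -0.024  0.039] F [1.4 0.2 0.2] open 0.036 q1,q6 [-0.65  0.87]
-> (0.55, -0.395, 0.21, 0.02) 3 rows
[{"offset": [-1.0, 24.0, 8.4], "rotation": [0.003, -0.008, 0.006]}, {"offset": [-0.8, 24.1, 8.4], "rotation": [0.003, -0.008, 0.006]}, {"offset": [-0.6, 24.1, 8.3], "rotation": [0.003, -0.008, 0.006]}]
```

>>> apply_moves:
  motion:
    - {"offset": [-1, 22, 0], "rotation": [0.003, -0.008, 0.006]}
    - {"offset": [-1, 22, 5], "rotation": [0.003, -0.008, 0.006]}
    - {"offset": [0, 14, 20], "rotation": [0.003, -0.008, 0.006]}
    - {"offset": [0, 0, 25], "rotation": [0, 0, 0]}
    - {"offset": [0, 0, 25], "rotation": [0, 0, 0]}
    - {"offset": [0, 0, 10], "rotation": [0, 0, 0]}
    - {"offset": [0, 0, 0], "rotation": [0, 0, 0]}

```text
time: 35.48
tool_pos: [0.5478, -0.3959, 0.1524]
tool_rot: [3.132, -0.006, 0.009]
contact_force: [-0.1, 0.2, -1.0]
opening: 0.0357
```

>>> apply_moves:
  motion:
    - {"offset": [0, 0, 0], "rotation": [0, 0, 0]}
    - {"offset": [0, 0, 0], "rotation": [0, 0, 0]}
    - {"offset": [0, 0, 0], "rotation": [0, 0, 0]}
    - {"offset": [0, 0, -10], "rotation": [0, 0, 0]}
    - {"offset": [0, 0, -25], "rotation": [0, 0, 0]}
    - {"offset": [0, 0, -35], "rotation": [0, 0, 0]}
    - {"offset": [0, 0, -25], "rotation": [0, 0, 0]}
  grip: 0.35

```text
time: 36.07
tool_pos: [0.5473, -0.3926, 0.254]
tool_rot: [3.135, -0.004, 0.012]
contact_force: [-0.4, -0.3, 0.3]
opening: 0.0596
```

Run:
```python
from h import *
st(); p,q=wp(); save(p,'w18'); plan([(.437,-.042,.2,-.02)],step=38); plan([(.4217,-.2,.2,2.515-math.pi)])
```

```text
t 36.07 pos [ 0.5473 -0.3926  0.254 ] rot [ 3.135 -0.004  0.012] F [-0.4 -0.3  0.3] open 0.0596 q1,q6 [-0.74  0.82]
-> (0.437, -0.042, 0.2, -0.02) 10 rows
[{"offset": [-10.8, -35.4, 5.4], "rotation": [0.001, -0.001, 0.003]}, {"offset": [-10.9, -35.3, 5.5], "rotation": [0.001, -0.001, 0.003]}, {"offset": [-11.0, -35.3, 5.5], "rotation": [0.001, -0.001, 0.003]}, {"offset": [-11.1, -35.2, 5.6], "rotation": [0.001, -0.001, 0.003]}, {"offset": [-11.2, -35.2, 5.6], "rotation": [0.001, -0.001, 0.003]}, {"offset": [-11.3, -35.1, 5.7], "rotation": [0.001, -0.001, 0.003]}, {"offset": [-11.4, -35.1, 5.8], "rotation": [0.001, -0.001, 0.003]}, {"offset": [-11.5, -35.1, 5.8], "rotation": [0.001, -0.001, 0.003]}, {"offset": [-11.6, -35.0, 5.9], "rotation": [0.001, -0.001, 0.003]}, {"offset": [-11.8, -35.0, 5.9], "rotation": [0.001, -0.001, 0.003]}]
-> (0.4217, -0.2, 0.2, -0.626592653589793) 7 rows
[{"offset": [-17.9, -28.0, 8.0], "rotation": [0.001, -0.002, 0.091]}, {"offset": [-20.3, -26.2, 8.1], "rotation": [0.001, -0.002, 0.091]}, {"offset": [-22.6, -24.2, 8.2], "rotation": [0.001, -0.002, 0.091]}, {"offset": [-24.7, -22.1, 8.2], "rotation": [0.001, -0.002, 0.091]}, {"offset": [-26.6, -19.7, 8.3], "rotation": [0.001, -0.002, 0.091]}, {"offset": [-28.3, -17.2, 8.4], "rotation": [0.001, -0.002, 0.091]}, {"offset": [-29.7, -14.5, 8.5], "rotation": [0.001, -0.002, 0.091]}]
```

View pics/w18.png

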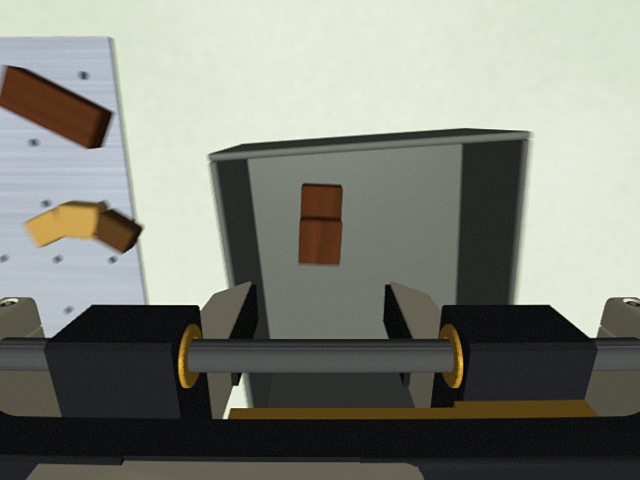

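The step lies flat in the bin. Next is the ell.

>>> apply_moves:
  motion:
    - {"offset": [-11, -35, 2], "rotation": [0, 0, 0.003]}
    - {"offset": [-11, -35, 2], "rotation": [0, 0, 0.003]}
    - {"offset": [-11, -35, 2], "rotation": [0, 0, 0.003]}
    - {"offset": [-11, -35, 2], "rotation": [0, 0, 0.003]}
    - {"offset": [-11, -35, 2], "rotation": [0, 0, 0.003]}
    - {"offset": [-11, -35, 2], "rotation": [0, 0, 0.003]}
    - {"offset": [-11, -35, 2], "rotation": [0, 0, 0.003]}
    - {"offset": [-11, -35, 2], "rotation": [0, 0, 0.003]}
    - {"offset": [-11, -35, 2], "rotation": [0, 0, 0.003]}
    - {"offset": [-8, -20, 2], "rotation": [0, 0, 0.003]}
    - {"offset": [0, 0, 0], "rotation": [0, 0, 0]}
    - {"offset": [0, 0, 0], "rotation": [0, 0, 0]}

```text
time: 37.12
tool_pos: [0.4409, -0.0471, 0.251]
tool_rot: [3.107, -0.053, -0.018]
contact_force: [-0.4, -0.1, 0.3]
opening: 0.0601
```

Run:
```python
from h import *
st(); p,q=wp(); save(p,'w19')
print([(np.round(d['location'],3).tolist(),round(d['score'],2)) for d in tip_of('ell',p)[:2]])
plan([(.438,-.042,.078,-.02)])
```

```text
t 37.12 pos [ 0.4409 -0.0471  0.251 ] rot [ 3.107 -0.053 -0.018] F [-0.4 -0.1  0.3] open 0.0601 q1,q6 [-0.27  1.33]
[([0.446, -0.043, 0.003], 0.96)]
-> (0.438, -0.042, 0.078, -0.02) 5 rows
[{"offset": [-2.5, -2.4, 34.4], "rotation": [0.007, -0.01, -0.0]}, {"offset": [-2.1, -2.2, 34.4], "rotation": [0.007, -0.01, -0.0]}, {"offset": [-1.8, -2.0, 34.5], "rotation": [0.007, -0.01, -0.0]}, {"offset": [-1.4, -1.7, 34.5], "rotation": [0.007, -0.01, -0.0]}, {"offset": [-1.0, -1.5, 34.5], "rotation": [0.007, -0.01, -0.0]}]
```

View pics/w19.png

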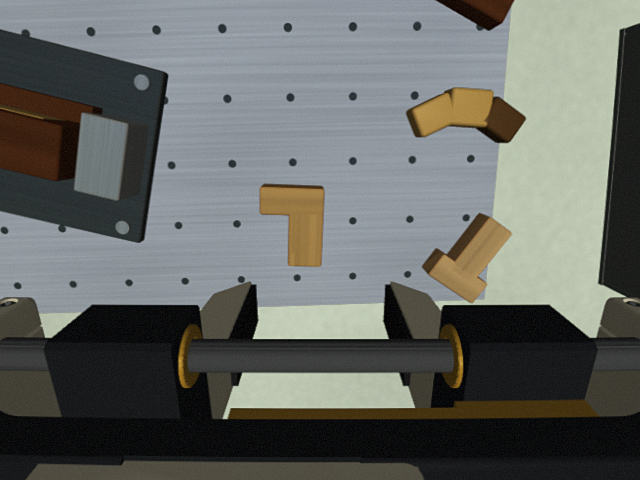

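>>> apply_moves:
  motion:
    - {"offset": [-3, -4, 20], "rotation": [0.034, -0.053, 0]}
    - {"offset": [0, 0, 30], "rotation": [0, 0, 0]}
    - {"offset": [0, 0, 30], "rotation": [0, 0, 0]}
    - {"offset": [0, 0, 30], "rotation": [0, 0, 0]}
    - {"offset": [0, 0, 0], "rotation": [0, 0, 0]}

```text
time: 37.63
tool_pos: [0.4462, -0.0519, 0.1415]
tool_rot: [3.137, -0.013, -0.027]
contact_force: [-2.2, 1.2, -0.7]
opening: 0.0595
```

Run:
```python
from h import *
st()
plan([(.439,-.042,.078,-.02)])
```

```text
t 37.63 pos [ 0.4462 -0.0519  0.1415] rot [ 3.137 -0.013 -0.027] F [-2.2  1.2 -0.7] open 0.0595 q1,q6 [-0.29  1.31]
-> (0.439, -0.042, 0.078, -0.02) 2 rows
  each {"offset": [-4.1, -5.0, 31.7], "rotation": [0.002, -0.006, -0.004]}
```

>>> apply_moves:
  motion:
    - {"offset": [-7, -10, 10], "rotation": [0.004, -0.012, -0.007]}
    - {"offset": [0, 0, 20], "rotation": [0, 0, 0]}
    - {"offset": [0, 0, 22], "rotation": [0, 0, 0]}
    - {"offset": [0, 0, 10], "rotation": [0, 0, 0]}

```text
time: 37.97
tool_pos: [0.4433, -0.0441, 0.0815]
tool_rot: [3.14, -0.008, -0.024]
contact_force: [-0.4, 0.0, -0.1]
opening: 0.0594
```

Run:
```python
from h import *
st()
plan([(.439,-.042,.078,-.02)])
```

```text
t 37.97 pos [ 0.4433 -0.0441  0.0815] rot [ 3.14  -0.008 -0.024] F [-0.4  0.  -0.1] open 0.0594 q1,q6 [-0.27  1.32]
-> (0.439, -0.042, 0.078, -0.02) 1 rows
[{"offset": [-4.4, -2.0, 3.4], "rotation": [0.002, -0.008, -0.004]}]
```

>>> apply_moves:
  motion:
    - {"offset": [-4, -2, 3], "rotation": [0, -0.008, 0]}
    - {"offset": [-1, 0, 1], "rotation": [0, 0, 0]}
    - {"offset": [0, 0, 1], "rotation": [0, 0, 0]}
    - {"offset": [0, 0, 1], "rotation": [0, 0, 0]}
    - {"offset": [0, 0, 0], "rotation": [0, 0, 0]}
    - {"offset": [0, 0, 0], "rotation": [0, 0, 0]}
  grip: 1
  grip_force: 30

```text
time: 38.47
tool_pos: [0.4397, -0.0422, 0.0784]
tool_rot: [3.139, -0.003, -0.025]
contact_force: [0.2, -0.4, -0.7]
opening: 0.0302
```

>>> apply_moves:
  motion:
    - {"offset": [0, 0, -25], "rotation": [0, 0, 0]}
    - {"offset": [0, 0, -33], "rotation": [0, 0, 0]}
    - {"offset": [0, 0, -36], "rotation": [0, 0, 0]}
    - {"offset": [0, 10, -36], "rotation": [0, 0, 0]}
    - {"offset": [0, 30, -15], "rotation": [0, 0, 0]}
    - {"offset": [0, 36, 0], "rotation": [0, 0, 0]}
    - {"offset": [0, 36, 0], "rotation": [0, 0, 0]}
    - {"offset": [0, 36, 0], "rotation": [0, 0, 0]}
    - {"offset": [0, 36, 0], "rotation": [0, 0, 0]}
    - {"offset": [0, 36, 0], "rotation": [0, 0, 0]}
    - {"offset": [0, 36, 0], "rotation": [0, 0, 0]}
    - {"offset": [0, 36, 0], "rotation": [0, 0, 0]}

```text
time: 39.47
tool_pos: [0.4319, -0.3399, 0.2392]
tool_rot: [3.134, -0.01, -0.013]
contact_force: [1.1, -0.3, -0.7]
opening: 0.0297
```

Run:
```python
from h import *
st(); plan([(.45,-.44,.21,0)])
```

```text
t 39.47 pos [ 0.4319 -0.3399  0.2392] rot [ 3.134 -0.01  -0.013] F [ 1.1 -0.3 -0.7] open 0.0297 q1,q6 [-0.81  0.78]
-> (0.45, -0.44, 0.21, 0) 3 rows
  each {"offset": [6.4, 33.2, 10.1], "rotation": [0.003, -0.003, -0.004]}
```

>>> apply_moves:
  motion:
    - {"offset": [6, 30, 0], "rotation": [0.003, -0.003, -0.004]}
    - {"offset": [6, 28, 0], "rotation": [0.003, -0.003, -0.004]}
    - {"offset": [6, 20, 10], "rotation": [0, 0, 0]}
    - {"offset": [0, 8, 25], "rotation": [0, 0, 0]}
    - {"offset": [0, 0, 30], "rotation": [0, 0, 0]}
    - {"offset": [0, 0, 20], "rotation": [0, 0, 0]}
    - {"offset": [0, 0, 0], "rotation": [0, 0, 0]}

```text
time: 40.05
tool_pos: [0.4472, -0.4416, 0.1553]
tool_rot: [3.131, -0.009, -0.015]
contact_force: [-0.2, -0.2, -1.0]
opening: 0.0298
```

>>> apply_moves:
  motion:
    - {"offset": [0, 0, 0], "rotation": [0, 0, 0]}
    - {"offset": [0, 0, 0], "rotation": [0, 0, 0]}
    - {"offset": [0, 0, 0], "rotation": [0, 0, 0]}
    - {"offset": [0, 0, -10], "rotation": [0, 0, 0]}
    - {"offset": [0, 0, -25], "rotation": [0, 0, 0]}
    - {"offset": [0, 0, -35], "rotation": [0, 0, 0]}
    - {"offset": [0, 0, -30], "rotation": [0, 0, 0]}
    - {"offset": [0, 0, 0], "rotation": [0, 0, 0]}
  grip: 0.35

```text
time: 40.72
tool_pos: [0.4474, -0.4397, 0.2703]
tool_rot: [3.124, -0.015, -0.013]
contact_force: [-0.5, -0.8, 0.1]
opening: 0.06
```

Run:
```python
from h import *
st(); p,q=wp(); save(p,'w20'); p=read_camera('top'); save(p,'t20')
for n in ['stub','bow','tee','step','ell']:
  print(n,[(np.round(d['location'],3).tolist(),round(d['score'],2)) for d in tip_of(n,p)[:2]])
plan([(.4217,-.2,.2,2.515-math.pi)])
```

```text
t 40.72 pos [ 0.4474 -0.4397  0.2703] rot [ 3.124 -0.015 -0.013] F [-0.5 -0.8  0.1] open 0.06 q1,q6 [-0.9   0.68]
stub [([0.638, -0.173, 0.005], 0.75)]
bow [([0.542, -0.183, 0.005], 0.57)]
tee [([0.426, -0.2, 0.009], 0.68)]
step [([0.54, -0.396, 0.004], 0.93)]
ell [([0.451, -0.441, 0.006], 0.61)]
-> (0.4217, -0.2, 0.2, -0.626592653589793) 7 rows
[{"offset": [-3.9, -34.0, 8.4], "rotation": [0.0, -0.001, 0.088]}, {"offset": [-6.9, -33.5, 8.4], "rotation": [0.0, -0.001, 0.088]}, {"offset": [-9.7, -32.8, 8.4], "rotation": [0.0, -0.001, 0.088]}, {"offset": [-12.6, -31.8, 8.5], "rotation": [0.0, -0.001, 0.088]}, {"offset": [-15.3, -30.6, 8.5], "rotation": [0.0, -0.001, 0.088]}, {"offset": [-17.9, -29.1, 8.5], "rotation": [0.0, -0.001, 0.088]}, {"offset": [-20.4, -27.4, 8.5], "rotation": [0.0, -0.001, 0.088]}]
```

View pics/w20.png

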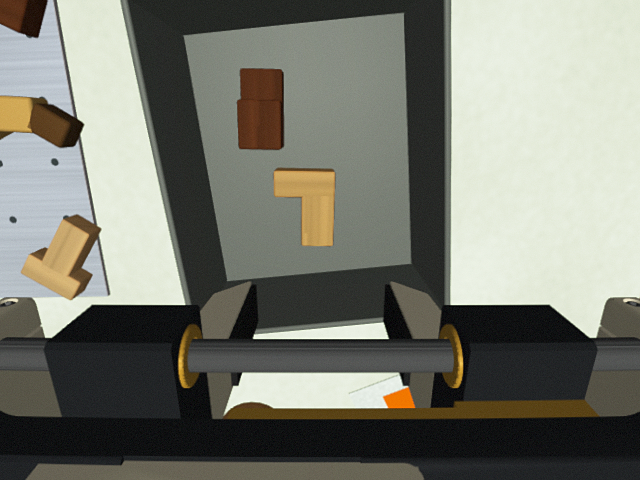

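View pics/t20.png

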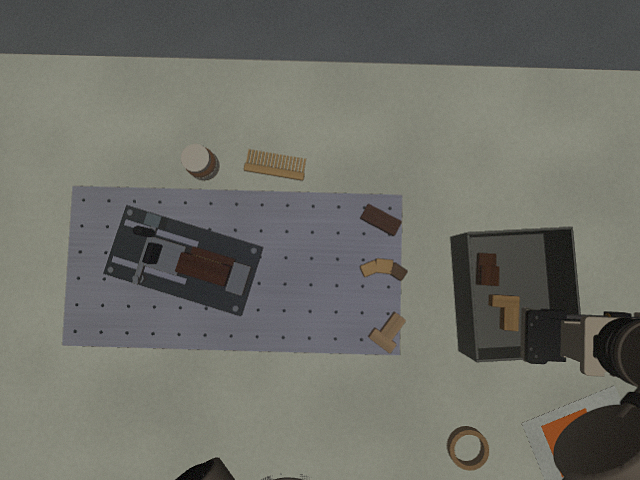

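>>> apply_moves:
  motion:
    - {"offset": [-4, -34, 4], "rotation": [0, 0, 0.088]}
    - {"offset": [-7, -33, 4], "rotation": [0, 0, 0.088]}
    - {"offset": [-10, -33, 4], "rotation": [0, 0, 0.088]}
    - {"offset": [-12.5, -32, 4], "rotation": [0, 0, 0.088]}
    - {"offset": [-15, -30, 4], "rotation": [0, 0, 0.088]}
    - {"offset": [-18, -29, 4], "rotation": [0, 0, 0.088]}
    - {"offset": [-16, -18, 4], "rotation": [0, 0, 0.06]}
    - {"offset": [0, 0, 0], "rotation": [0, 0, 0]}
    - {"offset": [0, 0, 0], "rotation": [0, 0, 0]}
    - {"offset": [0, 0, 0], "rotation": [0, 0, 0]}

```text
time: 41.9
tool_pos: [0.4168, -0.2005, 0.2197]
tool_rot: [3.141, 0.012, -0.633]
contact_force: [-0.0, 0.7, -0.4]
opening: 0.0597
```

Run:
```python
from h import *
st(); p,q=wp(); save(p,'w21')
print([(np.round(d['location'],3).tolist(),round(d['score'],2)) for d in tip_of('tee',p)[:2]])
plan([(.424,-.2005,.13,2.515-math.pi)])
```

```text
t 41.9 pos [ 0.4168 -0.2005  0.2197] rot [ 3.141  0.012 -0.633] F [-0.   0.7 -0.4] open 0.0597 q1,q6 [-0.61  1.59]
[([0.418, -0.204, 0.004], 0.56)]
-> (0.424, -0.2005, 0.13, -0.626592653589793) 3 rows
  each {"offset": [2.0, -1.6, 29.9], "rotation": [0.0, 0.004, -0.002]}
```

View pics/w21.png

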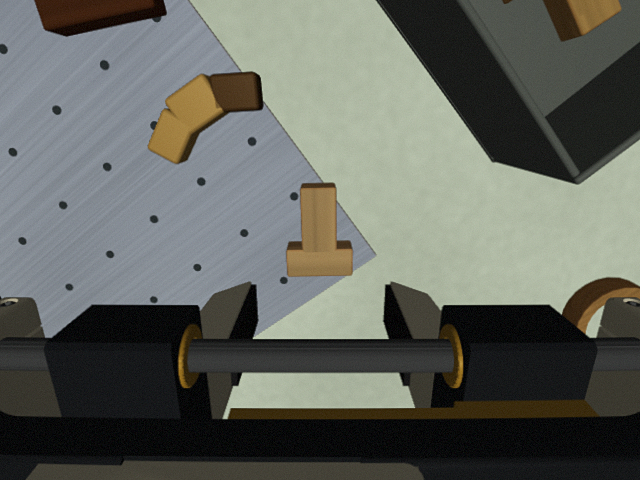

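Run:
```python
from h import *
o=st(); p,q=wp()
e=ray(q,(318,184),.03)[:2]; b=ray(q,(319,244),.03)[:2]; print(e,b,np.linalg.norm(b-e)); u=(b-e)/np.linalg.norm(b-e); print(e+u*.022, math.atan2(*(-u)[::-1]))
t=e+u*.023; plan([(*t,.077,2.515-math.pi)])
```

```text
t 42.0 pos [ 0.4171 -0.2014  0.2199] rot [ 3.141  0.011 -0.634] F [-0.2 -0.5  0.1] open 0.0598 q1,q6 [-0.62  1.59]
[ 0.4446389  -0.22035037] [ 0.40558701 -0.19252473] 0.04795119450991103
[ 0.4267219  -0.20758397] -0.6190859414719189
-> (np.float64(0.42590748927206795), np.float64(-0.2070036804072462), 0.077, -0.626592653589793) 4 rows
  each {"offset": [2.9, -0.2, 35.7], "rotation": [0.0, 0.003, -0.002]}
```

>>> apply_moves:
  motion:
    - {"offset": [7, 0, 20], "rotation": [0, 0.01, 0]}
    - {"offset": [1, 0, 32], "rotation": [0, 0, 0]}
    - {"offset": [0, 0, 32], "rotation": [0, 0, 0]}
    - {"offset": [0, 0, 30], "rotation": [0, 0, 0]}
    - {"offset": [0, 0, 18], "rotation": [0, 0, 0]}
    - {"offset": [0, 0, 0], "rotation": [0, 0, 0]}

```text
time: 42.55
tool_pos: [0.4276, -0.2152, 0.0853]
tool_rot: [3.14, -0.013, -0.639]
contact_force: [-0.8, 0.7, 0.1]
opening: 0.0597
```

Run:
```python
from h import *
st()
plan([(.424,-.204,.077,2.515-math.pi)])
```

```text
t 42.55 pos [ 0.4276 -0.2152  0.0853] rot [ 3.14  -0.013 -0.639] F [-0.8  0.7  0.1] open 0.0597 q1,q6 [-0.63  1.59]
-> (0.424, -0.204, 0.077, -0.626592653589793) 1 rows
[{"offset": [-9.7, -6.8, 8.1], "rotation": [0.001, -0.013, -0.013]}]
```

>>> apply_moves:
  motion:
    - {"offset": [-10, -5, 5], "rotation": [0, -0.013, -0.013]}
    - {"offset": [0, 0, 2], "rotation": [0, 0, 0]}
    - {"offset": [0, 0, 1], "rotation": [0, 0, 0]}

```text
time: 42.8
tool_pos: [0.4228, -0.2065, 0.0773]
tool_rot: [3.14, 0.001, -0.627]
contact_force: [0.7, -0.7, -0.6]
opening: 0.0595
```

Run:
```python
from h import *
st()
plan([(.424,-.204,.077,2.515-math.pi)])
```

```text
t 42.8 pos [ 0.4228 -0.2065  0.0773] rot [ 3.14e+00  1.00e-03 -6.27e-01] F [ 0.7 -0.7 -0.6] open 0.0595 q1,q6 [-0.62  1.58]
-> (0.424, -0.204, 0.077, -0.626592653589793) 1 rows
[{"offset": [-0.5, -2.7, 0.3], "rotation": [0.001, 0.001, -0.0]}]
```

>>> apply_moves:
  motion:
    - {"offset": [0, -2, 0], "rotation": [0, 0, 0]}
    - {"offset": [0, 0, 1], "rotation": [0, 0, 0]}
    - {"offset": [0, 0, 1], "rotation": [0, 0, 0]}
    - {"offset": [0, 0, 0], "rotation": [0, 0, 0]}
    - {"offset": [0, 0, 0], "rotation": [0, 0, 0]}
    - {"offset": [0, 0, 0], "rotation": [0, 0, 0]}
  grip: 1
  grip_force: 30

```text
time: 43.3
tool_pos: [0.4263, -0.206, 0.0792]
tool_rot: [3.14, -0.008, -0.626]
contact_force: [-0.2, -0.3, -1.2]
opening: 0.028
```

Run:
```python
from h import *
st()
plan([(.43,-.2,.24,-.627),(.535,-.465,.24,-.627)])
```

```text
t 43.3 pos [ 0.4263 -0.206   0.0792] rot [ 3.14  -0.008 -0.626] F [-0.2 -0.3 -1.2] open 0.028 q1,q6 [-0.61  1.59]
-> (0.43, -0.2, 0.24, -0.627) 5 rows
  each {"offset": [0.2, -1.4, -32.2], "rotation": [0.0, -0.002, 0.0]}
-> (0.535, -0.465, 0.24, -0.627) 8 rows
  each {"offset": [30.1, 19.1, 0.0], "rotation": [0.0, 0.0, 0.0]}
```

>>> apply_moves:
  motion:
    - {"offset": [0, 0, -25], "rotation": [0, 0, 0]}
    - {"offset": [0, 0, -35], "rotation": [0, 0, 0]}
    - {"offset": [0, 0, -36], "rotation": [0, 0, 0]}
    - {"offset": [0, 0, -36], "rotation": [0, 0, 0]}
    - {"offset": [20, 12, -25], "rotation": [0, 0, 0]}
    - {"offset": [30, 19, 0], "rotation": [0, 0, 0]}
    - {"offset": [31, 19, 0], "rotation": [0, 0, 0]}
    - {"offset": [31, 19, 0], "rotation": [0, 0, 0]}
    - {"offset": [31, 19, 0], "rotation": [0, 0, 0]}
    - {"offset": [31, 19, 0], "rotation": [0, 0, 0]}

```text
time: 44.13
tool_pos: [0.5036, -0.3933, 0.2465]
tool_rot: [3.14, -0.004, -0.619]
contact_force: [0.7, -0.3, -0.1]
opening: 0.0275
```

Run:
```python
from h import *
st()
plan([(.545,-.468,.23,-.627)])
```

```text
t 44.13 pos [ 0.5036 -0.3933  0.2465] rot [ 3.14  -0.004 -0.619] F [ 0.7 -0.3 -0.1] open 0.0275 q1,q6 [-0.78  1.41]
-> (0.545, -0.468, 0.23, -0.627) 3 rows
  each {"offset": [25.7, 12.3, 5.6], "rotation": [0.0, -0.001, 0.003]}
```

>>> apply_moves:
  motion:
    - {"offset": [25, 12, 0], "rotation": [0, 0, 0]}
    - {"offset": [22, 11, 5], "rotation": [0, 0, 0]}
    - {"offset": [15, 7, 20], "rotation": [0, 0, 0]}
    - {"offset": [2, 0, 30], "rotation": [0, 0, 0]}
    - {"offset": [0, 0, 25], "rotation": [0, 0, 0]}
    - {"offset": [0, 0, 10], "rotation": [0, 0, 0]}
    - {"offset": [0, 0, 0], "rotation": [0, 0, 0]}

```text
time: 44.72
tool_pos: [0.54, -0.4672, 0.1512]
tool_rot: [3.139, -0.008, -0.626]
contact_force: [-0.1, 0.9, -0.2]
opening: 0.0276
```

>>> apply_moves:
  motion:
    - {"offset": [0, 0, 0], "rotation": [0, 0, 0]}
    - {"offset": [0, 0, 0], "rotation": [0, 0, 0]}
    - {"offset": [0, 0, 0], "rotation": [0, 0, 0]}
    - {"offset": [0, 0, -10], "rotation": [0, 0, 0]}
    - {"offset": [0, 0, -25], "rotation": [0, 0, 0]}
    - {"offset": [0, 0, -35], "rotation": [0, 0, 0]}
    - {"offset": [0, 0, -25], "rotation": [0, 0, 0]}
    - {"offset": [0, 0, 0], "rotation": [0, 0, 0]}
  grip: 0.35

```text
time: 45.38
tool_pos: [0.5405, -0.4657, 0.2617]
tool_rot: [3.137, -0.017, -0.624]
contact_force: [1.4, 0.4, 1.2]
opening: 0.0596
```

Run:
```python
from h import *
st(); p=read_camera('top'); save(p,'t22')
for n in ['stub','bow','tee','step','ell']:
  print(n,[(np.round(d['location'],3).tolist(),round(d['score'],2)) for d in tip_of(n,p)[:2]])
plan([(.542,-.1815,.24,-1.634)])
plan([(.542,-.1815,.24,-1.634+math.pi)])
```

```text
t 45.38 pos [ 0.5405 -0.4657  0.2617] rot [ 3.137 -0.017 -0.624] F [1.4 0.4 1.2] open 0.0596 q1,q6 [-0.82  1.38]
stub [([0.747, 0.05, -0.003], 0.75)]
bow [([0.545, -0.181, 0.002], 0.79)]
tee [([0.538, -0.463, 0.018], 0.55)]
step [([0.541, -0.397, 0.004], 0.91)]
ell [([0.451, -0.443, 0.004], 0.7)]
-> (0.542, -0.1815, 0.24, -1.634) 9 rows
[{"offset": [-18.1, -25.7, 1.2], "rotation": [0.0, -0.0, 0.112]}, {"offset": [-20.8, -23.5, 1.2], "rotation": [0.0, -0.0, 0.112]}, {"offset": [-23.3, -21.0, 1.2], "rotation": [0.0, -0.0, 0.112]}, {"offset": [-25.5, -18.3, 1.2], "rotation": [0.0, -0.0, 0.112]}, {"offset": [-27.4, -15.3, 1.2], "rotation": [0.0, -0.0, 0.112]}, {"offset": [-29.0, -12.1, 1.2], "rotation": [0.0, -0.0, 0.112]}, {"offset": [-30.1, -8.8, 1.2], "rotation": [0.0, -0.0, 0.112]}, {"offset": [-30.9, -5.4, 1.2], "rotation": [0.0, -0.0, 0.112]}, {"offset": [-31.3, -1.9, 1.2], "rotation": [0.0, -0.0, 0.112]}]
-> (0.542, -0.1815, 0.24, 1.5075926535897932) 19 rows
[{"offset": [-8.6, -12.2, 0.6], "rotation": [0.0, 0.0, -0.112]}, {"offset": [-7.1, -13.1, 0.6], "rotation": [0.0, 0.0, -0.11
[... 380 characters left out ...]
112]}, {"offset": [4.2, -14.3, 0.6], "rotation": [0.0, 0.0, -0.112]}, {"offset": [5.8, -13.7, 0.6], "rotation": [0.0, 0.0, -0.112]}, {"offset": [7.3, -13.0, 0.6], "rotation": [0.0, 0.0, -0.112]}, {"offset": [8.7, -12.1, 0.6], "rotation": [0.0, 0.0, -0.112]}, {"offset": [10.0, -11.0, 0.6], "rotation": [0.0, 0.0, -0.112]}, {"offset": [11.1, -9.9, 0.6], "rotation": [0.0, 0.0, -0.112]}, {"offset": [12.2, -8.6, 0.6], "rotation": [0.0, 0.0, -0.112]}, {"offset": [13.1, -7.1, 0.6], "rotation": [0.0, 0.0, -0.112]}, {"offset": [13.8, -5.6, 0.6], "rotation": [0.0, 0.0, -0.112]}, {"offset": [14.3, -4.1, 0.6], "rotation": [0.0, 0.0, -0.112]}, {"offset": [14.7, -2.4, 0.6], "rotation": [0.0, 0.0, -0.112]}]
```

View pics/t22.png

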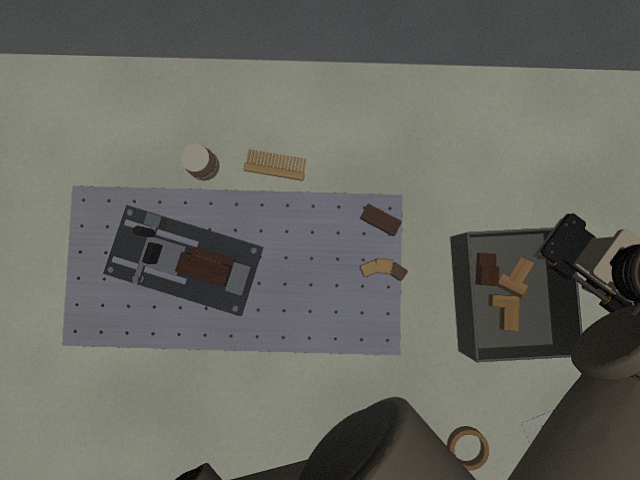

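>>> apply_moves:
  motion:
    - {"offset": [-8.5, -12, 0], "rotation": [0, 0, -0.112]}
    - {"offset": [-7, -13, 0], "rotation": [0, 0, -0.112]}
    - {"offset": [-5.5, -14, 0], "rotation": [0, 0, -0.112]}
    - {"offset": [-4, -14.5, 0], "rotation": [0, 0, -0.112]}
    - {"offset": [-2.5, -15, 0], "rotation": [0, 0, -0.112]}
    - {"offset": [-1, -15, 0], "rotation": [0, 0, -0.112]}
    - {"offset": [1, -15, 0], "rotation": [0, 0, -0.112]}
    - {"offset": [2.5, -15, 0], "rotation": [0, 0, -0.112]}
    - {"offset": [4, -14.5, 0], "rotation": [0, 0, -0.112]}
    - {"offset": [6, -14, 0], "rotation": [0, 0, -0.112]}
    - {"offset": [7, -13, 0], "rotation": [0, 0, -0.112]}
    - {"offset": [8.5, -12, 0], "rotation": [0, 0, -0.112]}

```text
time: 46.68
tool_pos: [0.5304, -0.2764, 0.2321]
tool_rot: [-3.11, 0.005, 0.777]
contact_force: [0.4, 0.0, -0.5]
opening: 0.0596
```

Run:
```python
from h import *
st()
plan([(.542,-.1815,.23,1.508)])
```

```text
t 46.68 pos [ 0.5304 -0.2764  0.2321] rot [-3.11   0.005  0.777] F [ 0.4  0.  -0.5] open 0.0596 q1,q6 [-0.61  0.19]
-> (0.542, -0.1815, 0.23, 1.508) 7 rows
[{"offset": [10.7, -8.5, 0.5], "rotation": [-0.005, -0.001, -0.104]}, {"offset": [11.5, -7.3, 0.5], "rotation": [-0.005, -0.001, -0.104]}, {"offset": [12.2, -6.1, 0.4], "rotation": [-0.005, -0.001, -0.104]}, {"offset": [12.8, -4.8, 0.4], "rotation": [-0.005, -0.001, -0.104]}, {"offset": [13.2, -3.4, 0.4], "rotation": [-0.005, -0.001, -0.104]}, {"offset": [13.5, -2.0, 0.3], "rotation": [-0.005, -0.001, -0.104]}, {"offset": [13.6, -0.6, 0.3], "rotation": [-0.005, -0.001, -0.104]}]
```

>>> apply_moves:
  motion:
    - {"offset": [11, -8.5, 0], "rotation": [-0.005, 0, -0.104]}
    - {"offset": [11.5, -7, 0], "rotation": [-0.005, 0, -0.104]}
    - {"offset": [12, -6, 0], "rotation": [-0.005, 0, -0.104]}
    - {"offset": [13, -5, 0], "rotation": [-0.005, 0, -0.104]}
    - {"offset": [13, -3, 0], "rotation": [-0.005, 0, -0.104]}
    - {"offset": [13, -2, 0], "rotation": [-0.005, 0, -0.104]}
    - {"offset": [8, 0, 0], "rotation": [-0.005, 0, -0.06]}
    - {"offset": [0, 0, 0], "rotation": [0, 0, 0]}
    - {"offset": [0, 0, 0], "rotation": [0, 0, 0]}

```text
time: 47.43
tool_pos: [0.5368, -0.1782, 0.2216]
tool_rot: [-3.126, -0.016, 1.503]
contact_force: [-0.2, 0.4, -0.1]
opening: 0.0597
```

Run:
```python
from h import *
st(); p,q=wp(); save(p,'w23')
print([(np.round(d['location'],3).tolist(),round(d['score'],2)) for d in tip_of('bow',p)[:2]])
plan([(.542,-.1815,.13,1.508)])
```

```text
t 47.43 pos [ 0.5368 -0.1782  0.2216] rot [-3.126 -0.016  1.503] F [-0.2  0.4 -0.1] open 0.0597 q1,q6 [-0.46 -0.4 ]
[]
-> (0.542, -0.1815, 0.13, 1.508) 3 rows
[{"offset": [-1.3, 2.3, 30.6], "rotation": [-0.005, -0.005, -0.002]}, {"offset": [-1.1, 2.1, 30.6], "rotation": [-0.005, -0.005, -0.002]}, {"offset": [-1.0, 1.9, 30.6], "rotation": [-0.005, -0.005, -0.002]}]
```

View pics/w23.png

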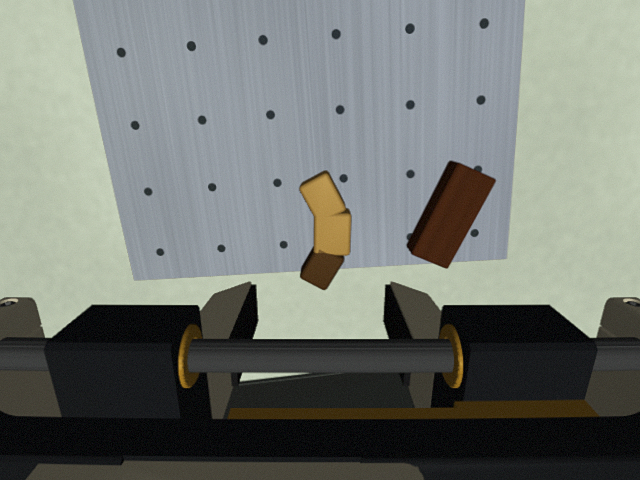

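Run:
```python
from h import *
o=st(); p,q=wp(); t=ray(q,(333,232),.03)[:2]; print(t,ray(q,(333,212),.03)[:2],ray(q,(333,254),.03)[:2])
plan([(*(.5*t+.5*np.array([.543,-.1815])),.13,1.508)])
```

```text
t 47.53 pos [ 0.5368 -0.1787  0.2218] rot [-3.126 -0.016  1.502] F [ 0.6 -0.3  0.8] open 0.0602 q1,q6 [-0.46 -0.4 ]
[ 0.54356604 -0.17933169] [ 0.54452407 -0.16318652] [ 0.5424781  -0.19769451]
-> (np.float64(0.5432830179174557), np.float64(-0.1804158454436252), 0.13, 1.508) 3 rows
[{"offset": [-0.8, 2.6, 30.6], "rotation": [-0.005, -0.005, -0.002]}, {"offset": [-0.6, 2.4, 30.7], "rotation": [-0.005, -0.005, -0.002]}, {"offset": [-0.5, 2.3, 30.7], "rotation": [-0.005, -0.005, -0.002]}]
```

>>> apply_moves:
  motion:
    - {"offset": [-2, 7, 25], "rotation": [-0.015, -0.016, 0]}
    - {"offset": [0, 0, 30], "rotation": [0, 0, 0]}
    - {"offset": [0, 0, 30], "rotation": [0, 0, 0]}
    - {"offset": [0, 0, 15], "rotation": [0, 0, 0]}
    - {"offset": [0, 0, 0], "rotation": [0, 0, 0]}

```text
time: 48.0
tool_pos: [0.5454, -0.1858, 0.1204]
tool_rot: [3.134, 0.005, 1.491]
contact_force: [-0.7, 0.4, -0.6]
opening: 0.0597
```

Run:
```python
from h import *
o=st()
plan([(.5433,-.1805,.077,1.508)])
```

```text
t 48.0 pos [ 0.5454 -0.1858  0.1204] rot [3.134 0.005 1.491] F [-0.7  0.4 -0.6] open 0.0597 q1,q6 [-0.46 -0.38]
-> (0.5433, -0.1805, 0.077, 1.508) 2 rows
  each {"offset": [2.7, -1.5, 21.7], "rotation": [0.004, 0.002, -0.008]}
```

>>> apply_moves:
  motion:
    - {"offset": [5, -2.5, 10], "rotation": [0.007, 0.004, -0.015]}
    - {"offset": [0, 0, 18], "rotation": [0, 0, 0]}
    - {"offset": [0, 0, 12], "rotation": [0, 0, 0]}
    - {"offset": [0, 0, 3], "rotation": [0, 0, 0]}

```text
time: 48.33
tool_pos: [0.5444, -0.1823, 0.0774]
tool_rot: [3.138, 0.002, 1.505]
contact_force: [-0.6, -0.6, -0.4]
opening: 0.0596
```

Run:
```python
from h import *
o=st()
plan([(.5433,-.1805,.077,1.508)])
```

```text
t 48.33 pos [ 0.5444 -0.1823  0.0774] rot [3.138e+00 2.000e-03 1.505e+00] F [-0.6 -0.6 -0.4] open 0.0596 q1,q6 [-0.46 -0.39]
-> (0.5433, -0.1805, 0.077, 1.508) 1 rows
[{"offset": [1.8, -1.3, 0.4], "rotation": [0.003, 0.002, -0.003]}]
```

>>> apply_moves:
  motion:
    - {"offset": [2, 0, 0], "rotation": [0, 0, 0]}
    - {"offset": [0, 0, 1], "rotation": [0, 0, 0]}
    - {"offset": [0, 0, 1], "rotation": [0, 0, 0]}
    - {"offset": [0, 0, 0], "rotation": [0, 0, 0]}
    - {"offset": [0, 0, 0], "rotation": [0, 0, 0]}
    - {"offset": [0, 0, 0], "rotation": [0, 0, 0]}
  grip: 1
  grip_force: 30

```text
time: 48.83
tool_pos: [0.546, -0.1807, 0.0781]
tool_rot: [3.134, 0.003, 1.505]
contact_force: [-0.9, -0.1, -0.9]
opening: 0.0301
```

Run:
```python
from h import *
o=st()
plan([(.543,-.18,.24,1.505),(.43,-.40,.24,1.505)])
```

```text
t 48.83 pos [ 0.546  -0.1807  0.0781] rot [3.134e+00 3.000e-03 1.505e+00] F [-0.9 -0.1 -0.9] open 0.0301 q1,q6 [-0.45 -0.39]
-> (0.543, -0.18, 0.24, 1.505) 5 rows
  each {"offset": [-0.0, -0.4, -32.4], "rotation": [0.001, 0.001, -0.0]}
-> (0.43, -0.4, 0.24, 1.505) 7 rows
  each {"offset": [-32.4, -14.0, -0.0], "rotation": [0.0, 0.0, 0.0]}
```

>>> apply_moves:
  motion:
    - {"offset": [0, 0, -25], "rotation": [0, 0, 0]}
    - {"offset": [0, 0, -35], "rotation": [0, 0, 0]}
    - {"offset": [0, 0, -36], "rotation": [0, 0, 0]}
    - {"offset": [0, 0, -36], "rotation": [0, 0, 0]}
    - {"offset": [-20, -8, -25], "rotation": [0, 0, 0]}
    - {"offset": [-32, -14, 0], "rotation": [0, 0, 0]}
    - {"offset": [-32, -14, 0], "rotation": [0, 0, 0]}
    - {"offset": [-32, -14, 0], "rotation": [0, 0, 0]}
    - {"offset": [-32, -14, 0], "rotation": [0, 0, 0]}
    - {"offset": [-28, -14, 0], "rotation": [0, 0, 0]}

```text
time: 49.67
tool_pos: [0.4558, -0.3513, 0.2472]
tool_rot: [3.129, 0.007, 1.517]
contact_force: [1.2, -0.6, 0.2]
opening: 0.0299
```

Run:
```python
from h import *
o=st()
plan([(.428,-.395,.24,1.505)])
```

```text
t 49.67 pos [ 0.4558 -0.3513  0.2472] rot [3.129 0.007 1.517] F [ 1.2 -0.6  0.2] open 0.0299 q1,q6 [-0.79 -0.74]
-> (0.428, -0.395, 0.24, 1.505) 2 rows
  each {"offset": [-22.6, -12.7, 3.6], "rotation": [0.006, 0.003, 0.006]}
```

>>> apply_moves:
  motion:
    - {"offset": [-20, -12, 0], "rotation": [0.006, 0.003, 0.006]}
    - {"offset": [-14, -8, 10], "rotation": [0, 0, 0]}
    - {"offset": [-4, -2, 25], "rotation": [0, 0, 0]}
    - {"offset": [0, 0, 30], "rotation": [0, 0, 0]}
    - {"offset": [0, 0, 22], "rotation": [0, 0, 0]}
    - {"offset": [0, 0, 5], "rotation": [0, 0, 0]}
    - {"offset": [0, 0, 0], "rotation": [0, 0, 0]}

```text
time: 50.25
tool_pos: [0.4265, -0.3996, 0.1566]
tool_rot: [3.129, 0.013, 1.499]
contact_force: [0.3, 0.0, -0.4]
opening: 0.0295
```

>>> apply_moves:
  motion:
    - {"offset": [0, 0, 0], "rotation": [0, 0, 0]}
    - {"offset": [0, 0, 0], "rotation": [0, 0, 0]}
    - {"offset": [0, 0, 0], "rotation": [0, 0, 0]}
    - {"offset": [0, 0, -10], "rotation": [0, 0, 0]}
    - {"offset": [0, 0, -25], "rotation": [0, 0, 0]}
    - {"offset": [0, 0, -35], "rotation": [0, 0, 0]}
    - {"offset": [0, 0, -25], "rotation": [0, 0, 0]}
    - {"offset": [0, 0, 0], "rotation": [0, 0, 0]}
  grip: 0.35

```text
time: 50.92
tool_pos: [0.4272, -0.398, 0.2652]
tool_rot: [3.122, 0.019, 1.502]
contact_force: [0.7, -1.4, 0.7]
opening: 0.0597
```

Run:
```python
from h import *
st(); p=read_camera('top'); save(p,'t24')
for n in ['stub','bow','tee','step','ell']:
  print(n,[(np.round(d['location'],3).tolist(),round(d['score'],2)) for d in tip_of(n,p)[:2]])
plan([(.637,-.173,.24,1.113)])
```

```text
t 50.92 pos [ 0.4272 -0.398   0.2652] rot [3.122 0.019 1.502] F [ 0.7 -1.4  0.7] open 0.0597 q1,q6 [-0.88 -0.81]
stub [([0.638, -0.173, 0.007], 0.62)]
bow [([0.426, -0.397, 0.016], 0.96)]
tee [([0.538, -0.467, 0.015], 0.85)]
step [([0.539, -0.398, 0.003], 0.78)]
ell [([0.448, -0.444, 0.005], 0.65)]
-> (0.637, -0.173, 0.24, 1.113) 9 rows
[{"offset": [26.4, 21.7, 1.8], "rotation": [0.001, 0.001, 0.043]}, {"offset": [27.3, 20.6, 1.8], "rotation": [0.001, 0.001, 0.043]}, {"offset": [28.2, 19.4, 1.8], "rotation": [0.001, 0.001, 0.043]}, {"offset": [29.0, 18.1, 1.8], "rotation": [0.001, 0.001, 0.043]}, {"offset": [29.7, 16.9, 1.8], "rotation": [0.001, 0.001, 0.043]}, {"offset": [30.4, 15.6, 1.8], "rotation": [0.001, 0.001, 0.043]}, {"offset": [31.1, 14.2, 1.8], "rotation": [0.001, 0.001, 0.043]}, {"offset": [31.6, 12.9, 1.8], "rotation": [0.001, 0.001, 0.043]}, {"offset": [32.2, 11.5, 1.9], "rotation": [0.001, 0.001, 0.043]}]
```

View pics/t24.png

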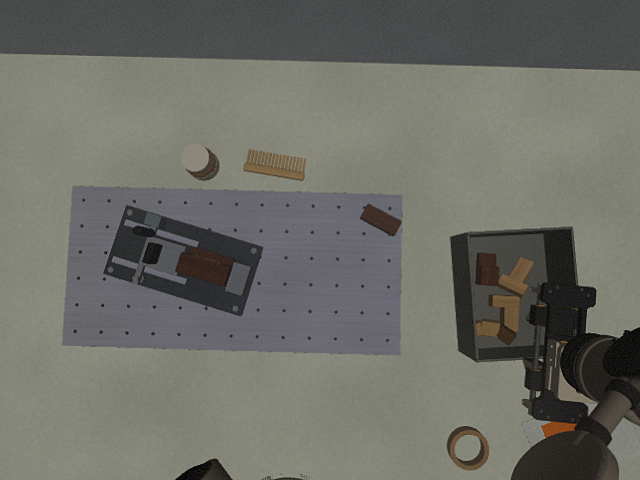

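Four are in the bin; only the stub at (381,219) is left on the bed.

>>> apply_moves:
  motion:
    - {"offset": [26, 22, 0], "rotation": [0, 0, 0.043]}
    - {"offset": [27, 20.5, 0], "rotation": [0, 0, 0.043]}
    - {"offset": [28, 19.5, 0], "rotation": [0, 0, 0.043]}
    - {"offset": [29, 18, 0], "rotation": [0, 0, 0.043]}
    - {"offset": [29.5, 17, 0], "rotation": [0, 0, 0.043]}
    - {"offset": [30.5, 15.5, 0], "rotation": [0, 0, 0.043]}
    - {"offset": [31, 14, 0], "rotation": [0, 0, 0.043]}
    - {"offset": [31.5, 13, 0], "rotation": [0, 0, 0.043]}
    - {"offset": [20, 8, 0], "rotation": [0, 0, 0.03]}
    - {"offset": [0, 0, 0], "rotation": [0, 0, 0]}
    - {"offset": [0, 0, 0], "rotation": [0, 0, 0]}
    - {"offset": [0, 0, 0], "rotation": [0, 0, 0]}

```text
time: 52.22
tool_pos: [0.6345, -0.1745, 0.2374]
tool_rot: [-3.124, 0.004, 1.105]
contact_force: [-0.1, -0.2, 0.1]
opening: 0.0597
```

Run:
```python
from h import *
st(); p,q=wp(); save(p,'w25')
print([(np.round(d['location'],3).tolist(),round(d['score'],2)) for d in tip_of('stub',p)[:2]])
plan([(.638,-.173,.13,1.113)])
```

```text
t 52.22 pos [ 0.6345 -0.1745  0.2374] rot [-3.124  0.004  1.105] F [-0.1 -0.2  0.1] open 0.0597 q1,q6 [-0.38  0.08]
[([0.641, -0.173, 0.003], 0.84)]
-> (0.638, -0.173, 0.13, 1.113) 3 rows
[{"offset": [1.5, 1.4, 35.9], "rotation": [-0.006, 0.001, -0.003]}, {"offset": [1.4, 1.2, 35.9], "rotation": [-0.006, 0.001, -0.003]}, {"offset": [1.4, 1.0, 35.9], "rotation": [-0.006, 0.001, -0.003]}]
```

View pics/w25.png

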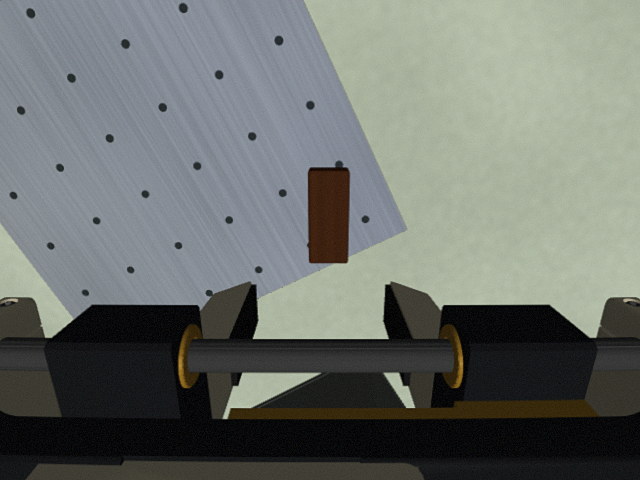

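Well aligned. I go down on the stub.

>>> apply_moves:
  motion:
    - {"offset": [4, 3, 25], "rotation": [-0.017, 0.003, -0.008]}
    - {"offset": [0, 0, 32], "rotation": [0, 0, 0]}
    - {"offset": [0, 0, 32], "rotation": [0, 0, 0]}
    - {"offset": [0, 0, 20], "rotation": [0, 0, 0]}
    - {"offset": [0, 0, 0], "rotation": [0, 0, 0]}

```text
time: 52.73
tool_pos: [0.6362, -0.1807, 0.1292]
tool_rot: [3.133, 0.002, 1.105]
contact_force: [-1.0, -0.4, -1.0]
opening: 0.0591
```

Run:
```python
from h import *
o=st()
plan([(.638,-.173,.077,1.113)])
```

```text
t 52.73 pos [ 0.6362 -0.1807  0.1292] rot [3.133e+00 2.000e-03 1.105e+00] F [-1.  -0.4 -1. ] open 0.0591 q1,q6 [-0.39  0.08]
-> (0.638, -0.173, 0.077, 1.113) 2 rows
  each {"offset": [3.9, -1.2, 26.1], "rotation": [0.004, 0.001, -0.004]}
```

>>> apply_moves:
  motion:
    - {"offset": [8, -2, 15], "rotation": [0.007, 0, -0.008]}
    - {"offset": [0, 0, 20], "rotation": [0, 0, 0]}
    - {"offset": [0, 0, 14], "rotation": [0, 0, 0]}
    - {"offset": [0, 0, 3], "rotation": [0, 0, 0]}

```text
time: 53.07
tool_pos: [0.6388, -0.1756, 0.0786]
tool_rot: [3.135, 0.001, 1.11]
contact_force: [-0.1, -0.7, -0.5]
opening: 0.0595
```

>>> apply_moves:
  motion:
    - {"offset": [0, 0, 0], "rotation": [0, 0, 0]}
    - {"offset": [0, 0, 1], "rotation": [0, 0, 0]}
    - {"offset": [0, 0, 1], "rotation": [0, 0, 0]}
    - {"offset": [0, 0, 0], "rotation": [0, 0, 0]}
    - {"offset": [0, 0, 0], "rotation": [0, 0, 0]}
    - {"offset": [0, 0, 0], "rotation": [0, 0, 0]}
  grip: 1
  grip_force: 30

```text
time: 53.57
tool_pos: [0.6407, -0.1765, 0.0813]
tool_rot: [3.129, 0.001, 1.11]
contact_force: [0.0, 0.0, -0.2]
opening: 0.0335
```

Run:
```python
from h import *
o=st()
plan([(.637,-.175,.24,1.11),(.50,-.45,.24,1.11)])
```

```text
t 53.57 pos [ 0.6407 -0.1765  0.0813] rot [3.129e+00 1.000e-03 1.110e+00] F [ 0.   0.  -0.2] open 0.0335 q1,q6 [-0.38  0.08]
-> (0.637, -0.175, 0.24, 1.11) 5 rows
  each {"offset": [-0.1, -0.4, -31.7], "rotation": [0.003, 0.0, -0.0]}
-> (0.5, -0.45, 0.24, 1.11) 9 rows
  each {"offset": [-34.1, -0.0, -0.0], "rotation": [0.0, 0.0, 0.0]}
```

>>> apply_moves:
  motion:
    - {"offset": [0, 0, -25], "rotation": [0, 0, 0]}
    - {"offset": [0, 0, -35], "rotation": [0, 0, 0]}
    - {"offset": [0, 0, -36], "rotation": [0, 0, 0]}
    - {"offset": [0, 0, -36], "rotation": [0.005, 0, 0]}
    - {"offset": [-20, 0, -25], "rotation": [0.005, 0, 0]}
    - {"offset": [-34, -1, 0], "rotation": [0, 0, 0]}
    - {"offset": [-35, -1, 0], "rotation": [0, 0, 0]}
    - {"offset": [-35, -1, 0], "rotation": [0, 0, 0]}
    - {"offset": [-35, -1, 0], "rotation": [0, 0, 0]}
    - {"offset": [-35, -1, 0], "rotation": [0, 0, 0]}
    - {"offset": [-35, -1, 0], "rotation": [0, 0, 0]}
    - {"offset": [-30, -1, 0], "rotation": [0, 0, 0]}

```text
time: 54.57
tool_pos: [0.5176, -0.4064, 0.2526]
tool_rot: [3.13, 0.001, 1.123]
contact_force: [0.2, -0.5, -1.0]
opening: 0.0339
```

Run:
```python
from h import *
o=st()
plan([(.48,-.47,.24,1.11)])
```

```text
t 54.57 pos [ 0.5176 -0.4064  0.2526] rot [3.130e+00 1.000e-03 1.123e+00] F [ 0.2 -0.5 -1. ] open 0.0339 q1,q6 [-0.78 -0.34]
-> (0.48, -0.47, 0.24, 1.11) 3 rows
  each {"offset": [-24.5, -2.2, 4.2], "rotation": [0.004, 0.0, 0.004]}
```

>>> apply_moves:
  motion:
    - {"offset": [-25, -2, 0], "rotation": [0.005, 0, 0.005]}
    - {"offset": [-20, -2, 8], "rotation": [0, 0, 0]}
    - {"offset": [-12, 0, 25], "rotation": [0, 0, 0]}
    - {"offset": [-4, 0, 30], "rotation": [0, 0, 0]}
    - {"offset": [0, 0, 22], "rotation": [0, 0, 0]}
    - {"offset": [0, 0, 5], "rotation": [0, 0, 0]}
    - {"offset": [0, 0, 0], "rotation": [0, 0, 0]}

```text
time: 55.15
tool_pos: [0.481, -0.4726, 0.1648]
tool_rot: [3.126, 0.008, 1.107]
contact_force: [0.1, -0.7, -0.9]
opening: 0.0335
```

>>> apply_moves:
  motion:
    - {"offset": [0, 0, 0], "rotation": [0, 0, 0]}
    - {"offset": [0, 0, 0], "rotation": [0, 0, 0]}
    - {"offset": [0, 0, 0], "rotation": [0, 0, 0]}
    - {"offset": [0, 0, -10], "rotation": [0, 0, 0]}
    - {"offset": [0, 0, -25], "rotation": [0, 0, 0]}
    - {"offset": [0, 0, -35], "rotation": [0, 0, 0]}
    - {"offset": [0, 0, -35], "rotation": [0, 0, 0]}
    - {"offset": [0, 0, -20], "rotation": [0, 0, 0]}
    - {"offset": [0, 0, 0], "rotation": [0, 0, 0]}
  grip: 0.35

```text
time: 55.9
tool_pos: [0.4821, -0.4687, 0.3079]
tool_rot: [3.115, 0.012, 1.111]
contact_force: [-0.0, -0.4, 0.6]
opening: 0.0596
```

Run:
```python
from h import *
st(); p,q=wp(); save(p,'w26'); p=read_camera('side'); save(p,'s26'); p=read_camera('top'); save(p,'t26')
for n in ['stub','bow','tee','step','ell','taper','stand','stand_toe','jaw_tab','lock_knob','fixture']:
  print(n,[(np.round(d['location'],3).tolist(),round(d['score'],2),wf(d['location']).round(0)) for d in tip_of(n,p)[:2]])
```

```text
t 55.9 pos [ 0.4821 -0.4687  0.3079] rot [3.115 0.012 1.111] F [-0.  -0.4  0.6] open 0.0596 q1,q6 [-0.89 -0.43]
stub [([0.48, -0.469, 0.034], 0.9, array([ 124., -633.])), ([0.591, 0.29, 0.11], 0.4, array([ 32., 128.]))]
bow [([0.428, -0.396, 0.02], 0.88, array([  55., -577.]))]
tee [([0.54, -0.463, 0.016], 0.65, array([ 180., -612.]))]
step [([0.539, -0.396, 0.006], 0.85, array([ 162., -547.]))]
ell [([0.449, -0.444, 0.007], 0.81, array([  87., -617.])), ([0.503, 0.318, 0.016], 0.19, array([-60., 133.]))]
taper []
stand [([0.53, 0.178, 0.022], 0.9, array([3., 4.]))]
stand_toe [([0.558, 0.167, 0.03], 0.86, array([33.,  1.])), ([0.483, -0.468, 0.034], 0.2, array([ 127., -632.]))]
jaw_tab [([0.553, 0.271, 0.102], 0.61, array([ -0., 100.]))]
lock_knob [([0.596, 0.288, 0.108], 0.94, array([ 37., 128.]))]
fixture [([0.525, 0.174, 0.004], 0.6, array([-2., -1.]))]
```

View pics/w26.png

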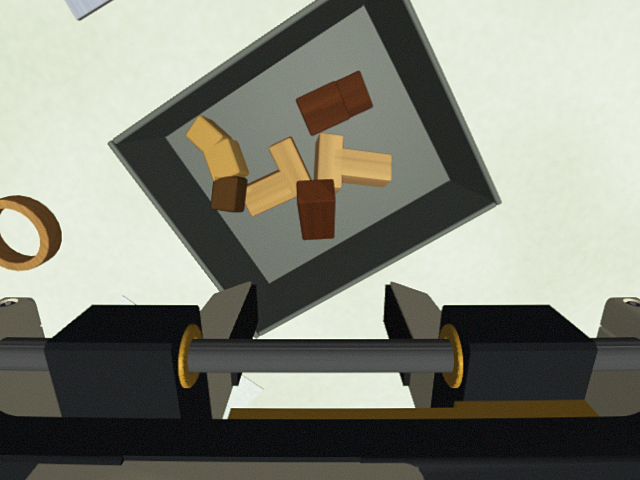

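View pics/s26.png

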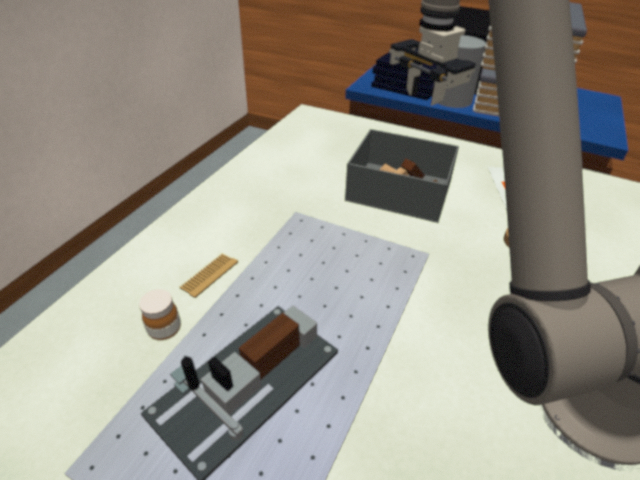

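View pics/t26.png

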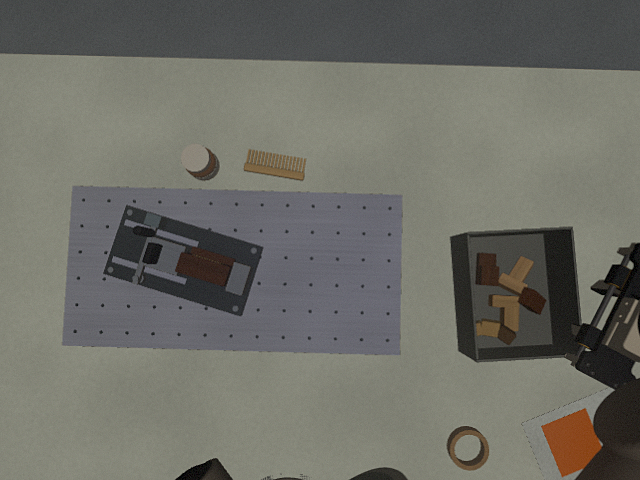

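>>> apply_moves:
  motion:
    - {"offset": [0, 0, -5], "rotation": [0, 0, 0]}
    - {"offset": [0, 0, 0], "rotation": [0, 0, 0]}
    - {"offset": [0, 0, 0], "rotation": [0, 0, 0]}
    - {"offset": [0, 0, 0], "rotation": [0, 0, 0]}
    - {"offset": [0, 0, 0], "rotation": [0, 0, 0]}
    - {"offset": [0, 0, 0], "rotation": [0, 0, 0]}

```text
time: 57.1
tool_pos: [0.481, -0.4681, 0.306]
tool_rot: [3.125, 0.008, 1.111]
contact_force: [-0.4, -0.1, -0.3]
opening: 0.0595
```

Run:
```python
from h import *
a=cv2.imread('pics/t26.png').astype(int)
p=read_camera('top'); save(p,'t27'); b=cv2.imread('pics/t27.png').astype(int)
d=np.abs(a-b).max(2); print('bin diff',d[235:355,455:560].mean(),'bed diff',d[190:350,70:400].mean(), 'plain table', d[380:440,200:400].mean())
for n in ['comb','jar','stub']: print(n,[np.round(x['location'],3).tolist() for x in tip_of(n,p)[:1]])
st()
print(hand_in())
```

```text
bin diff 5.184126984126984 bed diff 4.035340909090909 plain table 3.577166666666667
comb [[0.752, 0.052, -0.001]]
jar [[0.742, 0.202, 0.002]]
stub [[0.484, -0.469, 0.035]]
t 57.3 pos [ 0.481  -0.4681  0.3059] rot [3.125 0.008 1.111] F [ 0.7  1.  -0.2] open 0.0596 q1,q6 [-0.89 -0.43]
the job is handed in; nothing more can be done
None
```

The fixture is set for the second side and all offcuts are in the bin. I handed in at about 57 s.

- **Fixture steps:** I first opened the lock bar to about π/2 so it would not block the jaw, then drew the jaw back about 57 mm. I turned the stand half round, with its toe away from the robot, and set it down just clear of the fixed jaw. I then closed the jaw until it pressed back at about 19 N, and swung the lock bar home until its stop gave about 29 N.
- **Offcuts:** Five were present: step, ell, tee, bow and stub. All are in the bin. The taper was never detected or seen. The tee had been knocked about 3 cm partway through, so I found it again before picking it up.

**Last checks**
- **Stand:** The networks put it 3 mm off the centre line, with the toe at +33 mm in the fixture frame.
- **Jaw:** The tab read y = 100 mm, which matches the jaw clamped on the stand.
- **Lock bar:** A close-up taken just after closing showed it parallel to the plate and in its catch. The knob readings scattered from y = 128 to 135 mm, so I relied on the picture and the stop force.
- **Bin:** The stub rests on other pieces with its origin at about z = 0.035 m, under the 85 mm limit. Two pictures about 1.2 s apart differed slightly more inside the bin than on the plain table. The stub's reading was steady within 4 mm, so I took the pieces to be at rest.
- **Comb and jar:** Both are within about 3 mm of where they started, which is the detection noise.

No check failed.

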